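# Load the sprung dish dispenser and start the steriliser timer

### The job

Get the washed things ready for the dish steriliser: load every white oblong dipping dish, right way up, into the sprung dish dispenser, pressing each one down until it has gone under both end catches and they have sprung in over its ends, and lay the steel tumbler centrally on its side along the V cradle, either way round. When all of that is in place, push the timer's plunger all the way down and let it come back up; do not disturb the bowl, spoon, glass, sponge or soap bottle standing about.

Things in the scene. Friction and masses are not known exactly. Their poses are not given: they have to be found in the camera images.
- dispenser: Dish dispenser, fixed: stainless frame 190 x 120 mm, origin centre of underside, x along its length. Four L-shaped corner guides round a well for dishes 120 x 60 mm (play 2 mm at each end, 2.5 mm each side), straight up to 181 mm above the counter, flaring out up to 196 mm. The middle 72 mm of each long side is open from top to bottom, for fingers.
- well (a point): Middle of the dispenser's mouth, 165 mm above the counter, level with the flat undersides of the two catches; x along the well, z up. A loaded pile is sprung up against the catches, top rim at this level. A dish laid in the mouth first rests on the catches' slopes, underside 8 to 12 mm above this point; pressing it under (rim 2 to 4 mm below this point) takes about 5 to 9 N.
- catch_a (a joint): How far the catch at the well's +x end is pushed outward, m: 0 fully in, 0.013 fully out; springs in with 1 to 2 N. Grey plastic, 30 mm wide, in the middle of the short end, sticking 8 mm into the well; top sloping up and outward, 16 mm high. A dish pressed down spreads it, and it snaps in over the dish's rim.
- catch_b (a joint): The same for the catch at the -x end.
- platform (a joint): How far the dispenser's sprung platform has sunk, m: 0 at the top (its upper face then level with the catches' undersides), at most 0.150. Spring: about 5 N at the top plus 60 N per m. Each loaded dish adds 0.022.
- cradle_seat (a point): Centre of the tumbler when it lies properly in the cradle (fixed), 58 mm above the counter; x along the cradle, z up. Stainless base 130 x 85 x 10 mm with two 90 degree V saddles 12 mm thick, 45 mm either side of this point along x; their arms end about 9 mm below this point, 36 mm out sideways. Free for fingers between the saddles.
- plunger_top (a point): Centre of the top of the timer's plunger: a round grey plastic cap 42 mm wide standing up from a white box 100 x 100 x 60 mm (fixed); top 103 mm above the counter when out. Moves straight down against a spring.
- plunger (a joint): How far the plunger is pushed down, m: 0 out, 0.025 fully down. About 3 N to start, 9 N at the bottom; springs back.
- tumbler_c (a point): Centre (half-way up) of the stainless steel tumbler, open at the top, a straight cylinder 62 mm in diameter, 120 mm tall, 3 mm wall, 160 g; z points from its bottom to its mouth. It starts standing.
- dish1_c (a point): Centre (half-way up) of a white oblong dipping dish, 120 mm (x) x 60 mm (y) x 22 mm high, about 110 g, lying right way up on the counter; shallow recess 110 x 50 mm open at the top, floor 6 mm thick, walls 5 mm. All the dishes are alike; dishes pile rim to underside without nesting. Absent in some runs.
- dish2_c (a point): Another such dish, the same in all respects; absent in some runs.
- dish3_c (a point): Another such dish, the same in all respects; absent in some runs.
- dish4_c (a point): Another such dish, the same in all respects; absent in some runs.
- dish5_c (a point): Another such dish, the same in all respects; absent in some runs.
- dish6_c (a point): Another such dish, the same in all respects; absent in some runs.
- bowl: Bystander: blue plastic rice bowl, 114 mm wide, 55 mm high; origin under its centre.
- spoon: Bystander: white ceramic spoon 140 mm long lying along its x.
- glass: Bystander: glass tumbler, 66 mm wide, 110 mm high, standing; origin under its centre.
- sponge: Bystander: yellow sponge 100 x 65 x 30 mm.
- soap: Bystander: green soap bottle 66 mm wide, 200 mm high.
Mind the look-alikes: they are no part of the job. Leave any turquoise look-alike of the part that bears dish2_c alone. Leave any purple look-alike of the part that bears tumbler_c alone.

How it is judged (in metres and radians):
On the way, in this order (a step that is already met when the one before it is completed fails the run):
1. every dish is in the dispenser under the catches and tumbler in its cradle (horizontal distance between each of dish1_c, dish2_c, dish3_c, dish4_c, dish5_c, dish6_c and well below 0.012 m and z of each of dish1_c, dish2_c, dish3_c, dish4_c, dish5_c, dish6_c in the frame of well below -0.007 m and angle between each of dish1_c, dish2_c, dish3_c, dish4_c, dish5_c, dish6_c's own z axis and vertical below 0.12 rad and angle between the x axis of each of dish1_c, dish2_c, dish3_c, dish4_c, dish5_c, dish6_c and the x axis of well, either way round below 0.2 rad and angle between tumbler_c's own z axis and vertical between 1.42 and 1.72 rad and angle between the z axis of tumbler_c and the x axis of cradle_seat, either way round below 0.15 rad and distance between tumbler_c and cradle_seat below 0.028 m and y of tumbler_c in the frame of cradle_seat between -0.01 and 0.01 m and z of tumbler_c in the frame of cradle_seat below 0.008 m), for 0.3 s.
2. the timer's plunger is pushed fully down (value of joint plunger above 0.0225 m).
At the end, for the whole second after the job is handed in: Every dish lies level in the well (12 mm), its centre 7 mm or more under the catches' undersides; the tumbler lies along the cradle (0.15 rad; centre within 28 mm, 10 mm sideways); after that the plunger went down 22.5 mm or more and is out again; all at rest (all of step 1 and linear speed of each of dish1, dish2, dish3, dish4, dish5, dish6, tumbler below 0.03 m/s and value of joint plunger below 0.004 m); the robot touches nothing.
It fails at once if the bowl, spoon, glass, sponge or soap bottle is moved by more than 40 mm (distance of any of bowl, spoon, glass, sponge, soap from where it was at the start of the episode above 0.04 m).
Of dish1, dish2, dish3, dish4, dish5, dish6 only 4 to 6 are there at a start; the rules pass over those that are not, and their reading is None.
At some moment in a run one of tumbler may be knocked a few centimetres aside while the robot is not near it.
Once in a run the grip may slacken for a moment while it holds something.
It also fails if it takes over 210 s, if anything falls off the work surface, if the arm or the gripper's body presses on something with over 40 N, if the wrist force passes 120 N, or if a joint passes its speed limit or range.

### The arm

A 6-joint arm with a two-finger parallel gripper is mounted at the origin on the work surface. World frame = base frame: x ahead of the robot, y to its left, z up, the work surface at z = 0. Lengths are in mm, angles in rad, forces in N, time in s.
With the tool pointing down it reaches from about 400 to 925 mm from the base axis. Payload 3.4 kg.
Tool frame: the origin (TCP) lies at the centre of the arm's flange, where the gripper is bolted on; the fingertips stand 173 mm ahead of it and the grasp point (between the pads) lies 155 mm ahead of it (bot.nose_length is the distance from the TCP to the fingertips, in mm); z points along the fingers, y is the line along which they close (so a half turn about z gives the same grasp; the last joint's range is limited). The gripper opens to 85 mm and grips with 20 to 120 N. Pads are 22 mm wide; open, the fingers measure 114 mm over their backs; the gripper's body (76 mm by 85 mm) begins 54 mm behind the grasp point. The pads swing forward as they close: fully open they stand 13 mm farther back than shut.
Start: joints at [-1.254, 0.307, 1.506, -0, 1.328, -0.073], TCP at [218.479, -531.883, 404.705] pointing down, gripper open.
Joint ranges: [-3.12, 3.12], [-1.05, 2.28], [0.14, 2.33], [-1.42, 4.57], [0.1, 2.73], [-2.68, 2.68]. Speed limits (rad/s): [2.57, 2.57, 3.14, 3.14, 3.14, 3.14].

### API

Orientations are given as a 3x3 rotation matrix whose columns are the frame's x, y, z axes.
In Python, from bench import bot gives the robot as it stands. The module is installed in compiled form; this text tells all that it offers.
- The arm moves only by the tool send_rows, never from a script. Its argument "rows" is a list of rows, each an object of numbers: "x", "y", "z": the shift along the tool's x, y, z scaled (see below); "turn": the turn about the tool's z scaled (see below); "claw": the gripper command: -1 is fully open, 1 is shut, values between are in proportion. In form: [{"x": .., "y": .., "z": .., "turn": .., "claw": ..}, ...]. A call has 1 to 5 rows; each row shifts and turns the commanded pose from where the row before left it, along the tool's axes as they then stand; what a row does not reach is not made up. The controller multiplies each number of a shift by 40 cm and each number of a turn by 360 degrees. A row lasts 1/12 s, in which the tool goes at most 41.7 mm and 7.16 degrees, less where a joint would pass 70% of its speed; a pose out of reach is approached as far as the arm can. A call with a number of a shift or a turn outside -1 to 1 is refused whole. A call with a gripper value outside its range is refused whole. The fingers move at their own pace and stop on an object; the grip force is fixed at half the most. Time passes only in rows, so rows that do not move let the fingers close. It gives the time, the measured TCP pose, the force, the opening and the grip force at its end, in the units of the state.
- bot.get_obs(): the state, without advancing time (a new reading comes with each control period).
- bot.camera(name): name is "scene" or "top" or "wrist"; returns a dict with "frame" (480x640x3 uint8, red, green, blue), "fx", "fy", "cx", "cy" (pixels), "camera_from_world" (4x4, takes a point from world to camera coordinates). Camera axes: x right, y down, z forward; pixel columns grow to the right and rows downward; lengths in mm; the calibration is good to about 2 mm. A picture is of the moment at which its call begins. There is no depth.
- bot.job_done(): hands the job in; it is judged then, once.
The state is a dict: "time_s": time; "joints": joint angles; "joint_vel": joint speeds; "effort": joint torques, N m; "position": TCP position; "eef_rot": TCP orientation; "force": force on the tool from outside, world axes, zero at the start; "ft_torque": the same for the moment, N m; "width": finger opening in mm; "finger_force": force on a finger pad.
Only numpy, scipy, OpenCV 4.12 (cv2) and the standard library are available. Lean on these libraries where they do the work, as an engineer would, in place of code of your own. Each camera call takes 0.05 s, during which the arm holds its last target. There are 200 camera calls.

## Working session

There is one attempt and no reset: what is moved stays moved. The work goes in short steps, Python scripts to look and compute and a tool call to move; the robot and the scene stay as the last step left them, time stands still between calls to the robot, and variables do not carry over. Pictures are saved under pics/ and viewed, at most 14 in all, crops included, and the job is handed in when it is done.

Besides the shell and the picture viewer there is one more tool, called after "Call:" as name(argument=value, ...) on one line, values as JSON. send_rows: Moves the arm, as the interface text tells. Shifts and turns lie within -1 to 1; 1 stands for 40 cm of shift or 360 degrees of turn. Its arguments: {"type":"object","properties":{"rows":{"type":"array","items":{"type":"object","properties":{"x":{"type":"number","minimum":-1,"maximum":1},"y":{"type":"number","minimum":-1,"maximum":1},"z":{"type":"number","minimum":-1,"maximum":1},"turn":{"type":"number","minimum":-1,"maximum":1},"claw":{"type":"number"}}}}},"required":["rows"]}

```bash
mkdir -p pics; ls; cat > h.py <<'E'
import numpy as np, cv2
from bench import bot
def snap(n,f):
    c=bot.camera(n); cv2.imwrite(f'pics/{f}.png',c['frame'][:,:,::-1]); np.savez(f'pics/{f}.npz',**c); return c
def ray(c,u,v,z):
    T=np.array(c['camera_from_world']); R=T[:3,:3]; o=-R.T@T[:3,3]
    d=R.T@np.array([(u-c['cx'])/c['fx'],(v-c['cy'])/c['fy'],1]); return o+d*(z-o[2])/d[2]
def proj(c,p):
    T=np.array(c['camera_from_world']); q=T[:3,:3]@np.array(p)+T[:3,3]
    return np.array([c['fx']*q[0]/q[2]+c['cx'],c['fy']*q[1]/q[2]+c['cy']])
E
python3 - <<'E'
from h import *
for n in ['scene','top']:
    c=snap(n,n+'0'); print(n,c['fx'],np.round(c['camera_from_world'],3).tolist())
o=bot.get_obs(); print({k:np.round(v,3).tolist() for k,v in o.items()})
E
```

```text
pics
scene 500.9529745019649 [[0.087, 0.996, 0.015, -115.311], [0.846, -0.066, -0.53, -384.699], [-0.527, 0.059, -0.848, 1632.851], [0.0, 0.0, 0.0, 1.0]]
top 535.5122329903489 [[0.011, -1.0, -0.007, 78.667], [-0.984, -0.01, -0.176, 530.952], [0.176, 0.009, -0.984, 1534.143], [0.0, 0.0, 0.0, 1.0]]
{'time_s': 0.1, 'joints': [-1.255, 0.308, 1.508, 0.0, 1.328, -0.073], 'joint_vel': [-0.001, -0.002, -0.005, -0.001, 0.001, 0.001], 'effort': [0.0, -45.853, -25.261, 0.0, 0.006, -0.0], 'position': [218.381, -531.586, 403.862], 'eef_rot': [[0.925, 0.38, -0.001], [0.38, -0.925, 0.002], [0.0, -0.002, -1.0]], 'force': [0.248, 0.545, -0.305], 'ft_torque': [-0.02, 0.001, 0.002], 'finger_force': 0.0, 'width': 85.228}
```

View pics/top0.png

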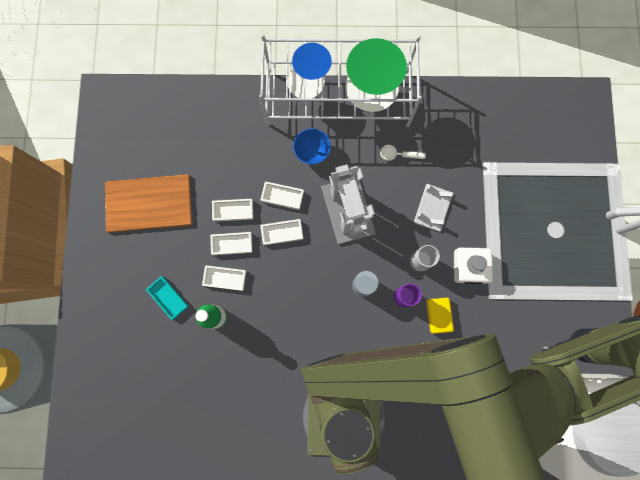

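View pics/scene0.png

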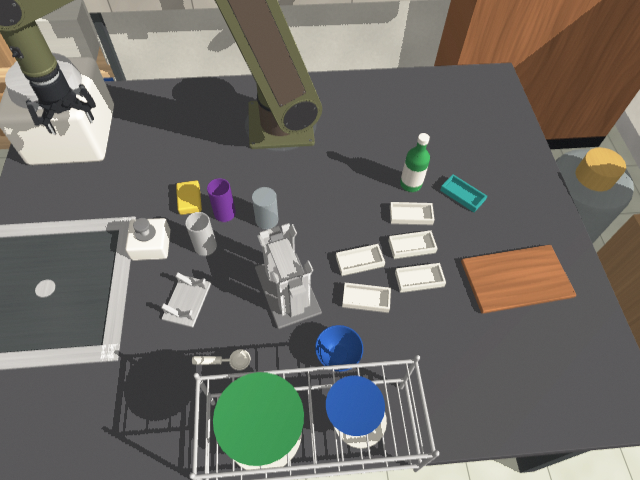

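Candidates in the top image. White dishes are at (233,210), (282,195), (231,243), (281,232) and (224,278), so five; the turquoise one at (167,298) is the decoy. The steel tumbler is at (425,257), against the purple look-alike (408,295) and the glass (365,283). The dispenser is at (349,203), the cradle at (435,207) and the timer at (473,265).

```bash
cat >> h.py <<'E'
from scipy.optimize import minimize
def box(x,y,a,L=120,W=60,H=22,z0=0):
    c,s=np.cos(a),np.sin(a)
    return np.array([[x+c*i*L/2-s*j*W/2,y+s*i*L/2+c*j*W/2,z0+k*H] for i in(-1,1) for j in(-1,1) for k in(0,1)])
def hullmask(c,P,S=4):
    q=np.array([proj(c,p) for p in P]); h=cv2.convexHull((q*S).astype(np.float32)).astype(np.int32)
    m=np.zeros((480*S,640*S),np.uint8); cv2.fillConvexPoly(m,h,1); return cv2.resize(m.astype(np.float32),(640,480),interpolation=cv2.INTER_AREA)
def load(f): return dict(np.load(f'pics/{f}.npz'))
E
python3 - <<'E'
from h import *
ct=load('top0'); cs=load('scene0')
def wm(c):
    f=c['frame'].astype(int); return ((f.min(2)>105)&(f.max(2)-f.min(2)<45)).astype(np.uint8)
mt,ms=wm(ct),wm(cs)
for u,v in [(233,210),(282,195),(231,243),(281,232),(224,278)]:
    p=ray(ct,u,v,11)
    def cost(q):
        t=0
        for c,m in((ct,mt),(cs,ms)):
            h=hullmask(c,box(*q)); d=np.array(proj(c,[p[0],p[1],11])).astype(int)
            w=np.zeros_like(h); w[max(0,d[1]-32):d[1]+32,d[0]-36:d[0]+36]=1
            n,l=cv2.connectedComponents(m); k=np.bincount(l[d[1]-14:d[1]+14,d[0]-22:d[0]+22][m[d[1]-14:d[1]+14,d[0]-22:d[0]+22]>0]).argmax()
            mm=cv2.morphologyEx((l==k).astype(np.uint8),cv2.MORPH_CLOSE,np.ones((9,9)))
            t+=np.abs(h-mm).sum()
        return t
    best=min((minimize(cost,[p[0],p[1],a],method='Nelder-Mead',options=dict(initial_simplex=[[p[0],p[1],a],[p[0]+8,p[1],a],[p[0],p[1]+8,a],[p[0],p[1],a+.2]],xatol=.1,fatol=.5,maxiter=80)) for a in(1.3,1.57,1.8)),key=lambda r:r.fun)
    print((u,v),np.round(best.x,3),round(best.fun,1))
f=ct['frame']; a=cv2.resize(f[150:300,315:500],None,fx=4,fy=4,interpolation=cv2.INTER_CUBIC)
cv2.imwrite('pics/crop1.png',a[:,:,::-1])
E
```

```text
(233, 210) [601.704 341.736   1.638] 123.2
(282, 195) [647.933 191.135   1.365] 116.1
(231, 243) [498.034 340.877   1.651] 111.8
(281, 232) [534.762 189.83    1.729] 126.6
(224, 278) [393.795 357.888   1.463] 117.9
```

View pics/crop1.png

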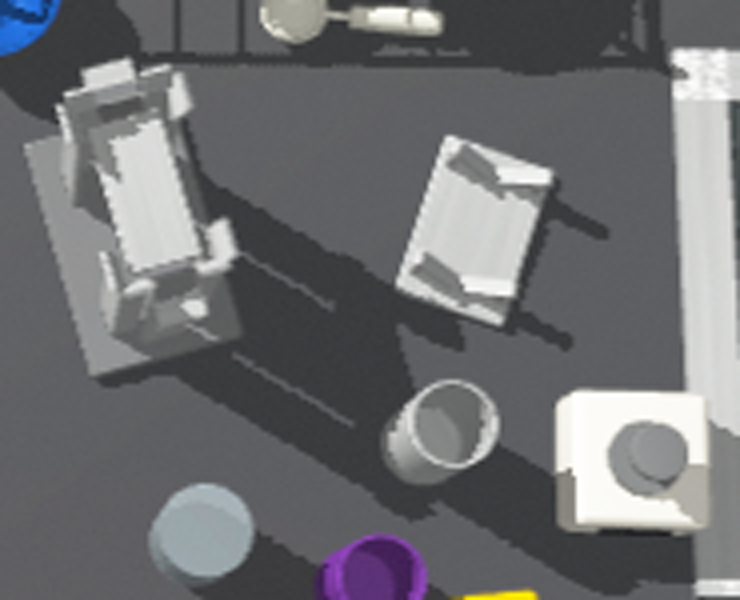

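The crop shows the dispenser base corners at crop (24,147), (92,377) and (242,337), and the cradle base corners at (445,135), (553,170), (505,327) and (396,288). The plunger cap is at (655,450) and the steel tumbler's rim is centred at (456,423).

```bash
python3 - <<'E'
from h import *
c=load('top0'); g=lambda u,v,z: ray(c,u/4+315-.4,v/4+150-.4,z)[:2]
D=[g(24,147,8),g(92,377,8),g(242,337,8)]; print('disp',np.round(D,1).tolist(),'ctr',(D[0]+D[2])/2,'yaw',np.arctan2(*(D[0]-D[1])[::-1]),[np.linalg.norm(D[i]-D[i+1]) for i in(0,1)])
K=[g(445,135,10),g(553,170,10),g(505,327,10),g(396,288,10)]; print('cr',np.mean(K,0),np.arctan2(*(K[0]-K[3])[::-1]),np.arctan2(*(K[1]-K[2])[::-1]),[np.linalg.norm(K[i]-K[i-1]) for i in range(4)])
print('plunger',g(655,450,103),'tumbler',g(456,423,120))
w=snap('wrist','wrist0'); T=w['camera_from_world']; R=T[:3,:3]; print('cam pos',-R.T@T[:3,3],w['fx']); o=bot.get_obs()
print('cam in tool',o['eef_rot'].T@((-R.T@T[:3,3])-o['position']) if hasattr(o['eef_rot'],'T') else 0, np.round(np.array(o['eef_rot']).T@R.T,3).tolist())
E
```

```text
disp [[678.0, 71.8], [499.7, 18.8], [531.5, -94.4]] ctr [604.75496736 -11.28233328] yaw 0.28890867395146147 [np.float64(186.0224470814158), np.float64(117.57133550700311)]
cr [ 615.97801281 -271.88553067] -0.3218253382270503 -0.31784368079125275 [np.float64(126.54466558584853), np.float64(86.07111553167776), np.float64(128.8271921441664), np.float64(86.60439139596633)]
plunger [ 437.0548172  -374.13501973] tumbler [ 452.44822531 -231.4741304 ]
cam pos [ 284.0516805  -503.41863379  372.64564613] 333.6631696967768
cam in tool [71.47095239 -1.09438497 31.36443302] [[0.001, -0.96, -0.279], [1.0, 0.001, -0.0], [0.001, -0.279, 0.96]]
```

```bash
cat >> h.py <<'E'
def plan(x,y,z,yaw,n=None,start=None,claw=-1,vmax=36):
    """rows from the present pose to tool at x,y,z with tool-x heading yaw (tool down)"""
    if start is None:
        o=bot.get_obs(); R=np.array(o['eef_rot']); p=np.array(o['position']); a=np.arctan2(R[1,0],R[0,0])
    else: p=np.array(start[:3]); a=start[3]
    d=np.array([x,y,z])-p; da=(yaw-a+np.pi)%(2*np.pi)-np.pi
    m=int(np.ceil(max(np.linalg.norm(d)/vmax,abs(np.degrees(da))/6.9,1)));n=max(n or m,m)
    for i in range(n):
        b=a+da*i/n; c,s=np.cos(b),np.sin(b); e=d/n/400
        print('  '*(i%5==0)+'{"x":%.4f,"y":%.4f,"z":%.4f,"turn":%.4f,"claw":%g},'%(c*e[0]+s*e[1],s*e[0]-c*e[1],-e[2],-da/n/2/np.pi,claw),end='\n' if i%5==4 else ' ')
    print(); return [x,y,z,yaw]
def ob():
    o=bot.get_obs(); R=np.array(o['eef_rot']); print('t',round(o['time_s'],2),'p',np.round(o['position'],1),'yaw',round(np.arctan2(R[1,0],R[0,0]),4),'tilt',np.round(R[:2,2],3),'F',np.round(o['force'],1),'w',round(o['width'],1),'ff',round(o['finger_force'],1))
E
python3 -c "
from h import *
plan(600,-12,404,.289)"
```

```text
{"x":0.0764,"y":-0.0466,"z":-0.0000,"turn":0.0009,"claw":-1}, {"x":0.0762,"y":-0.0470,"z":-0.0000,"turn":0.0009,"claw":-1}, {"x":0.0759,"y":-0.0475,"z":-0.0000,"turn":0.0009,"claw":-1}, {"x":0.0757,"y":-0.0479,"z":-0.0000,"turn":0.0009,"claw":-1}, {"x":0.0754,"y":-0.0483,"z":-0.0000,"turn":0.0009,"claw":-1},
  {"x":0.0751,"y":-0.0487,"z":-0.0000,"turn":0.0009,"claw":-1}, {"x":0.0748,"y":-0.0492,"z":-0.0000,"turn":0.0009,"claw":-1}, {"x":0.0746,"y":-0.0496,"z":-0.0000,"turn":0.0009,"claw":-1}, {"x":0.0743,"y":-0.0500,"z":-0.0000,"turn":0.0009,"claw":-1}, {"x":0.0740,"y":-0.0504,"z":-0.0000,"turn":0.0009,"claw":-1},
  {"x":0.0737,"y":-0.0508,"z":-0.0000,"turn":0.0009,"claw":-1}, {"x":0.0734,"y":-0.0512,"z":-0.0000,"turn":0.0009,"claw":-1}, {"x":0.0731,"y":-0.0516,"z":-0.0000,"turn":0.0009,"claw":-1}, {"x":0.0729,"y":-0.0521,"z":-0.0000,"turn":0.0009,"claw":-1}, {"x":0.0726,"y":-0.0525,"z":-0.0000,"turn":0.0009,"claw":-1},
  {"x":0.0723,"y":-0.0529,"z":-0.0000,"turn":0.0009,"claw":-1}, {"x":0.0720,"y":-0.0533,"z":-0.0000,"turn":0.0009,"claw":-1}, {"x":0.0717,"y":-0.0537,"z":-0.0000,"turn":0.0009,"claw":-1},
```

Call:
send_rows(rows=[{"x": 0.076, "y": -0.047, "z": 0, "turn": 0.001, "claw": -1}, {"x": 0.076, "y": -0.047, "z": 0, "turn": 0.001, "claw": -1}, {"x": 0.076, "y": -0.0475, "z": 0, "turn": 0.001, "claw": -1}, {"x": 0.0755, "y": -0.048, "z": 0, "turn": 0.001, "claw": -1}, {"x": 0.0755, "y": -0.048, "z": 0, "turn": 0.001, "claw": -1}])

```text
time_s: 0.57
position: [324.9, -386.3, 404.4]
eef_rot: [[0.937, 0.35, -0.0], [0.35, -0.937, 0.001], [-0.0, -0.001, -1.0]]
force: [0.6, -0.7, 0.2]
width: 85.6
finger_force: 0.0
```

Call:
send_rows(rows=[{"x": 0.075, "y": -0.049, "z": 0, "turn": 0.001, "claw": -1}, {"x": 0.075, "y": -0.049, "z": 0, "turn": 0.001, "claw": -1}, {"x": 0.0745, "y": -0.0495, "z": 0, "turn": 0.001, "claw": -1}, {"x": 0.074, "y": -0.05, "z": 0, "turn": 0.001, "claw": -1}, {"x": 0.074, "y": -0.05, "z": 0, "turn": 0.001, "claw": -1}])

```text
time_s: 0.98
position: [431.6, -242.4, 404.6]
eef_rot: [[0.947, 0.321, -0.0], [0.321, -0.947, 0.0], [-0.0, -0.0, -1.0]]
force: [0.8, -0.5, 0.3]
width: 85.1
finger_force: 0.0
```

Call:
send_rows(rows=[{"x": 0.074, "y": -0.051, "z": 0, "turn": 0.001, "claw": -1}, {"x": 0.0735, "y": -0.051, "z": 0, "turn": 0.001, "claw": -1}, {"x": 0.073, "y": -0.0515, "z": 0, "turn": 0.001, "claw": -1}, {"x": 0.073, "y": -0.052, "z": 0, "turn": 0.001, "claw": -1}, {"x": 0.0725, "y": -0.0525, "z": 0, "turn": 0.001, "claw": -1}])

```text
time_s: 1.4
position: [539.0, -98.9, 404.5]
eef_rot: [[0.957, 0.291, -0.0], [0.291, -0.957, 0.0], [-0.0, -0.0, -1.0]]
force: [0.3, 0.5, -0.1]
width: 85.2
finger_force: 0.0
```

Call:
send_rows(rows=[{"x": 0.072, "y": -0.053, "z": 0, "turn": 0.001, "claw": -1}, {"x": 0.072, "y": -0.053, "z": 0, "turn": 0.001, "claw": -1}, {"x": 0.072, "y": -0.054, "z": 0, "claw": -1}, {"claw": -1}, {"claw": -1}])

```text
$.rows[2]: bad value
```

```bash
python3 -c "
from h import *
ob(); snap('wrist','wd')"
```

```text
t 1.4 p [539.  -98.9 404.5] yaw 0.2954 tilt [-0.  0.] F [ 0.3  0.5 -0.1] w 85.2 ff 0.0
```

View pics/wd.png

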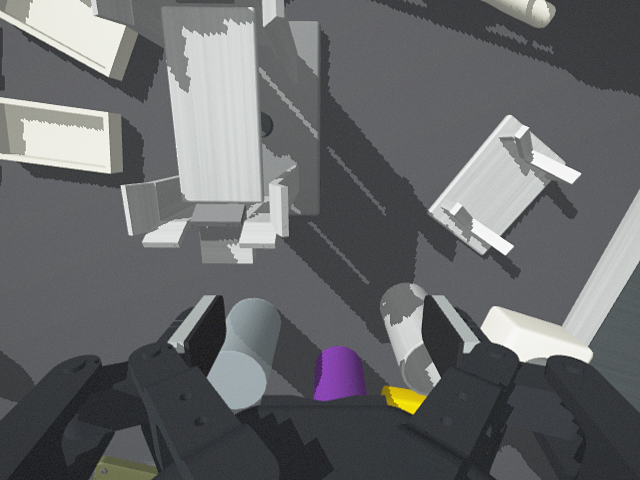

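The wrist view shows the dispenser mouth and its platform around (213,125), off to the left. I'll shift to centre it.

Call:
send_rows(rows=[{"x": 0.02, "y": -0.085, "z": 0, "turn": 0.001, "claw": -1}, {"x": 0.02, "y": -0.085, "z": 0, "turn": 0, "claw": -1}, {"x": 0, "y": 0, "z": 0, "turn": 0, "claw": -1}, {"x": 0, "y": 0, "z": 0, "turn": 0, "claw": -1}])

```text
time_s: 1.78
position: [533.7, -29.4, 404.4]
eef_rot: [[0.957, 0.289, -0.001], [0.289, -0.957, 0.0], [-0.001, -0.0, -1.0]]
force: [-0.0, -0.1, 0.1]
width: 85.4
finger_force: 0.0
```

```bash
python3 -c "
from h import *
ob(); c=snap('wrist','wd2')
cv2.imwrite('pics/wd2c.png',cv2.resize(c['frame'][0:300,120:520],None,fx=2,fy=2,interpolation=cv2.INTER_CUBIC)[:,:,::-1])"
```

```text
t 1.78 p [533.7 -29.4 404.4] yaw 0.2929 tilt [-0.001  0.   ] F [-0.  -0.1  0.1] w 85.4 ff 0.0
```

View pics/wd2c.png

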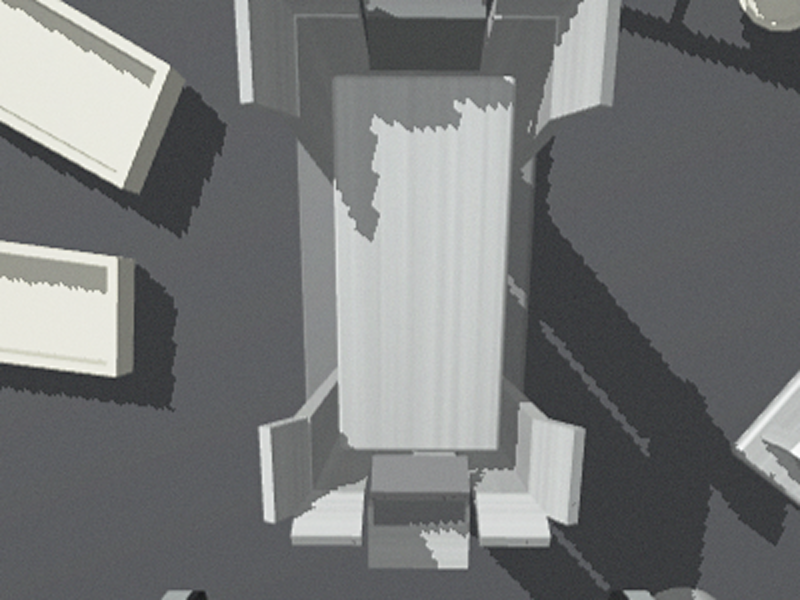

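The platform's top face (z=165) has corners at crop (334,77), (515,78), (498,449) and (342,447). The near catch is at (420,475).

```bash
python3 - <<'E'
from h import *
c=load('wd2')
g=lambda u,v,z: ray(c,u/2+120-.25,v/2-.25,z)[:2]
P=np.array([g(334,77,165),g(515,78,165),g(498,449,165),g(342,447,165)]); print(P.round(1).tolist(),'ctr',P.mean(0),[np.linalg.norm(P[i]-P[i-1]).round(1) for i in range(4)])
for i,j in((0,3),(1,2)): print(np.arctan2(*(P[i]-P[j])[::-1]))
for i,j in((0,1),(3,2)): print(np.arctan2(*(P[i]-P[j])[::-1])-np.pi/2)
# guide tops outer corners, left/right, z=196
G=np.array([g(240,102,196),g(612,106,196),g(579,523,196),g(264,521,196)]);print('guides',G.mean(0),[np.linalg.norm(G[i]-G[i-1]).round(1) for i in range(4)],np.arctan2(*(G[0]-G[3])[::-1]),np.arctan2(*(G[1]-G[2])[::-1]),np.arctan2(*(G[0]-G[1])[::-1])-np.pi/2)
# dish estimates projected
ct=load('top0'); 
Q=[(334,77),(515,78),(498,449),(342,447)]
E
```

```text
[[648.6, 27.7], [662.9, -20.2], [561.9, -50.0], [548.0, -2.0]] ctr [605.33626159 -11.1304205 ] [np.float64(104.9), np.float64(50.0), np.float64(105.3), np.float64(50.0)]
0.2874503729693816
0.2873239831421898
0.28870509364617636
0.2807954930141774
guides [592.01835701 -14.99504859] [np.float64(105.4), np.float64(88.3), np.float64(105.2), np.float64(88.7)] 0.2876378667872402 0.291384470096848 0.2840033397386956
```

```bash
python3 -c "
from h import *
plan(521,209,460,1.57)"
```

```text
{"x":0.0128,"y":-0.0530,"z":-0.0126,"turn":-0.0185,"claw":-1}, {"x":0.0189,"y":-0.0511,"z":-0.0126,"turn":-0.0185,"claw":-1}, {"x":0.0247,"y":-0.0486,"z":-0.0126,"turn":-0.0185,"claw":-1}, {"x":0.0302,"y":-0.0454,"z":-0.0126,"turn":-0.0185,"claw":-1}, {"x":0.0352,"y":-0.0416,"z":-0.0126,"turn":-0.0185,"claw":-1},
  {"x":0.0398,"y":-0.0372,"z":-0.0126,"turn":-0.0185,"claw":-1}, {"x":0.0439,"y":-0.0324,"z":-0.0126,"turn":-0.0185,"claw":-1}, {"x":0.0473,"y":-0.0271,"z":-0.0126,"turn":-0.0185,"claw":-1}, {"x":0.0501,"y":-0.0214,"z":-0.0126,"turn":-0.0185,"claw":-1}, {"x":0.0523,"y":-0.0154,"z":-0.0126,"turn":-0.0185,"claw":-1},
  {"x":0.0537,"y":-0.0093,"z":-0.0126,"turn":-0.0185,"claw":-1},
```

Call:
send_rows(rows=[{"x": 0.013, "y": -0.053, "z": -0.0125, "turn": -0.0185, "claw": -1}, {"x": 0.019, "y": -0.051, "z": -0.0125, "turn": -0.0185, "claw": -1}, {"x": 0.025, "y": -0.0485, "z": -0.0125, "turn": -0.0185, "claw": -1}, {"x": 0.03, "y": -0.0455, "z": -0.0125, "turn": -0.0185, "claw": -1}, {"x": 0.035, "y": -0.0415, "z": -0.0125, "turn": -0.0185, "claw": -1}])

```text
time_s: 2.25
position: [528.8, 77.1, 429.9]
eef_rot: [[0.642, 0.767, 0.0], [0.767, -0.642, -0.001], [-0.0, 0.001, -1.0]]
force: [-0.4, -0.2, -0.3]
width: 85.3
finger_force: 0.0
```

Call:
send_rows(rows=[{"x": 0.04, "y": -0.037, "z": -0.0125, "turn": -0.0185, "claw": -1}, {"x": 0.044, "y": -0.0325, "z": -0.0125, "turn": -0.0185, "claw": -1}, {"x": 0.0475, "y": -0.027, "z": -0.0125, "turn": -0.0185, "claw": -1}, {"x": 0.05, "y": -0.0215, "z": -0.0125, "turn": -0.0185, "claw": -1}, {"x": 0.0525, "y": -0.0155, "z": -0.0125, "turn": -0.0185, "claw": -1}])

```text
time_s: 2.67
position: [523.6, 186.3, 454.9]
eef_rot: [[0.115, 0.993, 0.0], [0.993, -0.115, -0.001], [-0.001, 0.0, -1.0]]
force: [1.3, -0.1, 0.2]
width: 85.6
finger_force: 0.0
```

Call:
send_rows(rows=[{"x": 0.0535, "y": -0.009, "z": -0.0125, "turn": -0.0185, "claw": -1}, {"x": 0, "y": 0, "z": 0, "turn": 0, "claw": -1}, {"x": 0, "y": 0, "z": 0, "turn": 0, "claw": -1}])

```text
time_s: 2.92
position: [522.6, 208.1, 459.8]
eef_rot: [[0.004, 1.0, 0.001], [1.0, -0.004, -0.001], [-0.001, 0.001, -1.0]]
force: [0.2, -0.8, -0.2]
width: 85.4
finger_force: 0.0
```

```bash
cat >> h.py <<'E'
def dishmask(c):
    f=c['frame'].astype(int); return cv2.morphologyEx(((f.max(2)>108)&(f.max(2)-f.min(2)<50)).astype(np.uint8),cv2.MORPH_OPEN,np.ones((3,3)))
def fit(c,x,y,a):
    m=dishmask(c); h0=hullmask(c,box(x,y,a)); n,l=cv2.connectedComponents(m)
    k=np.bincount(l[(h0>.5)&(m>0)]).argmax(); cn,_=cv2.findContours((l==k).astype(np.uint8),cv2.RETR_EXTERNAL,cv2.CHAIN_APPROX_NONE)
    mm=np.zeros_like(m); cv2.fillPoly(mm,[cv2.convexHull(np.vstack(cn))],1)
    cost=lambda q: np.abs(hullmask(c,box(*q))-mm).sum()
    r=minimize(cost,[x,y,a],method='Nelder-Mead',options=dict(initial_simplex=[[x-3,y-3,a],[x+6,y,a],[x,y+6,a],[x,y,a+.1]],xatol=.1,fatol=.5,maxiter=90)); return r.x,r.fun,mm.sum()
E
python3 - <<'E'
from h import *
ob(); c=snap('wrist','wdish')
D=[(601.7,341.7,1.638),(647.9,191.1,1.365),(498,340.9,1.651),(534.8,189.8,1.729),(393.8,357.9,1.463)]
v=c['frame'].copy()
for d in D:
    q,f,n=fit(c,*d); print(np.round(q,3),round(f,1),n)
    for p in box(*q): cv2.circle(v,tuple(np.round(proj(c,p)).astype(int)),2,(255,0,0),-1)
cv2.imwrite('pics/wdishv.png',v[:,:,::-1])
E
```

```text
t 2.92 p [522.6 208.1 459.8] yaw 1.5667 tilt [ 0.001 -0.001] F [ 0.2 -0.8 -0.2] w 85.4 ff 0.0
[601.507 340.708   1.638] 173.1 6772
[647.944 191.103   1.363] 165.9 5189
[497.517 340.237   1.652] 248.6 6603
[534.402 189.249   1.734] 203.5 4869
[393.33  357.945   1.46 ] 230.8 7414
```

View pics/wdishv.png

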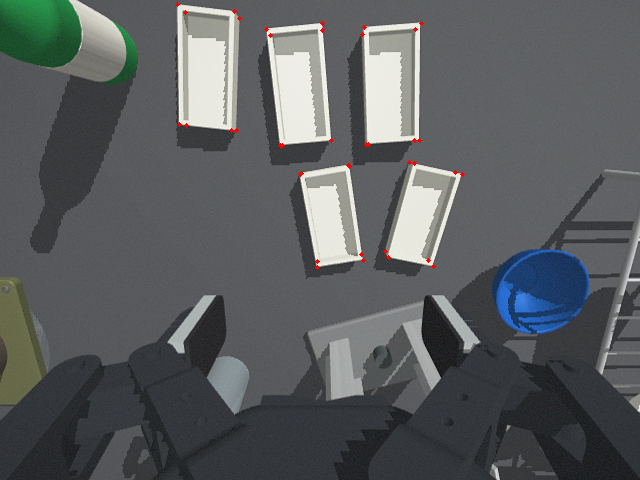

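The red fit corners sit on all five dishes, agreeing with the first fit to about 1 mm. I'll start with the dish at (534,189).

```bash
python3 -c "
from h import *
s=plan(534.4,189.2,240,1.734)
s=plan(534.4,189.2,172,1.734,start=s,n=4)
s=[534.4,189.2,404,1.734]
plan(605.3,-11.1,404,.2875,start=s,claw=1)
c=load('top0');print(ray(c,208,316,190))"
```

```text
{"x":-0.0065,"y":0.0043,"z":0.0784,"turn":-0.0038,"claw":-1}, {"x":-0.0066,"y":0.0042,"z":0.0784,"turn":-0.0038,"claw":-1}, {"x":-0.0067,"y":0.0040,"z":0.0784,"turn":-0.0038,"claw":-1}, {"x":-0.0068,"y":0.0038,"z":0.0784,"turn":-0.0038,"claw":-1}, {"x":-0.0069,"y":0.0037,"z":0.0784,"turn":-0.0038,"claw":-1},
  {"x":-0.0070,"y":0.0035,"z":0.0784,"turn":-0.0038,"claw":-1}, {"x":-0.0071,"y":0.0033,"z":0.0784,"turn":-0.0038,"claw":-1}, 
  {"x":0.0000,"y":0.0000,"z":0.0425,"turn":-0.0000,"claw":-1}, {"x":0.0000,"y":0.0000,"z":0.0425,"turn":-0.0000,"claw":-1}, {"x":0.0000,"y":0.0000,"z":0.0425,"turn":-0.0000,"claw":-1}, {"x":0.0000,"y":0.0000,"z":0.0425,"turn":-0.0000,"claw":-1}, 
  {"x":-0.0402,"y":0.0072,"z":-0.0000,"turn":0.0177,"claw":1}, {"x":-0.0392,"y":0.0116,"z":-0.0000,"turn":0.0177,"claw":1}, {"x":-0.0376,"y":0.0159,"z":-0.0000,"turn":0.0177,"claw":1}, {"x":-0.0356,"y":0.0200,"z":-0.0000,"turn":0.0177,"claw":1}, {"x":-0.0332,"y":0.0238,"z":-0.0000,"turn":0.0177,"claw":1},
  {"x":-0.0304,"y":0.0274,"z":-0.0000,"turn":0.0177,"claw":1}, {"x":-0.0271,"y":0.0306,"z":-0.0000,"turn":0.0177,"claw":1}, {"x":-0.0236,"y":0.0334,"z":-0.0000,"turn":0.0177,"claw":1}, {"x":-0.0197,"y":0.0358,"z":-0.0000,"turn":0.0177,"claw":1}, {"x":-0.0156,"y":0.0378,"z":-0.0000,"turn":0.0177,"claw":1},
  {"x":-0.0113,"y":0.0393,"z":-0.0000,"turn":0.0177,"claw":1}, {"x":-0.0069,"y":0.0403,"z":-0.0000,"turn":0.0177,"claw":1}, {"x":-0.0024,"y":0.0408,"z":-0.0000,"turn":0.0177,"claw":1}, 
[277.23899537 362.34344675 190.        ]
```

Call:
send_rows(rows=[{"x": -0.0065, "y": 0.0045, "z": 0.078, "turn": -0.004, "claw": -1}, {"x": -0.0065, "y": 0.004, "z": 0.078, "turn": -0.004, "claw": -1}, {"x": -0.0065, "y": 0.004, "z": 0.078, "turn": -0.004, "claw": -1}, {"x": -0.007, "y": 0.004, "z": 0.078, "turn": -0.004, "claw": -1}, {"x": -0.007, "y": 0.0035, "z": 0.078, "turn": -0.004, "claw": -1}])

```text
time_s: 3.38
position: [530.8, 193.4, 302.3]
eef_rot: [[-0.12, 0.993, 0.0], [0.993, 0.12, -0.001], [-0.001, 0.0, -1.0]]
force: [0.6, 0.9, -0.2]
width: 85.6
finger_force: 0.0
```

Call:
send_rows(rows=[{"x": -0.007, "y": 0.0035, "z": 0.08, "turn": -0.0035, "claw": -1}, {"x": -0.007, "y": 0.0035, "z": 0.08, "turn": -0.0035, "claw": -1}, {"x": 0, "y": 0, "z": 0.06, "turn": 0, "claw": -1}, {"x": 0, "y": 0, "z": 0.04, "turn": 0, "claw": -1}, {"x": 0, "y": 0, "z": 0, "turn": 0, "claw": -1}])

```text
time_s: 3.8
position: [532.7, 187.9, 195.9]
eef_rot: [[-0.163, 0.987, -0.008], [0.987, 0.163, -0.003], [-0.001, -0.008, -1.0]]
force: [-0.5, 0.1, 0.8]
width: 85.9
finger_force: 0.0
```

```bash
python3 -c "
from h import *
ob()
plan(534.4,189.2,172,1.734)"
```

```text
t 3.8 p [532.7 187.9 195.9] yaw 1.7341 tilt [-0.008 -0.003] F [-0.5  0.1  0.8] w 85.9 ff 0.0
  {"x":0.0024,"y":0.0048,"z":0.0596,"turn":0.0000,"claw":-1},
```

Call:
send_rows(rows=[{"x": 0.001, "y": 0.002, "z": 0.03, "turn": 0, "claw": -1}, {"x": 0.001, "y": 0.002, "z": 0.03, "turn": 0, "claw": -1}, {"x": 0, "y": 0, "z": 0, "turn": 0, "claw": -1}, {"x": 0, "y": 0, "z": 0, "turn": 0, "claw": 1}, {"x": 0, "y": 0, "z": 0, "turn": 0, "claw": 1}])

```text
time_s: 4.22
position: [536.1, 190.9, 176.8]
eef_rot: [[-0.165, 0.986, 0.001], [0.986, 0.165, 0.0], [-0.0, 0.001, -1.0]]
force: [-2.8, -0.0, 1.9]
width: 63.9
finger_force: 1.3
```

Call:
send_rows(rows=[{"x": 0, "y": 0, "z": 0, "turn": 0, "claw": 1}, {"x": 0, "y": 0, "z": 0, "turn": 0, "claw": 1}, {"x": 0, "y": 0, "z": 0, "turn": 0, "claw": 1}, {"x": 0, "y": 0, "z": 0, "turn": 0, "claw": 1}, {"x": 0, "y": 0, "z": 0, "turn": 0, "claw": 1}])

```text
time_s: 4.63
position: [536.2, 191.3, 177.3]
eef_rot: [[-0.166, 0.986, 0.002], [0.986, 0.166, 0.0], [-0.0, 0.002, -1.0]]
force: [-0.8, -1.1, 6.8]
width: 58.0
finger_force: 66.0
```

```bash
python3 -c "
from h import *
ob()"
```

```text
t 4.63 p [536.2 191.3 177.3] yaw 1.7374 tilt [0.002 0.   ] F [-0.8 -1.1  6.8] w 58.0 ff 66.0
```

Call:
send_rows(rows=[{"x": 0, "y": 0, "z": -0.03, "turn": 0, "claw": 1}, {"x": 0, "y": 0, "z": -0.06, "turn": 0, "claw": 1}, {"x": 0, "y": 0, "z": -0.08, "turn": 0, "claw": 1}, {"x": 0, "y": 0, "z": -0.09, "turn": 0, "claw": 1}, {"x": 0, "y": 0, "z": -0.09, "turn": 0, "claw": 1}])

```text
time_s: 5.05
position: [535.0, 191.3, 317.1]
eef_rot: [[-0.166, 0.986, -0.001], [0.986, 0.166, -0.0], [-0.0, -0.001, -1.0]]
force: [0.8, 0.8, -1.2]
width: 58.3
finger_force: 65.1
```

Call:
send_rows(rows=[{"x": 0, "y": 0, "z": -0.09, "turn": 0, "claw": 1}, {"x": 0, "y": 0, "z": -0.09, "turn": 0, "claw": 1}, {"x": 0, "y": 0, "z": -0.04, "turn": 0, "claw": 1}, {"x": 0, "y": 0, "z": 0, "turn": 0, "claw": 1}, {"x": 0, "y": 0, "z": 0, "turn": 0, "claw": 1}])

```text
time_s: 5.47
position: [535.4, 191.5, 405.0]
eef_rot: [[-0.166, 0.986, 0.003], [0.986, 0.166, 0.001], [0.0, 0.003, -1.0]]
force: [-0.5, 0.7, -1.9]
width: 58.6
finger_force: 65.2
```

```bash
python3 -c "
from h import *
ob()
plan(607,-10.6,404,.2875,claw=1)
snap('wrist','held')"
```

```text
t 5.47 p [535.4 191.5 405. ] yaw 1.7376 tilt [0.003 0.001] F [-0.5  0.7 -1.9] w 58.6 ff 65.2
  {"x":-0.0406,"y":0.0071,"z":0.0002,"turn":0.0178,"claw":1}, {"x":-0.0396,"y":0.0116,"z":0.0002,"turn":0.0178,"claw":1}, {"x":-0.0380,"y":0.0159,"z":0.0002,"turn":0.0178,"claw":1}, {"x":-0.0360,"y":0.0201,"z":0.0002,"turn":0.0178,"claw":1}, {"x":-0.0336,"y":0.0239,"z":0.0002,"turn":0.0178,"claw":1},
  {"x":-0.0307,"y":0.0275,"z":0.0002,"turn":0.0178,"claw":1}, {"x":-0.0274,"y":0.0308,"z":0.0002,"turn":0.0178,"claw":1}, {"x":-0.0238,"y":0.0336,"z":0.0002,"turn":0.0178,"claw":1}, {"x":-0.0199,"y":0.0361,"z":0.0002,"turn":0.0178,"claw":1}, {"x":-0.0158,"y":0.0381,"z":0.0002,"turn":0.0178,"claw":1},
  {"x":-0.0115,"y":0.0396,"z":0.0002,"turn":0.0178,"claw":1}, {"x":-0.0070,"y":0.0406,"z":0.0002,"turn":0.0178,"claw":1}, {"x":-0.0024,"y":0.0412,"z":0.0002,"turn":0.0178,"claw":1},
```

View pics/held.png

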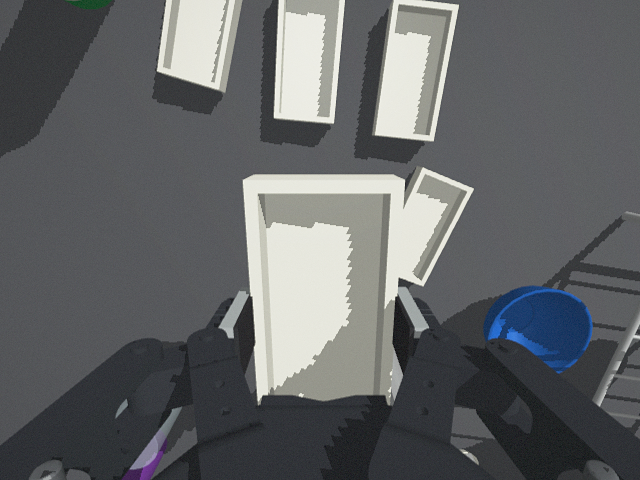

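The held dish sits level between the pads, with front rim corners near (244,178) and (405,178). I'll check its offset along tool x against these.

```bash
cat >> h.py <<'E'
def held(c,o,zrel=-177.3):
    """offset of held dish along tool x from front edge row, plus yaw from its slope"""
    R=np.array(o['eef_rot']); p=np.array(o['position']); f=cv2.cvtColor(c['frame'],cv2.COLOR_RGB2GRAY).astype(float)
    f=cv2.GaussianBlur(f,(1,5),1); pts=[]
    for u in range(275,386,10):
        g=np.diff(f[150:185,u]); pts.append((u+.5,150+np.argmax(g)+1))
    out=[]
    for k in(0,22):
        P=np.array([R.T@(ray(c,*q,p[2]+zrel+k)-p) for q in pts]); s=np.polyfit(P[:,1],P[:,0],1); out.append((round(np.median(P[:,0])-60,2),round(s[0],4)))
    print('held offset (edge at underside / rim)',out)
E
python3 - <<'E'
from h import *
c=load('held'); o=bot.get_obs(); held(c,o)
a=o['eef_rot']; R=np.array(a); p=np.array(o['position'])
for x in (58.2,60):
  for y in(-30,30):
    for z in(0,22): print(x,y,z,proj(c,p+R@np.array([x,y,177.3-z])).round(1))
E
```

```text
held offset (edge at underside / rim) [(np.float64(-0.75), np.float64(0.0006)), (np.float64(1.21), np.float64(0.0006))]
58.2 -30 0 [251.7 176.4]
58.2 -30 22 [239.8 182.1]
58.2 30 0 [389.  176.5]
58.2 30 22 [400.3 182.2]
60 -30 0 [251.5 172.2]
60 -30 22 [239.5 177.2]
60 30 0 [389.2 172.3]
60 30 22 [400.7 177.3]
```

Call:
send_rows(rows=[{"x": -0.0405, "y": 0.007, "z": 0, "turn": 0.018, "claw": 1}, {"x": -0.0395, "y": 0.0115, "z": 0, "turn": 0.018, "claw": 1}, {"x": -0.038, "y": 0.016, "z": 0, "turn": 0.018, "claw": 1}, {"x": -0.036, "y": 0.02, "z": 0, "turn": 0.018, "claw": 1}, {"x": -0.0335, "y": 0.024, "z": 0, "turn": 0.018, "claw": 1}])

```text
time_s: 5.93
position: [562.2, 113.0, 400.8]
eef_rot: [[0.393, 0.919, -0.005], [0.919, -0.393, -0.001], [-0.003, -0.005, -1.0]]
force: [-0.5, 0.7, -0.4]
width: 58.8
finger_force: 65.1
```

Call:
send_rows(rows=[{"x": -0.0305, "y": 0.0275, "z": 0, "turn": 0.018, "claw": 1}, {"x": -0.0275, "y": 0.031, "z": 0, "turn": 0.018, "claw": 1}, {"x": -0.024, "y": 0.0335, "z": 0, "turn": 0.018, "claw": 1}, {"x": -0.02, "y": 0.036, "z": 0, "turn": 0.018, "claw": 1}, {"x": -0.016, "y": 0.038, "z": 0, "turn": 0.018, "claw": 1}])

```text
time_s: 6.35
position: [588.8, 34.9, 400.7]
eef_rot: [[0.825, 0.565, -0.006], [0.565, -0.825, 0.0], [-0.005, -0.003, -1.0]]
force: [0.5, -0.0, -1.1]
width: 58.6
finger_force: 65.1
```

Call:
send_rows(rows=[{"x": -0.0115, "y": 0.0395, "z": 0, "turn": 0.018, "claw": 1}, {"x": -0.007, "y": 0.0405, "z": 0, "turn": 0.017, "claw": 1}, {"x": -0.0025, "y": 0.041, "z": 0, "turn": 0.016, "claw": 1}, {"x": 0, "y": 0, "z": 0, "turn": 0, "claw": 1}, {"x": 0, "y": 0, "z": 0, "turn": 0, "claw": 1}])

```text
time_s: 6.77
position: [604.7, -11.7, 401.1]
eef_rot: [[0.959, 0.282, -0.005], [0.282, -0.959, 0.001], [-0.004, -0.002, -1.0]]
force: [-0.0, 0.5, -1.0]
width: 58.4
finger_force: 65.1
```

```bash
python3 -c "
from h import *
ob()
plan(606.2,-9.8,404,.2875,claw=1)"
```

```text
t 6.77 p [604.7 -11.7 401.1] yaw 0.2861 tilt [-0.005  0.001] F [-0.   0.5 -1. ] w 58.4 ff 65.1
  {"x":0.0050,"y":-0.0034,"z":-0.0073,"turn":-0.0002,"claw":1},
```

Call:
send_rows(rows=[{"x": 0.005, "y": -0.0035, "z": 0, "turn": 0, "claw": 1}, {"x": 0, "y": 0, "z": 0.025, "turn": 0, "claw": 1}, {"x": 0, "y": 0, "z": 0.025, "turn": 0, "claw": 1}, {"x": 0, "y": 0, "z": 0.025, "turn": 0, "claw": 1}, {"x": 0, "y": 0, "z": 0, "turn": 0, "claw": 1}])

```text
time_s: 7.18
position: [605.3, -8.5, 370.3]
eef_rot: [[0.959, 0.283, -0.006], [0.283, -0.959, 0.001], [-0.006, -0.002, -1.0]]
force: [-0.5, 0.1, -2.0]
width: 58.1
finger_force: 65.1
```

Call:
send_rows(rows=[{"x": 0, "y": 0, "z": 0.02, "turn": 0, "claw": 1}, {"x": 0, "y": 0, "z": 0.02, "turn": 0, "claw": 1}, {"x": 0, "y": 0, "z": 0, "turn": 0, "claw": 1}])

```text
time_s: 7.43
position: [606.3, -9.3, 356.0]
eef_rot: [[0.959, 0.282, -0.002], [0.282, -0.959, -0.0], [-0.002, -0.0, -1.0]]
force: [0.3, -0.9, -1.7]
width: 58.4
finger_force: 65.1
```

```bash
python3 -c "
from h import *
ob()"
```

```text
t 7.43 p [606.3  -9.3 356. ] yaw 0.2864 tilt [-0.002 -0.   ] F [ 0.3 -0.9 -1.7] w 58.4 ff 65.1
```

Call:
send_rows(rows=[{"x": 0, "y": 0, "z": 0.02, "turn": 0, "claw": 1}, {"x": 0, "y": 0, "z": 0.02, "turn": 0, "claw": 1}, {"x": 0, "y": 0, "z": 0.02, "turn": 0, "claw": 1}, {"x": 0, "y": 0, "z": 0, "turn": 0, "claw": 1}])

```text
time_s: 7.77
position: [607.0, -9.3, 332.9]
eef_rot: [[0.959, 0.282, 0.001], [0.282, -0.959, -0.0], [0.001, 0.0, -1.0]]
force: [1.6, -0.3, 1.4]
width: 58.3
finger_force: 65.4
```

Call:
send_rows(rows=[{"x": 0, "y": 0, "z": 0.02, "turn": 0, "claw": 1}, {"x": 0, "y": 0, "z": 0.02, "turn": 0, "claw": 1}, {"x": 0, "y": 0, "z": 0, "turn": 0, "claw": 1}, {"x": 0, "y": 0, "z": 0, "turn": 0, "claw": 1}])

```text
time_s: 8.1
position: [606.8, -9.2, 318.0]
eef_rot: [[0.959, 0.282, 0.0], [0.282, -0.959, -0.0], [0.0, 0.0, -1.0]]
force: [0.6, 0.1, 5.6]
width: 59.2
finger_force: 39.6
```

```bash
python3 -c "
from h import *
ob()"
```

```text
t 8.1 p [606.8  -9.2 318. ] yaw 0.2862 tilt [ 0. -0.] F [0.6 0.1 5.6] w 59.2 ff 39.6
```

Call:
send_rows(rows=[{"x": 0, "y": 0, "z": 0, "turn": 0, "claw": 1}, {"x": 0, "y": 0, "z": 0.01, "turn": 0, "claw": 1}, {"x": 0, "y": 0, "z": 0, "turn": 0, "claw": 1}, {"x": 0, "y": 0, "z": 0, "turn": 0, "claw": 1}])

```text
time_s: 8.43
position: [606.7, -9.2, 314.2]
eef_rot: [[0.959, 0.282, 0.001], [0.282, -0.959, -0.0], [0.001, 0.0, -1.0]]
force: [0.3, -0.8, 4.3]
width: 58.7
finger_force: 69.6
```

```bash
python3 -c "
from h import *
ob(); c=snap('wrist','pr1')"
```

```text
t 8.43 p [606.7  -9.2 314.2] yaw 0.2861 tilt [ 0.001 -0.   ] F [ 0.3 -0.8  4.3] w 58.7 ff 69.6
```

View pics/pr1.png

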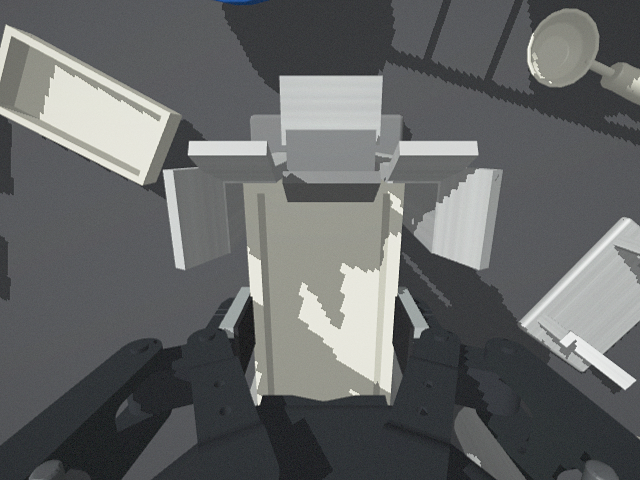

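The near (+x) catch at (333,160) has sprung in over the dish end. Releasing and going for the next dish.

Call:
send_rows(rows=[{"x": 0, "y": 0, "z": 0, "turn": 0, "claw": -1}, {"x": 0, "y": 0, "z": 0, "turn": 0, "claw": -1}, {"x": 0, "y": 0, "z": 0, "turn": 0, "claw": -1}, {"x": 0, "y": 0, "z": 0, "turn": 0, "claw": -1}, {"x": 0, "y": 0, "z": -0.02, "turn": 0, "claw": -1}])

```text
time_s: 8.9
position: [605.7, -9.1, 319.9]
eef_rot: [[0.959, 0.282, -0.005], [0.282, -0.959, 0.0], [-0.004, -0.002, -1.0]]
force: [0.7, 0.2, 0.7]
width: 85.5
finger_force: 0.0
```

Call:
send_rows(rows=[{"x": 0, "y": 0, "z": -0.04, "turn": 0, "claw": -1}, {"x": 0, "y": 0, "z": -0.06, "turn": 0, "claw": -1}, {"x": 0, "y": 0, "z": -0.06, "turn": 0, "claw": -1}, {"x": 0, "y": 0, "z": -0.04, "turn": 0, "claw": -1}, {"x": 0, "y": 0, "z": 0, "turn": 0, "claw": -1}])

```text
time_s: 9.32
position: [607.8, -9.2, 406.5]
eef_rot: [[0.959, 0.282, 0.008], [0.282, -0.959, -0.001], [0.008, 0.003, -1.0]]
force: [0.2, 0.3, 0.6]
width: 85.7
finger_force: 0.0
```

```bash
python3 -c "
from h import *
ob()
s=plan(647.9,191.1,400,1.363)
s=plan(647.9,191.1,200,1.363,start=s)
"
```

```text
t 9.32 p [607.8  -9.2 406.5] yaw 0.2862 tilt [ 0.008 -0.001] F [0.2 0.3 0.6] w 85.7 ff 0.0
  {"x":0.0264,"y":-0.0502,"z":0.0018,"turn":-0.0190,"claw":-1}, {"x":0.0322,"y":-0.0467,"z":0.0018,"turn":-0.0190,"claw":-1}, {"x":0.0376,"y":-0.0425,"z":0.0018,"turn":-0.0190,"claw":-1}, {"x":0.0424,"y":-0.0378,"z":0.0018,"turn":-0.0190,"claw":-1}, {"x":0.0466,"y":-0.0324,"z":0.0018,"turn":-0.0190,"claw":-1},
  {"x":0.0501,"y":-0.0266,"z":0.0018,"turn":-0.0190,"claw":-1}, {"x":0.0529,"y":-0.0205,"z":0.0018,"turn":-0.0190,"claw":-1}, {"x":0.0550,"y":-0.0140,"z":0.0018,"turn":-0.0190,"claw":-1}, {"x":0.0563,"y":-0.0073,"z":0.0018,"turn":-0.0190,"claw":-1}, 
  {"x":0.0000,"y":0.0000,"z":0.0833,"turn":-0.0000,"claw":-1}, {"x":0.0000,"y":0.0000,"z":0.0833,"turn":-0.0000,"claw":-1}, {"x":0.0000,"y":0.0000,"z":0.0833,"turn":-0.0000,"claw":-1}, {"x":0.0000,"y":0.0000,"z":0.0833,"turn":-0.0000,"claw":-1}, {"x":0.0000,"y":0.0000,"z":0.0833,"turn":-0.0000,"claw":-1},
  {"x":0.0000,"y":0.0000,"z":0.0833,"turn":-0.0000,"claw":-1},
```

Call:
send_rows(rows=[{"x": 0.0265, "y": -0.05, "z": 0.002, "turn": -0.019, "claw": -1}, {"x": 0.032, "y": -0.0465, "z": 0.002, "turn": -0.019, "claw": -1}, {"x": 0.0375, "y": -0.0425, "z": 0.002, "turn": -0.019, "claw": -1}, {"x": 0.0425, "y": -0.038, "z": 0.002, "turn": -0.019, "claw": -1}, {"x": 0.0465, "y": -0.0325, "z": 0.002, "turn": -0.019, "claw": -1}])

```text
time_s: 9.73
position: [628.7, 102.9, 396.9]
eef_rot: [[0.631, 0.776, -0.002], [0.776, -0.631, -0.0], [-0.001, -0.001, -1.0]]
force: [-0.1, 0.1, 0.3]
width: 85.4
finger_force: 0.0
```

Call:
send_rows(rows=[{"x": 0.05, "y": -0.0265, "z": 0.002, "turn": -0.019, "claw": -1}, {"x": 0.053, "y": -0.0205, "z": 0.002, "turn": -0.019, "claw": -1}, {"x": 0.055, "y": -0.014, "z": 0.002, "turn": -0.019, "claw": -1}, {"x": 0.0565, "y": -0.0075, "z": 0, "turn": -0.019, "claw": -1}, {"x": 0, "y": 0, "z": 0.08, "turn": 0, "claw": -1}])

```text
time_s: 10.15
position: [649.5, 195.6, 368.8]
eef_rot: [[0.201, 0.98, 0.013], [0.98, -0.201, 0.006], [0.008, 0.012, -1.0]]
force: [2.1, 0.4, 0.7]
width: 85.6
finger_force: 0.0
```

Call:
send_rows(rows=[{"x": 0, "y": 0, "z": 0.085, "turn": 0, "claw": -1}, {"x": 0, "y": 0, "z": 0.085, "turn": 0, "claw": -1}, {"x": 0, "y": 0, "z": 0.085, "turn": 0, "claw": -1}, {"x": 0, "y": 0, "z": 0.085, "turn": 0, "claw": -1}, {"x": 0, "y": 0, "z": 0.06, "turn": 0, "claw": -1}])

```text
time_s: 10.57
position: [645.3, 190.8, 199.3]
eef_rot: [[0.209, 0.978, -0.005], [0.978, -0.209, -0.001], [-0.002, -0.005, -1.0]]
force: [-0.7, -0.1, -0.0]
width: 85.4
finger_force: 0.0
```

Call:
send_rows(rows=[{"x": 0, "y": 0, "z": 0, "turn": 0, "claw": -1}, {"x": 0, "y": 0, "z": 0, "turn": 0, "claw": -1}, {"x": 0, "y": 0, "z": 0, "turn": 0, "claw": -1}, {"x": 0, "y": 0, "z": 0, "turn": 0, "claw": -1}])

```text
time_s: 10.9
position: [648.1, 191.3, 205.6]
eef_rot: [[0.209, 0.978, 0.004], [0.978, -0.209, 0.001], [0.002, 0.004, -1.0]]
force: [-0.0, -0.3, 0.4]
width: 85.6
finger_force: 0.0
```

```bash
python3 -c "
from h import *
ob()
plan(647.9,191.1,176,1.363)
c=snap('top','t2')
cv2.imwrite('pics/t2c.png',cv2.resize(c['frame'][150:260,310:460],None,fx=5,fy=5,interpolation=cv2.INTER_CUBIC)[:,:,::-1])
"
```

```text
t 10.9 p [648.1 191.3 205.6] yaw 1.3605 tilt [0.004 0.001] F [-0.  -0.3  0.4] w 85.6 ff 0.0
  {"x":-0.0007,"y":-0.0003,"z":0.0740,"turn":-0.0004,"claw":-1},
```

View pics/t2c.png

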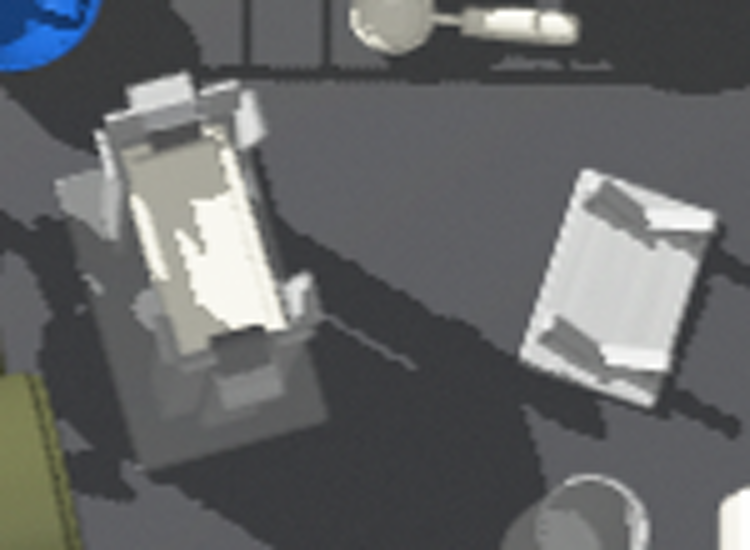

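Both catches overlap dish 1's ends, at crop (175,135) and (245,345). Down onto dish 2.

Call:
send_rows(rows=[{"x": 0, "y": 0, "z": 0.04, "turn": 0, "claw": -1}, {"x": 0, "y": 0, "z": 0.034, "turn": 0, "claw": -1}, {"x": 0, "y": 0, "z": 0, "turn": 0, "claw": -1}, {"x": 0, "y": 0, "z": 0, "turn": 0, "claw": -1}, {"x": 0, "y": 0, "z": 0, "turn": 0, "claw": -1}])

```text
time_s: 11.37
position: [647.5, 191.2, 175.3]
eef_rot: [[0.209, 0.978, 0.002], [0.978, -0.209, 0.001], [0.001, 0.002, -1.0]]
force: [0.3, -0.0, -0.3]
width: 85.4
finger_force: 0.0
```

Call:
send_rows(rows=[{"x": 0, "y": 0, "z": 0, "turn": 0, "claw": 1}, {"x": 0, "y": 0, "z": 0, "turn": 0, "claw": 1}, {"x": 0, "y": 0, "z": 0, "turn": 0, "claw": 1}, {"x": 0, "y": 0, "z": 0, "turn": 0, "claw": 1}, {"x": 0, "y": 0, "z": 0, "turn": 0, "claw": 1}])

```text
time_s: 11.78
position: [647.6, 191.2, 175.3]
eef_rot: [[0.209, 0.978, 0.003], [0.978, -0.209, 0.001], [0.001, 0.002, -1.0]]
force: [-0.1, 0.2, 5.5]
width: 58.7
finger_force: 66.8
```

Call:
send_rows(rows=[{"x": 0, "y": 0, "z": 0, "turn": 0, "claw": 1}, {"x": 0, "y": 0, "z": 0, "turn": 0, "claw": 1}])

```text
time_s: 11.95
position: [647.6, 191.2, 175.3]
eef_rot: [[0.209, 0.978, 0.003], [0.978, -0.209, 0.001], [0.001, 0.002, -1.0]]
force: [-0.1, -0.7, 6.3]
width: 58.6
finger_force: 66.8
```

Call:
send_rows(rows=[{"x": 0, "y": 0, "z": -0.03, "turn": 0, "claw": 1}, {"x": 0, "y": 0, "z": -0.06, "turn": 0, "claw": 1}, {"x": 0, "y": 0, "z": -0.08, "turn": 0, "claw": 1}, {"x": 0, "y": 0, "z": -0.09, "turn": 0, "claw": 1}, {"x": 0, "y": 0, "z": -0.09, "turn": 0, "claw": 1}])

```text
time_s: 12.37
position: [646.3, 190.9, 314.8]
eef_rot: [[0.209, 0.978, -0.002], [0.978, -0.209, -0.001], [-0.001, -0.002, -1.0]]
force: [1.0, 0.8, -1.3]
width: 58.6
finger_force: 66.1
```

Call:
send_rows(rows=[{"x": 0, "y": 0, "z": -0.09, "turn": 0, "claw": 1}, {"x": 0, "y": 0, "z": -0.09, "turn": 0, "claw": 1}, {"x": 0, "y": 0, "z": -0.04, "turn": 0, "claw": 1}, {"x": 0, "y": 0, "z": 0, "turn": 0, "claw": 1}, {"x": 0, "y": 0, "z": 0, "turn": 0, "claw": 1}])

```text
time_s: 12.78
position: [646.7, 191.0, 403.2]
eef_rot: [[0.209, 0.978, 0.002], [0.978, -0.209, 0.001], [0.001, 0.002, -1.0]]
force: [-0.0, 0.2, -2.9]
width: 58.4
finger_force: 66.2
```

```bash
python3 -c "
from h import *
ob(); c=snap('wrist','h2'); held(c,bot.get_obs())
plan(606.2,-9.8,404,.2875,claw=1)"
```

```text
t 12.78 p [646.7 191.  403.2] yaw 1.3606 tilt [0.002 0.001] F [-0.   0.2 -2.9] w 58.4 ff 66.2
held offset (edge at underside / rim) [(np.float64(-0.43), np.float64(0.0007)), (np.float64(1.48), np.float64(0.0007))]
  {"x":-0.0568,"y":0.0008,"z":-0.0008,"turn":0.0190,"claw":1}, {"x":-0.0563,"y":0.0075,"z":-0.0008,"turn":0.0190,"claw":1}, {"x":-0.0551,"y":0.0142,"z":-0.0008,"turn":0.0190,"claw":1}, {"x":-0.0530,"y":0.0206,"z":-0.0008,"turn":0.0190,"claw":1}, {"x":-0.0501,"y":0.0268,"z":-0.0008,"turn":0.0190,"claw":1},
  {"x":-0.0466,"y":0.0326,"z":-0.0008,"turn":0.0190,"claw":1}, {"x":-0.0424,"y":0.0379,"z":-0.0008,"turn":0.0190,"claw":1}, {"x":-0.0376,"y":0.0426,"z":-0.0008,"turn":0.0190,"claw":1}, {"x":-0.0323,"y":0.0468,"z":-0.0008,"turn":0.0190,"claw":1},
```

Call:
send_rows(rows=[{"x": -0.057, "y": 0.001, "z": -0.001, "turn": 0.019, "claw": 1}, {"x": -0.0565, "y": 0.0075, "z": -0.001, "turn": 0.019, "claw": 1}, {"x": -0.055, "y": 0.014, "z": -0.001, "turn": 0.019, "claw": 1}, {"x": -0.053, "y": 0.0205, "z": -0.001, "turn": 0.019, "claw": 1}, {"x": -0.05, "y": 0.027, "z": -0.001, "turn": 0.019, "claw": 1}])

```text
time_s: 13.25
position: [623.5, 78.6, 400.3]
eef_rot: [[0.726, 0.688, -0.006], [0.688, -0.726, -0.0], [-0.005, -0.004, -1.0]]
force: [0.0, 0.3, -0.7]
width: 58.5
finger_force: 66.1
```

Call:
send_rows(rows=[{"x": -0.0465, "y": 0.0325, "z": 0, "turn": 0.019, "claw": 1}, {"x": -0.0425, "y": 0.038, "z": 0, "turn": 0.019, "claw": 1}, {"x": -0.0375, "y": 0.0425, "z": 0, "turn": 0.019, "claw": 1}, {"x": -0.0325, "y": 0.047, "z": 0, "turn": 0.019, "claw": 1}, {"x": 0, "y": 0, "z": 0, "turn": 0, "claw": 1}])

```text
time_s: 13.67
position: [605.2, -13.3, 400.6]
eef_rot: [[0.961, 0.275, -0.007], [0.275, -0.961, -0.002], [-0.007, 0.0, -1.0]]
force: [-0.2, -0.1, -2.0]
width: 58.2
finger_force: 66.1
```

Call:
send_rows(rows=[{"x": 0, "y": 0, "z": 0, "turn": 0, "claw": 1}, {"x": 0, "y": 0, "z": 0, "turn": 0, "claw": 1}, {"x": 0, "y": 0, "z": 0, "turn": 0, "claw": 1}, {"x": 0, "y": 0, "z": 0, "turn": 0, "claw": 1}])

```text
time_s: 14.0
position: [606.9, -8.8, 403.0]
eef_rot: [[0.959, 0.284, -0.001], [0.284, -0.959, 0.0], [-0.001, -0.001, -1.0]]
force: [0.4, -1.0, -2.0]
width: 58.3
finger_force: 66.1
```

```bash
python3 -c "
from h import *
ob();plan(606.2,-9.5,360,.2875,claw=1)"
```

```text
t 14.0 p [606.9  -8.8 403. ] yaw 0.288 tilt [-0.001  0.   ] F [ 0.4 -1.  -2. ] w 58.3 ff 66.1
  {"x":-0.0011,"y":0.0006,"z":0.0537,"turn":0.0000,"claw":1}, {"x":-0.0011,"y":0.0006,"z":0.0537,"turn":0.0000,"claw":1},
```

Call:
send_rows(rows=[{"x": -0.001, "y": 0.0005, "z": 0.03, "turn": 0, "claw": 1}, {"x": -0.001, "y": 0.0005, "z": 0.04, "turn": 0, "claw": 1}, {"x": 0, "y": 0, "z": 0.04, "turn": 0, "claw": 1}, {"x": 0, "y": 0, "z": 0, "turn": 0, "claw": 1}, {"x": 0, "y": 0, "z": 0, "turn": 0, "claw": 1}])

```text
time_s: 14.42
position: [606.0, -9.6, 359.0]
eef_rot: [[0.959, 0.284, -0.002], [0.284, -0.959, 0.0], [-0.002, -0.001, -1.0]]
force: [-0.5, -0.1, -0.5]
width: 58.6
finger_force: 66.1
```

Call:
send_rows(rows=[{"x": 0, "y": 0, "z": 0.02, "turn": 0, "claw": 1}, {"x": 0, "y": 0, "z": 0.02, "turn": 0, "claw": 1}, {"x": 0, "y": 0, "z": 0.02, "turn": 0, "claw": 1}, {"x": 0, "y": 0, "z": 0.02, "turn": 0, "claw": 1}, {"x": 0, "y": 0, "z": 0.02, "turn": 0, "claw": 1}])

```text
time_s: 14.83
position: [607.3, -10.3, 321.6]
eef_rot: [[0.959, 0.282, 0.005], [0.282, -0.959, -0.0], [0.005, 0.002, -1.0]]
force: [0.2, 0.5, 6.8]
width: 58.4
finger_force: 66.9
```

Call:
send_rows(rows=[{"x": 0, "y": 0, "z": 0.015, "turn": 0, "claw": 1}, {"x": 0, "y": 0, "z": 0, "turn": 0, "claw": 1}, {"x": 0, "y": 0, "z": 0, "turn": 0, "claw": 1}, {"x": 0, "y": 0, "z": 0, "turn": 0, "claw": 1}])

```text
time_s: 15.17
position: [607.2, -10.3, 315.2]
eef_rot: [[0.959, 0.282, 0.004], [0.282, -0.959, -0.0], [0.004, 0.001, -1.0]]
force: [2.7, 1.1, 5.1]
width: 58.6
finger_force: 66.8
```

```bash
python3 -c "
from h import *
ob(); c=snap('wrist','pr2')
d=load('pr1')
a=np.hstack([x['frame'][50:330,150:510] for x in(d,c)]);cv2.imwrite('pics/cmp.png',a[:,:,::-1])"
```

```text
t 15.17 p [607.2 -10.3 315.2] yaw 0.2862 tilt [ 0.004 -0.   ] F [2.7 1.1 5.1] w 58.6 ff 66.8
```

View pics/cmp.png

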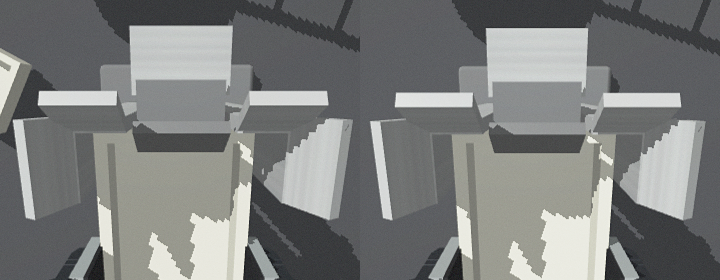

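Same picture as the first dish: the catch is over the end. Press a bit deeper, release and rise.

Call:
send_rows(rows=[{"x": -0.001, "y": 0, "z": 0.006, "turn": 0, "claw": 1}, {"x": 0, "y": 0, "z": 0, "turn": 0, "claw": 1}, {"x": 0, "y": 0, "z": 0, "turn": 0, "claw": 1}, {"x": 0, "y": 0, "z": 0, "turn": 0, "claw": -1}, {"x": 0, "y": 0, "z": 0, "turn": 0, "claw": -1}])

```text
time_s: 15.63
position: [604.5, -10.5, 310.3]
eef_rot: [[0.959, 0.282, -0.004], [0.282, -0.959, 0.0], [-0.004, -0.001, -1.0]]
force: [0.4, -0.3, 0.5]
width: 80.5
finger_force: 0.0
```

Call:
send_rows(rows=[{"x": 0, "y": 0, "z": 0, "turn": 0, "claw": -1}, {"x": 0, "y": 0, "z": 0, "turn": 0, "claw": -1}, {"x": 0, "y": 0, "z": -0.02, "turn": 0, "claw": -1}, {"x": 0, "y": 0, "z": -0.04, "turn": 0, "claw": -1}, {"x": 0, "y": 0, "z": -0.06, "turn": 0, "claw": -1}])

```text
time_s: 16.05
position: [604.7, -10.5, 357.7]
eef_rot: [[0.959, 0.282, -0.006], [0.282, -0.959, 0.0], [-0.006, -0.002, -1.0]]
force: [0.2, -0.6, 1.0]
width: 85.9
finger_force: 0.0
```

Call:
send_rows(rows=[{"x": 0, "y": 0, "z": -0.06, "turn": 0, "claw": -1}, {"x": 0, "y": 0, "z": -0.04, "turn": 0, "claw": -1}, {"x": 0, "y": 0, "z": 0, "turn": 0, "claw": -1}, {"x": 0, "y": 0, "z": 0, "turn": 0, "claw": -1}, {"x": 0, "y": 0, "z": 0, "turn": 0, "claw": -1}])

```text
time_s: 16.47
position: [605.2, -10.5, 398.6]
eef_rot: [[0.959, 0.282, -0.002], [0.282, -0.959, 0.0], [-0.001, -0.001, -1.0]]
force: [-0.4, -0.3, -0.9]
width: 85.3
finger_force: 0.0
```

```bash
python3 -c "
from h import *
ob()
s=plan(601.6,341.2,400,1.638,n=15)
s=plan(601.6,341.2,206,1.638,start=s)
"
```

```text
t 16.47 p [605.2 -10.5 398.6] yaw 0.2861 tilt [-0.002  0.   ] F [-0.4 -0.3 -0.9] w 85.3 ff 0.0
  {"x":0.0160,"y":-0.0564,"z":-0.0002,"turn":-0.0143,"claw":-1}, {"x":0.0210,"y":-0.0547,"z":-0.0002,"turn":-0.0143,"claw":-1}, {"x":0.0258,"y":-0.0526,"z":-0.0002,"turn":-0.0143,"claw":-1}, {"x":0.0304,"y":-0.0501,"z":-0.0002,"turn":-0.0143,"claw":-1}, {"x":0.0348,"y":-0.0471,"z":-0.0002,"turn":-0.0143,"claw":-1},
  {"x":0.0389,"y":-0.0438,"z":-0.0002,"turn":-0.0143,"claw":-1}, {"x":0.0427,"y":-0.0401,"z":-0.0002,"turn":-0.0143,"claw":-1}, {"x":0.0462,"y":-0.0361,"z":-0.0002,"turn":-0.0143,"claw":-1}, {"x":0.0492,"y":-0.0318,"z":-0.0002,"turn":-0.0143,"claw":-1}, {"x":0.0519,"y":-0.0273,"z":-0.0002,"turn":-0.0143,"claw":-1},
  {"x":0.0541,"y":-0.0225,"z":-0.0002,"turn":-0.0143,"claw":-1}, {"x":0.0559,"y":-0.0175,"z":-0.0002,"turn":-0.0143,"claw":-1}, {"x":0.0573,"y":-0.0124,"z":-0.0002,"turn":-0.0143,"claw":-1}, {"x":0.0582,"y":-0.0072,"z":-0.0002,"turn":-0.0143,"claw":-1}, {"x":0.0586,"y":-0.0019,"z":-0.0002,"turn":-0.0143,"claw":-1},

  {"x":0.0000,"y":0.0000,"z":0.0808,"turn":-0.0000,"claw":-1}, {"x":0.0000,"y":0.0000,"z":0.0808,"turn":-0.0000,"claw":-1}, {"x":0.0000,"y":0.0000,"z":0.0808,"turn":-0.0000,"claw":-1}, {"x":0.0000,"y":0.0000,"z":0.0808,"turn":-0.0000,"claw":-1}, {"x":0.0000,"y":0.0000,"z":0.0808,"turn":-0.0000,"claw":-1},
  {"x":0.0000,"y":0.0000,"z":0.0808,"turn":-0.0000,"claw":-1},
```

Call:
send_rows(rows=[{"x": 0.016, "y": -0.0565, "z": 0, "turn": -0.0143, "claw": -1}, {"x": 0.021, "y": -0.0545, "z": 0, "turn": -0.0143, "claw": -1}, {"x": 0.026, "y": -0.0525, "z": 0, "turn": -0.0143, "claw": -1}, {"x": 0.0305, "y": -0.05, "z": 0, "turn": -0.0143, "claw": -1}, {"x": 0.035, "y": -0.047, "z": 0, "turn": -0.0143, "claw": -1}])

```text
time_s: 16.88
position: [604.2, 107.6, 397.3]
eef_rot: [[0.739, 0.674, -0.004], [0.674, -0.739, -0.0], [-0.003, -0.002, -1.0]]
force: [0.2, -0.6, -0.8]
width: 85.5
finger_force: 0.0
```

Call:
send_rows(rows=[{"x": 0.039, "y": -0.044, "z": 0, "turn": -0.0143, "claw": -1}, {"x": 0.0425, "y": -0.04, "z": 0, "turn": -0.0143, "claw": -1}, {"x": 0.046, "y": -0.036, "z": 0, "turn": -0.0143, "claw": -1}, {"x": 0.049, "y": -0.032, "z": 0, "turn": -0.0143, "claw": -1}, {"x": 0.052, "y": -0.0275, "z": 0, "turn": -0.0143, "claw": -1}])

```text
time_s: 17.3
position: [603.0, 224.8, 397.1]
eef_rot: [[0.373, 0.928, -0.004], [0.928, -0.373, -0.001], [-0.003, -0.003, -1.0]]
force: [-0.8, 1.0, -0.7]
width: 85.4
finger_force: 0.0
```

Call:
send_rows(rows=[{"x": 0.054, "y": -0.0225, "z": 0, "turn": -0.0143, "claw": -1}, {"x": 0.056, "y": -0.0175, "z": 0, "turn": -0.0143, "claw": -1}, {"x": 0.0575, "y": -0.0125, "z": 0, "turn": -0.0143, "claw": -1}, {"x": 0.058, "y": -0.007, "z": 0, "turn": -0.0143, "claw": -1}, {"x": 0.0585, "y": -0.002, "z": 0, "turn": -0.0143, "claw": -1}])

```text
time_s: 17.72
position: [602.3, 342.0, 397.0]
eef_rot: [[-0.068, 0.998, -0.004], [0.998, 0.068, -0.002], [-0.002, -0.004, -1.0]]
force: [-0.9, -0.4, -0.1]
width: 85.6
finger_force: 0.0
```

Call:
send_rows(rows=[{"x": 0, "y": 0, "z": 0.08, "turn": 0, "claw": -1}, {"x": 0, "y": 0, "z": 0.08, "turn": 0, "claw": -1}, {"x": 0, "y": 0, "z": 0.08, "turn": 0, "claw": -1}, {"x": 0, "y": 0, "z": 0.08, "turn": 0, "claw": -1}, {"x": 0, "y": 0, "z": 0.08, "turn": 0, "claw": -1}])

```text
time_s: 18.13
position: [601.8, 340.7, 236.0]
eef_rot: [[-0.063, 0.998, -0.003], [0.998, 0.063, -0.002], [-0.001, -0.003, -1.0]]
force: [0.2, -0.4, 0.4]
width: 85.3
finger_force: 0.0
```

Call:
send_rows(rows=[{"x": 0, "y": 0, "z": 0.06, "turn": 0, "claw": -1}, {"x": 0, "y": 0, "z": 0.02, "turn": 0, "claw": -1}, {"x": 0, "y": 0, "z": 0, "turn": 0, "claw": -1}, {"x": 0, "y": 0, "z": 0, "turn": 0, "claw": -1}, {"x": 0, "y": 0, "z": 0, "turn": 0, "claw": -1}])

```text
time_s: 18.55
position: [603.7, 341.4, 208.8]
eef_rot: [[-0.063, 0.998, 0.002], [0.998, 0.063, 0.001], [0.001, 0.002, -1.0]]
force: [0.0, 1.1, -0.6]
width: 85.5
finger_force: 0.0
```

```bash
python3 -c "
from h import *
ob()
plan(601.6,341.0,176,1.638)
c=snap('top','t3')
"
```

```text
t 18.55 p [603.7 341.4 208.8] yaw 1.6338 tilt [0.002 0.001] F [ 0.   1.1 -0.6] w 85.5 ff 0.0
  {"x":-0.0006,"y":-0.0053,"z":0.0819,"turn":-0.0007,"claw":-1},
```

Call:
send_rows(rows=[{"x": -0.0005, "y": -0.005, "z": 0.045, "turn": -0.0007, "claw": -1}, {"x": 0, "y": 0, "z": 0.038, "turn": 0, "claw": -1}, {"x": 0, "y": 0, "z": 0, "turn": 0, "claw": -1}, {"x": 0, "y": 0, "z": 0, "turn": 0, "claw": -1}, {"x": 0, "y": 0, "z": 0, "turn": 0, "claw": -1}])

```text
time_s: 19.02
position: [601.6, 341.0, 175.9]
eef_rot: [[-0.067, 0.998, 0.003], [0.998, 0.067, 0.001], [0.001, 0.003, -1.0]]
force: [-0.3, 0.7, 0.2]
width: 85.0
finger_force: 0.0
```

Call:
send_rows(rows=[{"x": 0, "y": 0, "z": 0, "turn": 0, "claw": 1}, {"x": 0, "y": 0, "z": 0, "turn": 0, "claw": 1}, {"x": 0, "y": 0, "z": 0, "turn": 0, "claw": 1}, {"x": 0, "y": 0, "z": 0, "turn": 0, "claw": 1}, {"x": 0, "y": 0, "z": 0, "turn": 0, "claw": 1}])

```text
time_s: 19.43
position: [601.6, 341.0, 175.8]
eef_rot: [[-0.067, 0.998, 0.002], [0.998, 0.067, 0.001], [0.001, 0.003, -1.0]]
force: [-0.4, 0.9, 5.7]
width: 58.8
finger_force: 66.9
```

Call:
send_rows(rows=[{"x": 0, "y": 0, "z": 0, "turn": 0, "claw": 1}, {"x": 0, "y": 0, "z": 0, "turn": 0, "claw": 1}])

```text
time_s: 19.6
position: [601.6, 341.0, 175.9]
eef_rot: [[-0.067, 0.998, 0.003], [0.998, 0.067, 0.001], [0.001, 0.003, -1.0]]
force: [0.1, 0.2, 5.9]
width: 58.5
finger_force: 66.9
```

Call:
send_rows(rows=[{"x": 0, "y": 0, "z": -0.03, "turn": 0, "claw": 1}, {"x": 0, "y": 0, "z": -0.06, "turn": 0, "claw": 1}, {"x": 0, "y": 0, "z": -0.08, "turn": 0, "claw": 1}, {"x": 0, "y": 0, "z": -0.09, "turn": 0, "claw": 1}, {"x": 0, "y": 0, "z": -0.09, "turn": 0, "claw": 1}])

```text
time_s: 20.02
position: [600.4, 340.4, 315.4]
eef_rot: [[-0.067, 0.998, -0.002], [0.998, 0.067, -0.001], [-0.001, -0.002, -1.0]]
force: [1.4, 0.3, -1.8]
width: 58.6
finger_force: 66.1
```

Call:
send_rows(rows=[{"x": 0, "y": 0, "z": -0.09, "turn": 0, "claw": 1}, {"x": 0, "y": 0, "z": -0.09, "turn": 0, "claw": 1}, {"x": 0, "y": 0, "z": -0.045, "turn": 0, "claw": 1}, {"x": 0, "y": 0, "z": 0, "turn": 0, "claw": 1}, {"x": 0, "y": 0, "z": 0, "turn": 0, "claw": 1}])

```text
time_s: 20.43
position: [600.8, 340.6, 406.0]
eef_rot: [[-0.067, 0.998, 0.003], [0.998, 0.067, 0.001], [0.001, 0.003, -1.0]]
force: [0.6, -0.4, -1.6]
width: 58.5
finger_force: 66.2
```

```bash
python3 -c "
from h import *
ob(); c=snap('wrist','h3'); held(c,bot.get_obs())
plan(606.2,-9.8,404,.2875,claw=1,n=15)"
```

```text
t 20.43 p [600.8 340.6 406. ] yaw 1.6382 tilt [0.003 0.001] F [ 0.6 -0.4 -1.6] w 58.5 ff 66.2
held offset (edge at underside / rim) [(np.float64(-0.02), np.float64(0.0006)), (np.float64(1.84), np.float64(0.0006))]
  {"x":-0.0583,"y":-0.0030,"z":-0.0000,"turn":0.0143,"claw":1}, {"x":-0.0583,"y":0.0023,"z":-0.0000,"turn":0.0143,"claw":1}, {"x":-0.0579,"y":0.0075,"z":-0.0000,"turn":0.0143,"claw":1}, {"x":-0.0570,"y":0.0127,"z":-0.0000,"turn":0.0143,"claw":1}, {"x":-0.0556,"y":0.0178,"z":-0.0000,"turn":0.0143,"claw":1},
  {"x":-0.0538,"y":0.0227,"z":-0.0000,"turn":0.0143,"claw":1}, {"x":-0.0515,"y":0.0275,"z":-0.0000,"turn":0.0143,"claw":1}, {"x":-0.0488,"y":0.0320,"z":-0.0000,"turn":0.0143,"claw":1}, {"x":-0.0458,"y":0.0362,"z":-0.0000,"turn":0.0143,"claw":1}, {"x":-0.0423,"y":0.0402,"z":-0.0000,"turn":0.0143,"claw":1},
  {"x":-0.0385,"y":0.0438,"z":-0.0000,"turn":0.0143,"claw":1}, {"x":-0.0344,"y":0.0471,"z":-0.0000,"turn":0.0143,"claw":1}, {"x":-0.0301,"y":0.0500,"z":-0.0000,"turn":0.0143,"claw":1}, {"x":-0.0254,"y":0.0525,"z":-0.0000,"turn":0.0143,"claw":1}, {"x":-0.0206,"y":0.0546,"z":-0.0000,"turn":0.0143,"claw":1},
```

Call:
send_rows(rows=[{"x": -0.0585, "y": -0.003, "z": 0, "turn": 0.0143, "claw": 1}, {"x": -0.0585, "y": 0.0025, "z": 0, "turn": 0.0143, "claw": 1}, {"x": -0.058, "y": 0.0075, "z": 0, "turn": 0.0143, "claw": 1}, {"x": -0.057, "y": 0.0125, "z": 0, "turn": 0.0143, "claw": 1}, {"x": -0.0555, "y": 0.018, "z": 0, "turn": 0.0143, "claw": 1}])

```text
time_s: 20.9
position: [602.0, 222.6, 400.8]
eef_rot: [[0.376, 0.926, -0.006], [0.926, -0.376, -0.002], [-0.004, -0.005, -1.0]]
force: [0.1, 0.1, -1.2]
width: 58.9
finger_force: 66.1
```

Call:
send_rows(rows=[{"x": -0.054, "y": 0.0225, "z": 0, "turn": 0.0143, "claw": 1}, {"x": -0.0515, "y": 0.0275, "z": 0, "turn": 0.0143, "claw": 1}, {"x": -0.049, "y": 0.032, "z": 0, "turn": 0.0143, "claw": 1}, {"x": -0.046, "y": 0.036, "z": 0, "turn": 0.0143, "claw": 1}, {"x": -0.0425, "y": 0.04, "z": 0, "turn": 0.0143, "claw": 1}])

```text
time_s: 21.32
position: [603.8, 105.7, 401.0]
eef_rot: [[0.742, 0.671, -0.006], [0.671, -0.742, -0.001], [-0.005, -0.004, -1.0]]
force: [0.5, 0.1, -1.1]
width: 58.4
finger_force: 66.1
```

Call:
send_rows(rows=[{"x": -0.0385, "y": 0.044, "z": 0, "turn": 0.0143, "claw": 1}, {"x": -0.0345, "y": 0.047, "z": 0, "turn": 0.0143, "claw": 1}, {"x": -0.03, "y": 0.05, "z": 0, "turn": 0.0143, "claw": 1}, {"x": -0.0255, "y": 0.0525, "z": 0, "turn": 0.0143, "claw": 1}, {"x": -0.0205, "y": 0.0545, "z": 0, "turn": 0.0143, "claw": 1}])

```text
time_s: 21.73
position: [606.0, -10.8, 401.0]
eef_rot: [[0.959, 0.282, -0.006], [0.282, -0.959, 0.001], [-0.006, -0.002, -1.0]]
force: [-0.8, 1.8, -1.9]
width: 58.9
finger_force: 66.1
```

Call:
send_rows(rows=[{"x": 0, "y": 0, "z": 0, "turn": 0, "claw": 1}, {"x": 0, "y": 0, "z": 0, "turn": 0, "claw": 1}, {"x": 0, "y": 0, "z": 0, "turn": 0, "claw": 1}, {"x": 0, "y": 0, "z": 0, "turn": 0, "claw": 1}, {"x": 0, "y": 0, "z": 0, "turn": 0, "claw": 1}])

```text
time_s: 22.15
position: [606.8, -8.7, 403.4]
eef_rot: [[0.958, 0.288, -0.001], [0.288, -0.958, 0.0], [-0.001, -0.001, -1.0]]
force: [-1.5, 0.1, -0.6]
width: 58.3
finger_force: 66.1
```

```bash
python3 -c "
from h import *
ob();plan(605.4,-10,358,.2875,claw=1)"
```

```text
t 22.15 p [606.8  -8.7 403.4] yaw 0.2922 tilt [-0.001  0.   ] F [-1.5  0.1 -0.6] w 58.3 ff 66.1
  {"x":-0.0022,"y":0.0010,"z":0.0568,"turn":0.0004,"claw":1}, {"x":-0.0022,"y":0.0010,"z":0.0568,"turn":0.0004,"claw":1},
```

Call:
send_rows(rows=[{"x": -0.002, "y": 0.001, "z": 0.03, "turn": 0.0007, "claw": 1}, {"x": -0.002, "y": 0.001, "z": 0.04, "turn": 0, "claw": 1}, {"x": 0, "y": 0, "z": 0.04, "turn": 0, "claw": 1}, {"x": 0, "y": 0, "z": 0, "turn": 0, "claw": 1}, {"x": 0, "y": 0, "z": 0, "turn": 0, "claw": 1}])

```text
time_s: 22.57
position: [605.4, -10.2, 359.4]
eef_rot: [[0.959, 0.283, -0.002], [0.283, -0.959, 0.0], [-0.002, -0.001, -1.0]]
force: [-0.0, 0.4, -1.1]
width: 58.6
finger_force: 66.1
```

Call:
send_rows(rows=[{"x": 0, "y": 0, "z": 0.02, "turn": 0, "claw": 1}, {"x": 0, "y": 0, "z": 0.02, "turn": 0, "claw": 1}, {"x": 0, "y": 0, "z": 0.02, "turn": 0, "claw": 1}, {"x": 0, "y": 0, "z": 0.02, "turn": 0, "claw": 1}, {"x": 0, "y": 0, "z": 0.02, "turn": 0, "claw": 1}])

```text
time_s: 22.98
position: [606.9, -10.8, 322.2]
eef_rot: [[0.959, 0.283, 0.006], [0.283, -0.959, -0.0], [0.005, 0.002, -1.0]]
force: [-0.4, 0.0, 6.8]
width: 58.6
finger_force: 67.0
```

Call:
send_rows(rows=[{"x": 0, "y": 0, "z": 0.02, "turn": 0, "claw": 1}, {"x": 0, "y": 0, "z": 0.005, "turn": 0, "claw": 1}, {"x": 0, "y": 0, "z": 0, "turn": 0, "claw": 1}, {"x": 0, "y": 0, "z": 0, "turn": 0, "claw": 1}, {"x": 0, "y": 0, "z": 0, "turn": 0, "claw": 1}])

```text
time_s: 23.4
position: [606.8, -10.8, 311.6]
eef_rot: [[0.959, 0.282, 0.004], [0.282, -0.959, 0.0], [0.004, 0.001, -1.0]]
force: [3.2, 1.1, 5.0]
width: 58.5
finger_force: 66.8
```

```bash
cat >> h.py <<'E'
def cmpcatch(c):
    a=load('pr2')['frame'][80:205,250:410]; f=c['frame'][65:220,235:425]
    _,s,_,l=cv2.minMaxLoc(cv2.matchTemplate(f,a,cv2.TM_CCOEFF_NORMED)); print('catch match',round(s,3),'shift',l[0]-15,l[1]-15)
E
python3 -c "
from h import *
ob(); c=snap('wrist','pr3'); cmpcatch(c); cmpcatch(load('pr1'))"
```

```text
t 23.4 p [606.8 -10.8 311.6] yaw 0.2862 tilt [0.004 0.   ] F [3.2 1.1 5. ] w 58.5 ff 66.8
catch match 0.929 shift -1 -1
catch match 0.965 shift 4 -1
```

Call:
send_rows(rows=[{"x": -0.001, "y": 0, "z": 0, "turn": 0, "claw": -1}, {"x": 0, "y": 0, "z": 0, "turn": 0, "claw": -1}, {"x": 0, "y": 0, "z": 0, "turn": 0, "claw": -1}, {"x": 0, "y": 0, "z": 0, "turn": 0, "claw": -1}, {"x": 0, "y": 0, "z": -0.02, "turn": 0, "claw": -1}])

```text
time_s: 23.87
position: [604.1, -11.0, 316.1]
eef_rot: [[0.959, 0.282, -0.005], [0.282, -0.959, 0.0], [-0.005, -0.002, -1.0]]
force: [-1.2, -0.6, -0.0]
width: 85.7
finger_force: 0.0
```

Call:
send_rows(rows=[{"x": 0, "y": 0, "z": -0.04, "turn": 0, "claw": -1}, {"x": 0, "y": 0, "z": -0.06, "turn": 0, "claw": -1}, {"x": 0, "y": 0, "z": -0.06, "turn": 0, "claw": -1}, {"x": 0, "y": 0, "z": -0.05, "turn": 0, "claw": -1}, {"x": 0, "y": 0, "z": 0, "turn": 0, "claw": -1}])

```text
time_s: 24.28
position: [606.5, -11.2, 407.3]
eef_rot: [[0.959, 0.282, 0.009], [0.282, -0.959, -0.001], [0.008, 0.003, -1.0]]
force: [1.1, -0.1, -0.2]
width: 85.1
finger_force: 0.0
```

Call:
send_rows(rows=[{"x": 0, "y": 0, "z": 0, "turn": 0, "claw": -1}, {"x": 0, "y": 0, "z": 0, "turn": 0, "claw": -1}, {"x": 0, "y": 0, "z": 0, "turn": 0, "claw": -1}])

```text
time_s: 24.53
position: [604.7, -11.0, 400.6]
eef_rot: [[0.959, 0.282, -0.003], [0.282, -0.959, 0.0], [-0.003, -0.001, -1.0]]
force: [-0.6, -0.0, -0.5]
width: 85.3
finger_force: 0.0
```

```bash
python3 -c "
from h import *
ob()
s=plan(497.6,340.4,402,1.652,n=15)
"
```

```text
t 24.53 p [604.7 -11.  400.6] yaw 0.2861 tilt [-0.003  0.   ] F [-0.6 -0.  -0.5] w 85.3 ff 0.0
  {"x":-0.0006,"y":-0.0612,"z":-0.0002,"turn":-0.0145,"claw":-1}, {"x":0.0050,"y":-0.0610,"z":-0.0002,"turn":-0.0145,"claw":-1}, {"x":0.0105,"y":-0.0603,"z":-0.0002,"turn":-0.0145,"claw":-1}, {"x":0.0159,"y":-0.0591,"z":-0.0002,"turn":-0.0145,"claw":-1}, {"x":0.0213,"y":-0.0574,"z":-0.0002,"turn":-0.0145,"claw":-1},
  {"x":0.0264,"y":-0.0552,"z":-0.0002,"turn":-0.0145,"claw":-1}, {"x":0.0313,"y":-0.0526,"z":-0.0002,"turn":-0.0145,"claw":-1}, {"x":0.0360,"y":-0.0496,"z":-0.0002,"turn":-0.0145,"claw":-1}, {"x":0.0403,"y":-0.0461,"z":-0.0002,"turn":-0.0145,"claw":-1}, {"x":0.0443,"y":-0.0422,"z":-0.0002,"turn":-0.0145,"claw":-1},
  {"x":0.0480,"y":-0.0380,"z":-0.0002,"turn":-0.0145,"claw":-1}, {"x":0.0513,"y":-0.0335,"z":-0.0002,"turn":-0.0145,"claw":-1}, {"x":0.0541,"y":-0.0287,"z":-0.0002,"turn":-0.0145,"claw":-1}, {"x":0.0565,"y":-0.0237,"z":-0.0002,"turn":-0.0145,"claw":-1}, {"x":0.0584,"y":-0.0184,"z":-0.0002,"turn":-0.0145,"claw":-1},
```

Call:
send_rows(rows=[{"x": -0.0005, "y": -0.061, "z": 0, "turn": -0.0145, "claw": -1}, {"x": 0.005, "y": -0.061, "z": 0, "turn": -0.0145, "claw": -1}, {"x": 0.0105, "y": -0.0605, "z": 0, "turn": -0.0145, "claw": -1}, {"x": 0.016, "y": -0.059, "z": 0, "turn": -0.0145, "claw": -1}, {"x": 0.0215, "y": -0.0575, "z": 0, "turn": -0.0145, "claw": -1}])

```text
time_s: 24.95
position: [568.9, 106.9, 400.4]
eef_rot: [[0.735, 0.678, -0.003], [0.678, -0.735, -0.0], [-0.003, -0.002, -1.0]]
force: [-0.1, 0.1, -0.4]
width: 85.4
finger_force: 0.0
```

Call:
send_rows(rows=[{"x": 0.0265, "y": -0.055, "z": 0, "turn": -0.0145, "claw": -1}, {"x": 0.0315, "y": -0.0525, "z": 0, "turn": -0.0145, "claw": -1}, {"x": 0.036, "y": -0.0495, "z": 0, "turn": -0.0145, "claw": -1}, {"x": 0.0405, "y": -0.046, "z": 0, "turn": -0.0145, "claw": -1}, {"x": 0.0445, "y": -0.042, "z": 0, "turn": -0.0145, "claw": -1}])

```text
time_s: 25.37
position: [533.5, 224.2, 400.4]
eef_rot: [[0.361, 0.933, -0.003], [0.933, -0.361, -0.001], [-0.002, -0.003, -1.0]]
force: [0.2, 0.2, 0.0]
width: 85.7
finger_force: 0.0
```

Call:
send_rows(rows=[{"x": 0.048, "y": -0.038, "z": 0, "turn": -0.0145, "claw": -1}, {"x": 0.0515, "y": -0.0335, "z": 0, "turn": -0.0145, "claw": -1}, {"x": 0.054, "y": -0.0285, "z": 0, "turn": -0.0145, "claw": -1}, {"x": 0.0565, "y": -0.0235, "z": 0, "turn": -0.0145, "claw": -1}, {"x": 0.0585, "y": -0.0185, "z": 0, "turn": -0.0145, "claw": -1}])

```text
time_s: 25.78
position: [498.0, 341.4, 400.4]
eef_rot: [[-0.086, 0.996, -0.003], [0.996, 0.086, -0.002], [-0.001, -0.003, -1.0]]
force: [0.8, 0.4, 0.1]
width: 85.4
finger_force: 0.0
```

Call:
send_rows(rows=[{"x": 0, "y": 0, "z": 0.08, "turn": 0, "claw": -1}, {"x": 0, "y": 0, "z": 0.08, "turn": 0, "claw": -1}, {"x": 0, "y": 0, "z": 0.08, "turn": 0, "claw": -1}, {"x": 0, "y": 0, "z": 0.08, "turn": 0, "claw": -1}, {"x": 0, "y": 0, "z": 0.08, "turn": 0, "claw": -1}])

```text
time_s: 26.2
position: [497.9, 340.2, 239.5]
eef_rot: [[-0.082, 0.997, -0.002], [0.997, 0.082, -0.001], [-0.001, -0.002, -1.0]]
force: [0.3, 0.5, -0.2]
width: 85.3
finger_force: 0.0
```

Call:
send_rows(rows=[{"x": 0, "y": 0, "z": 0.06, "turn": 0, "claw": -1}, {"x": 0, "y": 0, "z": 0.02, "turn": 0, "claw": -1}, {"x": 0, "y": 0, "z": 0, "turn": 0, "claw": -1}, {"x": 0, "y": 0, "z": 0, "turn": 0, "claw": -1}, {"x": 0, "y": 0, "z": 0, "turn": 0, "claw": -1}])

```text
time_s: 26.62
position: [499.5, 340.9, 211.4]
eef_rot: [[-0.082, 0.997, 0.002], [0.997, 0.082, 0.001], [0.001, 0.002, -1.0]]
force: [0.2, -0.8, -0.0]
width: 85.4
finger_force: 0.0
```

```bash
python3 -c "
from h import *
ob()
plan(497.6,340.4,176,1.652)
"
```

```text
t 26.62 p [499.5 340.9 211.4] yaw 1.6527 tilt [0.002 0.001] F [ 0.2 -0.8 -0. ] w 85.4 ff 0.0
  {"x":-0.0009,"y":-0.0049,"z":0.0884,"turn":0.0001,"claw":-1},
```

Call:
send_rows(rows=[{"x": -0.001, "y": -0.005, "z": 0.045, "turn": 0, "claw": -1}, {"x": 0, "y": 0, "z": 0.044, "turn": 0, "claw": -1}, {"x": 0, "y": 0, "z": 0, "turn": 0, "claw": -1}, {"x": 0, "y": 0, "z": 0, "turn": 0, "claw": -1}, {"x": 0, "y": 0, "z": 0, "turn": 0, "claw": -1}])

```text
time_s: 27.03
position: [497.5, 340.4, 176.2]
eef_rot: [[-0.082, 0.997, 0.003], [0.997, 0.082, 0.001], [0.001, 0.003, -1.0]]
force: [-0.0, -0.1, 0.4]
width: 85.8
finger_force: 0.0
```

Call:
send_rows(rows=[{"x": 0, "y": 0, "z": 0, "turn": 0, "claw": 1}, {"x": 0, "y": 0, "z": 0, "turn": 0, "claw": 1}, {"x": 0, "y": 0, "z": 0, "turn": 0, "claw": 1}, {"x": 0, "y": 0, "z": 0, "turn": 0, "claw": 1}, {"x": 0, "y": 0, "z": 0, "turn": 0, "claw": 1}])

```text
time_s: 27.45
position: [497.4, 340.3, 176.2]
eef_rot: [[-0.082, 0.997, 0.002], [0.997, 0.082, 0.001], [0.001, 0.002, -1.0]]
force: [-1.2, -0.3, 5.3]
width: 58.2
finger_force: 66.1
```

Call:
send_rows(rows=[{"x": 0, "y": 0, "z": 0, "turn": 0, "claw": 1}, {"x": 0, "y": 0, "z": 0, "turn": 0, "claw": 1}])

```text
time_s: 27.62
position: [497.4, 340.2, 176.2]
eef_rot: [[-0.082, 0.997, 0.002], [0.997, 0.082, 0.001], [0.001, 0.002, -1.0]]
force: [-0.9, -0.7, 5.1]
width: 58.7
finger_force: 66.1
```

Call:
send_rows(rows=[{"x": 0, "y": 0, "z": -0.03, "turn": 0, "claw": 1}, {"x": 0, "y": 0, "z": -0.06, "turn": 0, "claw": 1}, {"x": 0, "y": 0, "z": -0.08, "turn": 0, "claw": 1}, {"x": 0, "y": 0, "z": -0.09, "turn": 0, "claw": 1}, {"x": 0, "y": 0, "z": -0.09, "turn": 0, "claw": 1}])

```text
time_s: 28.03
position: [496.3, 339.6, 315.7]
eef_rot: [[-0.082, 0.997, -0.001], [0.997, 0.082, -0.001], [-0.001, -0.001, -1.0]]
force: [1.5, 0.5, -1.8]
width: 58.7
finger_force: 65.1
```

Call:
send_rows(rows=[{"x": 0, "y": 0, "z": -0.09, "turn": 0, "claw": 1}, {"x": 0, "y": 0, "z": -0.09, "turn": 0, "claw": 1}, {"x": 0, "y": 0, "z": -0.045, "turn": 0, "claw": 1}, {"x": 0, "y": 0, "z": 0, "turn": 0, "claw": 1}, {"x": 0, "y": 0, "z": 0, "turn": 0, "claw": 1}])

```text
time_s: 28.45
position: [496.7, 339.9, 406.0]
eef_rot: [[-0.082, 0.997, 0.003], [0.997, 0.082, 0.002], [0.001, 0.003, -1.0]]
force: [-0.2, -0.4, -2.6]
width: 58.4
finger_force: 65.3
```

```bash
python3 -c "
from h import *
ob(); c=snap('wrist','h4'); held(c,bot.get_obs())
plan(605.6,-10.5,404,.2875,claw=1,n=15)"
```

```text
t 28.45 p [496.7 339.9 406. ] yaw 1.6527 tilt [0.003 0.002] F [-0.2 -0.4 -2.6] w 58.4 ff 65.3
held offset (edge at underside / rim) [(np.float64(0.49), np.float64(0.0006)), (np.float64(2.29), np.float64(0.0006))]
  {"x":-0.0597,"y":0.0134,"z":0.0000,"turn":0.0145,"claw":1}, {"x":-0.0582,"y":0.0188,"z":0.0000,"turn":0.0145,"claw":1}, {"x":-0.0562,"y":0.0240,"z":0.0000,"turn":0.0145,"claw":1}, {"x":-0.0538,"y":0.0290,"z":0.0000,"turn":0.0145,"claw":1}, {"x":-0.0510,"y":0.0338,"z":0.0000,"turn":0.0145,"claw":1},
  {"x":-0.0477,"y":0.0382,"z":0.0000,"turn":0.0145,"claw":1}, {"x":-0.0440,"y":0.0424,"z":0.0000,"turn":0.0145,"claw":1}, {"x":-0.0400,"y":0.0462,"z":0.0000,"turn":0.0145,"claw":1}, {"x":-0.0356,"y":0.0497,"z":0.0000,"turn":0.0145,"claw":1}, {"x":-0.0310,"y":0.0527,"z":0.0000,"turn":0.0145,"claw":1},
  {"x":-0.0260,"y":0.0553,"z":0.0000,"turn":0.0145,"claw":1}, {"x":-0.0209,"y":0.0575,"z":0.0000,"turn":0.0145,"claw":1}, {"x":-0.0156,"y":0.0591,"z":0.0000,"turn":0.0145,"claw":1}, {"x":-0.0101,"y":0.0603,"z":0.0000,"turn":0.0145,"claw":1}, {"x":-0.0046,"y":0.0610,"z":0.0000,"turn":0.0145,"claw":1},
```

Call:
send_rows(rows=[{"x": -0.0595, "y": 0.0135, "z": 0, "turn": 0.0145, "claw": 1}, {"x": -0.058, "y": 0.019, "z": 0, "turn": 0.0145, "claw": 1}, {"x": -0.056, "y": 0.024, "z": 0, "turn": 0.0145, "claw": 1}, {"x": -0.054, "y": 0.029, "z": 0, "turn": 0.0145, "claw": 1}, {"x": -0.051, "y": 0.034, "z": 0, "turn": 0.0145, "claw": 1}])

```text
time_s: 28.92
position: [532.8, 222.1, 401.5]
eef_rot: [[0.369, 0.93, -0.006], [0.93, -0.369, -0.002], [-0.004, -0.004, -1.0]]
force: [0.3, -0.0, -1.6]
width: 58.6
finger_force: 65.1
```

Call:
send_rows(rows=[{"x": -0.0475, "y": 0.038, "z": 0, "turn": 0.0145, "claw": 1}, {"x": -0.044, "y": 0.0425, "z": 0, "turn": 0.0145, "claw": 1}, {"x": -0.04, "y": 0.046, "z": 0, "turn": 0.0145, "claw": 1}, {"x": -0.0355, "y": 0.0495, "z": 0, "turn": 0.0145, "claw": 1}, {"x": -0.031, "y": 0.0525, "z": 0, "turn": 0.0145, "claw": 1}])

```text
time_s: 29.33
position: [569.0, 105.6, 401.5]
eef_rot: [[0.74, 0.672, -0.006], [0.672, -0.74, -0.001], [-0.005, -0.003, -1.0]]
force: [0.4, 0.8, -1.5]
width: 58.7
finger_force: 65.1
```

Call:
send_rows(rows=[{"x": -0.026, "y": 0.0555, "z": 0, "turn": 0.0145, "claw": 1}, {"x": -0.021, "y": 0.0575, "z": 0, "turn": 0.0145, "claw": 1}, {"x": -0.0155, "y": 0.059, "z": 0, "turn": 0.0145, "claw": 1}, {"x": -0.01, "y": 0.0605, "z": 0, "turn": 0.0145, "claw": 1}, {"x": -0.0045, "y": 0.061, "z": 0, "turn": 0.0145, "claw": 1}])

```text
time_s: 29.75
position: [605.6, -11.1, 401.3]
eef_rot: [[0.961, 0.278, -0.006], [0.278, -0.961, 0.001], [-0.005, -0.002, -1.0]]
force: [0.3, 0.1, -0.2]
width: 58.5
finger_force: 65.1
```

Call:
send_rows(rows=[{"x": 0, "y": 0, "z": 0, "turn": 0, "claw": 1}, {"x": 0, "y": 0, "z": 0, "turn": 0, "claw": 1}, {"x": 0, "y": 0, "z": 0, "turn": 0, "claw": 1}, {"x": 0, "y": 0, "z": 0, "turn": 0, "claw": 1}, {"x": 0, "y": 0, "z": 0, "turn": 0, "claw": 1}])

```text
time_s: 30.17
position: [605.7, -8.9, 403.8]
eef_rot: [[0.959, 0.284, -0.002], [0.284, -0.959, 0.0], [-0.001, -0.001, -1.0]]
force: [-0.9, -0.2, -0.9]
width: 58.6
finger_force: 65.2
```

```bash
python3 -c "
from h import *
ob();plan(605,-10.2,358,.2875,claw=1)"
```

```text
t 30.17 p [605.7  -8.9 403.8] yaw 0.2878 tilt [-0.002  0.   ] F [-0.9 -0.2 -0.9] w 58.6 ff 65.2
  {"x":-0.0013,"y":0.0013,"z":0.0572,"turn":0.0000,"claw":1}, {"x":-0.0013,"y":0.0013,"z":0.0572,"turn":0.0000,"claw":1},
```

Call:
send_rows(rows=[{"x": -0.0015, "y": 0.0015, "z": 0.03, "turn": 0, "claw": 1}, {"x": -0.001, "y": 0.001, "z": 0.04, "turn": 0, "claw": 1}, {"x": 0, "y": 0, "z": 0.04, "turn": 0, "claw": 1}, {"x": 0, "y": 0, "z": 0, "turn": 0, "claw": 1}, {"x": 0, "y": 0, "z": 0, "turn": 0, "claw": 1}])

```text
time_s: 30.58
position: [605.0, -10.4, 359.8]
eef_rot: [[0.959, 0.283, -0.002], [0.283, -0.959, 0.0], [-0.002, -0.001, -1.0]]
force: [0.3, -0.4, -2.2]
width: 58.8
finger_force: 65.1
```

Call:
send_rows(rows=[{"x": 0, "y": 0, "z": 0.02, "turn": 0, "claw": 1}, {"x": 0, "y": 0, "z": 0.02, "turn": 0, "claw": 1}, {"x": 0, "y": 0, "z": 0.02, "turn": 0, "claw": 1}, {"x": 0, "y": 0, "z": 0.02, "turn": 0, "claw": 1}, {"x": 0, "y": 0, "z": 0.02, "turn": 0, "claw": 1}])

```text
time_s: 31.0
position: [606.7, -11.0, 322.5]
eef_rot: [[0.959, 0.283, 0.006], [0.283, -0.959, -0.0], [0.006, 0.002, -1.0]]
force: [0.4, 0.2, 5.5]
width: 58.7
finger_force: 66.5
```

Call:
send_rows(rows=[{"x": 0, "y": 0, "z": 0.02, "turn": 0, "claw": 1}, {"x": 0, "y": 0, "z": 0.005, "turn": 0, "claw": 1}, {"x": 0, "y": 0, "z": 0, "turn": 0, "claw": 1}, {"x": 0, "y": 0, "z": 0, "turn": 0, "claw": 1}, {"x": 0, "y": 0, "z": 0, "turn": 0, "claw": 1}])

```text
time_s: 31.42
position: [606.6, -11.1, 312.0]
eef_rot: [[0.959, 0.282, 0.004], [0.282, -0.959, -0.0], [0.004, 0.001, -1.0]]
force: [4.1, 1.4, 4.8]
width: 58.4
finger_force: 66.4
```

```bash
python3 -c "
from h import *
ob(); c=snap('wrist','pr4'); cmpcatch(c)"
```

```text
t 31.42 p [606.6 -11.1 312. ] yaw 0.2862 tilt [ 0.004 -0.   ] F [4.1 1.4 4.8] w 58.4 ff 66.4
catch match 0.933 shift -2 -2
```

Call:
send_rows(rows=[{"x": 0, "y": 0, "z": 0, "turn": 0, "claw": -1}, {"x": 0, "y": 0, "z": 0, "turn": 0, "claw": -1}, {"x": 0, "y": 0, "z": 0, "turn": 0, "claw": -1}, {"x": 0, "y": 0, "z": 0, "turn": 0, "claw": -1}, {"x": 0, "y": 0, "z": -0.02, "turn": 0, "claw": -1}])

```text
time_s: 31.88
position: [604.3, -11.2, 316.6]
eef_rot: [[0.959, 0.282, -0.005], [0.282, -0.959, 0.0], [-0.005, -0.002, -1.0]]
force: [-0.1, 0.2, -1.8]
width: 85.8
finger_force: 0.0
```

Call:
send_rows(rows=[{"x": 0, "y": 0, "z": -0.04, "turn": 0, "claw": -1}, {"x": 0, "y": 0, "z": -0.06, "turn": 0, "claw": -1}, {"x": 0, "y": 0, "z": -0.06, "turn": 0, "claw": -1}, {"x": 0, "y": 0, "z": -0.05, "turn": 0, "claw": -1}, {"x": 0, "y": 0, "z": 0, "turn": 0, "claw": -1}])

```text
time_s: 32.3
position: [606.7, -11.3, 407.7]
eef_rot: [[0.959, 0.282, 0.009], [0.282, -0.959, -0.001], [0.008, 0.003, -1.0]]
force: [0.5, 0.5, 0.5]
width: 85.5
finger_force: 0.0
```

Call:
send_rows(rows=[{"x": 0, "y": 0, "z": 0, "turn": 0, "claw": -1}, {"x": 0, "y": 0, "z": 0, "turn": 0, "claw": -1}, {"x": 0, "y": 0, "z": 0, "turn": 0, "claw": -1}])

```text
time_s: 32.55
position: [604.8, -11.1, 401.1]
eef_rot: [[0.959, 0.282, -0.003], [0.282, -0.959, 0.0], [-0.003, -0.001, -1.0]]
force: [-0.4, 0.4, -0.1]
width: 85.4
finger_force: 0.0
```

```bash
python3 -c "
from h import *
ob()
s=plan(393.5,358,402,1.461,n=15)
"
```

```text
t 32.55 p [604.8 -11.1 401.1] yaw 0.2861 tilt [-0.003  0.   ] F [-0.4  0.4 -0.1] w 85.4 ff 0.0
  {"x":-0.0164,"y":-0.0690,"z":-0.0002,"turn":-0.0125,"claw":-1}, {"x":-0.0110,"y":-0.0700,"z":-0.0002,"turn":-0.0125,"claw":-1}, {"x":-0.0055,"y":-0.0707,"z":-0.0002,"turn":-0.0125,"claw":-1}, {"x":0.0001,"y":-0.0709,"z":-0.0002,"turn":-0.0125,"claw":-1}, {"x":0.0056,"y":-0.0707,"z":-0.0002,"turn":-0.0125,"claw":-1},
  {"x":0.0111,"y":-0.0700,"z":-0.0002,"turn":-0.0125,"claw":-1}, {"x":0.0166,"y":-0.0689,"z":-0.0002,"turn":-0.0125,"claw":-1}, {"x":0.0219,"y":-0.0674,"z":-0.0002,"turn":-0.0125,"claw":-1}, {"x":0.0271,"y":-0.0655,"z":-0.0002,"turn":-0.0125,"claw":-1}, {"x":0.0322,"y":-0.0632,"z":-0.0002,"turn":-0.0125,"claw":-1},
  {"x":0.0370,"y":-0.0605,"z":-0.0002,"turn":-0.0125,"claw":-1}, {"x":0.0416,"y":-0.0574,"z":-0.0002,"turn":-0.0125,"claw":-1}, {"x":0.0460,"y":-0.0539,"z":-0.0002,"turn":-0.0125,"claw":-1}, {"x":0.0501,"y":-0.0502,"z":-0.0002,"turn":-0.0125,"claw":-1}, {"x":0.0539,"y":-0.0461,"z":-0.0002,"turn":-0.0125,"claw":-1},
```

Call:
send_rows(rows=[{"x": -0.0165, "y": -0.069, "z": 0, "turn": -0.0125, "claw": -1}, {"x": -0.011, "y": -0.07, "z": 0, "turn": -0.0125, "claw": -1}, {"x": -0.0055, "y": -0.0705, "z": 0, "turn": -0.0125, "claw": -1}, {"x": 0, "y": -0.071, "z": 0, "turn": -0.0125, "claw": -1}, {"x": 0.0055, "y": -0.0705, "z": 0, "turn": -0.0125, "claw": -1}])

```text
time_s: 32.97
position: [533.7, 112.5, 400.9]
eef_rot: [[0.776, 0.63, -0.003], [0.63, -0.776, -0.0], [-0.003, -0.002, -1.0]]
force: [-0.1, 0.2, -0.2]
width: 85.2
finger_force: 0.0
```

Call:
send_rows(rows=[{"x": 0.011, "y": -0.07, "z": 0, "turn": -0.0125, "claw": -1}, {"x": 0.0165, "y": -0.069, "z": 0, "turn": -0.0125, "claw": -1}, {"x": 0.022, "y": -0.0675, "z": 0, "turn": -0.0125, "claw": -1}, {"x": 0.027, "y": -0.0655, "z": 0, "turn": -0.0125, "claw": -1}, {"x": 0.032, "y": -0.063, "z": 0, "turn": -0.0125, "claw": -1}])

```text
time_s: 33.38
position: [462.9, 235.4, 401.0]
eef_rot: [[0.475, 0.88, -0.003], [0.88, -0.475, -0.001], [-0.002, -0.002, -1.0]]
force: [1.0, 0.8, 0.3]
width: 85.3
finger_force: 0.0
```

Call:
send_rows(rows=[{"x": 0.037, "y": -0.0605, "z": 0, "turn": -0.0125, "claw": -1}, {"x": 0.0415, "y": -0.0575, "z": 0, "turn": -0.0125, "claw": -1}, {"x": 0.046, "y": -0.054, "z": 0, "turn": -0.0125, "claw": -1}, {"x": 0.05, "y": -0.05, "z": 0, "turn": -0.0125, "claw": -1}, {"x": 0.054, "y": -0.046, "z": 0, "turn": -0.0125, "claw": -1}])

```text
time_s: 33.8
position: [392.2, 358.1, 401.0]
eef_rot: [[0.102, 0.995, -0.002], [0.995, -0.102, -0.002], [-0.002, -0.002, -1.0]]
force: [0.5, -0.5, 0.0]
width: 85.3
finger_force: 0.0
```

Call:
send_rows(rows=[{"x": 0, "y": 0, "z": 0.05, "turn": 0, "claw": -1}, {"x": 0, "y": 0, "z": 0, "turn": 0, "claw": -1}, {"x": 0, "y": 0, "z": 0, "turn": 0, "claw": -1}, {"x": 0, "y": 0, "z": 0, "turn": 0, "claw": -1}])

```text
time_s: 34.13
position: [393.5, 356.8, 382.0]
eef_rot: [[0.107, 0.994, -0.001], [0.994, -0.107, -0.002], [-0.002, -0.001, -1.0]]
force: [0.1, 0.4, -0.4]
width: 85.8
finger_force: 0.0
```

```bash
python3 -c "
from h import *
ob()
plan(393.5,358,206,1.461)
"
```

```text
t 34.13 p [393.5 356.8 382. ] yaw 1.4635 tilt [-0.001 -0.002] F [ 0.1  0.4 -0.4] w 85.8 ff 0.0
  {"x":0.0006,"y":-0.0001,"z":0.0880,"turn":0.0001,"claw":-1}, {"x":0.0006,"y":-0.0001,"z":0.0880,"turn":0.0001,"claw":-1}, {"x":0.0006,"y":-0.0001,"z":0.0880,"turn":0.0001,"claw":-1}, {"x":0.0006,"y":-0.0001,"z":0.0880,"turn":0.0001,"claw":-1}, {"x":0.0006,"y":-0.0001,"z":0.0880,"turn":0.0001,"claw":-1},
```

Call:
send_rows(rows=[{"x": 0.0005, "y": 0, "z": 0.08, "turn": 0, "claw": -1}, {"x": 0.0005, "y": 0, "z": 0.09, "turn": 0, "claw": -1}, {"x": 0.0005, "y": 0, "z": 0.09, "turn": 0, "claw": -1}, {"x": 0.0005, "y": 0, "z": 0.09, "turn": 0, "claw": -1}, {"x": 0.0005, "y": 0, "z": 0.08, "turn": 0, "claw": -1}])

```text
time_s: 34.55
position: [394.3, 357.5, 209.5]
eef_rot: [[0.108, 0.994, 0.001], [0.994, -0.108, 0.0], [0.001, 0.001, -1.0]]
force: [0.5, 1.0, -0.9]
width: 85.5
finger_force: 0.0
```

Call:
send_rows(rows=[{"x": 0, "y": 0, "z": 0, "turn": 0, "claw": -1}, {"x": 0, "y": 0, "z": 0, "turn": 0, "claw": -1}, {"x": 0, "y": 0, "z": 0, "turn": 0, "claw": -1}, {"x": 0, "y": 0, "z": 0, "turn": 0, "claw": -1}])

```text
time_s: 34.88
position: [394.9, 358.9, 212.9]
eef_rot: [[0.107, 0.994, 0.004], [0.994, -0.107, 0.003], [0.003, 0.003, -1.0]]
force: [0.5, -0.2, -0.2]
width: 85.3
finger_force: 0.0
```

```bash
python3 -c "
from h import *
ob()
plan(393.5,358,176,1.461)
"
```

```text
t 34.88 p [394.9 358.9 212.9] yaw 1.4636 tilt [0.004 0.003] F [ 0.5 -0.2 -0.2] w 85.3 ff 0.0
  {"x":-0.0013,"y":-0.0016,"z":0.0461,"turn":0.0002,"claw":-1}, {"x":-0.0013,"y":-0.0016,"z":0.0461,"turn":0.0002,"claw":-1},
```

Call:
send_rows(rows=[{"x": -0.0015, "y": -0.002, "z": 0.046, "turn": 0, "claw": -1}, {"x": -0.001, "y": -0.001, "z": 0.046, "turn": 0, "claw": -1}, {"x": 0, "y": 0, "z": 0, "turn": 0, "claw": -1}, {"x": 0, "y": 0, "z": 0, "turn": 0, "claw": -1}, {"x": 0, "y": 0, "z": 0, "turn": 0, "claw": -1}])

```text
time_s: 35.3
position: [392.9, 358.0, 175.4]
eef_rot: [[0.106, 0.994, 0.002], [0.994, -0.106, 0.002], [0.002, 0.002, -1.0]]
force: [-0.1, -0.6, 0.7]
width: 85.2
finger_force: 0.0
```

Call:
send_rows(rows=[{"x": 0, "y": 0, "z": 0, "turn": 0, "claw": 1}, {"x": 0, "y": 0, "z": 0, "turn": 0, "claw": 1}, {"x": 0, "y": 0, "z": 0, "turn": 0, "claw": 1}, {"x": 0, "y": 0, "z": 0, "turn": 0, "claw": 1}, {"x": 0, "y": 0, "z": 0, "turn": 0, "claw": 1}])

```text
time_s: 35.72
position: [392.7, 357.8, 175.2]
eef_rot: [[0.106, 0.994, 0.002], [0.994, -0.106, 0.002], [0.002, 0.002, -1.0]]
force: [-0.8, -0.3, 7.0]
width: 58.6
finger_force: 64.6
```

Call:
send_rows(rows=[{"x": 0, "y": 0, "z": 0, "turn": 0, "claw": 1}, {"x": 0, "y": 0, "z": 0, "turn": 0, "claw": 1}])

```text
time_s: 35.88
position: [392.7, 357.8, 175.2]
eef_rot: [[0.106, 0.994, 0.002], [0.994, -0.106, 0.002], [0.002, 0.002, -1.0]]
force: [-1.0, -1.0, 7.4]
width: 58.6
finger_force: 64.6
```

Call:
send_rows(rows=[{"x": 0, "y": 0, "z": -0.03, "turn": 0, "claw": 1}, {"x": 0, "y": 0, "z": -0.06, "turn": 0, "claw": 1}, {"x": 0, "y": 0, "z": -0.08, "turn": 0, "claw": 1}, {"x": 0, "y": 0, "z": -0.09, "turn": 0, "claw": 1}, {"x": 0, "y": 0, "z": -0.09, "turn": 0, "claw": 1}])

```text
time_s: 36.3
position: [391.7, 357.1, 315.1]
eef_rot: [[0.106, 0.994, -0.001], [0.994, -0.106, -0.001], [-0.001, -0.001, -1.0]]
force: [0.3, 0.6, -1.1]
width: 58.7
finger_force: 64.8
```

Call:
send_rows(rows=[{"x": 0, "y": 0, "z": -0.09, "turn": 0, "claw": 1}, {"x": 0, "y": 0, "z": -0.09, "turn": 0, "claw": 1}, {"x": 0, "y": 0, "z": -0.045, "turn": 0, "claw": 1}, {"x": 0, "y": 0, "z": 0, "turn": 0, "claw": 1}, {"x": 0, "y": 0, "z": 0, "turn": 0, "claw": 1}])

```text
time_s: 36.72
position: [392.1, 357.4, 405.2]
eef_rot: [[0.106, 0.994, 0.003], [0.994, -0.106, 0.002], [0.002, 0.002, -1.0]]
force: [-0.3, -0.3, -1.7]
width: 58.4
finger_force: 64.9
```

```bash
python3 -c "
from h import *
ob(); c=snap('wrist','h5'); held(c,bot.get_obs())
plan(606,-10.5,404,.2875,claw=1,n=15)"
```

```text
t 36.72 p [392.1 357.4 405.2] yaw 1.4643 tilt [0.003 0.002] F [-0.3 -0.3 -1.7] w 58.4 ff 64.9
held offset (edge at underside / rim) [(np.float64(0.36), np.float64(-0.0103)), (np.float64(2.2), np.float64(-0.0103))]
  {"x":-0.0571,"y":0.0420,"z":-0.0001,"turn":0.0125,"claw":1}, {"x":-0.0537,"y":0.0464,"z":-0.0001,"turn":0.0125,"claw":1}, {"x":-0.0499,"y":0.0504,"z":-0.0001,"turn":0.0125,"claw":1}, {"x":-0.0457,"y":0.0542,"z":-0.0001,"turn":0.0125,"claw":1}, {"x":-0.0414,"y":0.0576,"z":-0.0001,"turn":0.0125,"claw":1},
  {"x":-0.0367,"y":0.0607,"z":-0.0001,"turn":0.0125,"claw":1}, {"x":-0.0318,"y":0.0634,"z":-0.0001,"turn":0.0125,"claw":1}, {"x":-0.0268,"y":0.0657,"z":-0.0001,"turn":0.0125,"claw":1}, {"x":-0.0216,"y":0.0676,"z":-0.0001,"turn":0.0125,"claw":1}, {"x":-0.0162,"y":0.0690,"z":-0.0001,"turn":0.0125,"claw":1},
  {"x":-0.0107,"y":0.0701,"z":-0.0001,"turn":0.0125,"claw":1}, {"x":-0.0052,"y":0.0707,"z":-0.0001,"turn":0.0125,"claw":1}, {"x":0.0004,"y":0.0709,"z":-0.0001,"turn":0.0125,"claw":1}, {"x":0.0059,"y":0.0707,"z":-0.0001,"turn":0.0125,"claw":1}, {"x":0.0114,"y":0.0700,"z":-0.0001,"turn":0.0125,"claw":1},
```

Call:
send_rows(rows=[{"x": -0.057, "y": 0.042, "z": 0, "turn": 0.0125, "claw": 1}, {"x": -0.0535, "y": 0.0465, "z": 0, "turn": 0.0125, "claw": 1}, {"x": -0.05, "y": 0.0505, "z": 0, "turn": 0.0125, "claw": 1}, {"x": -0.0455, "y": 0.054, "z": 0, "turn": 0.0125, "claw": 1}, {"x": -0.0415, "y": 0.0575, "z": 0, "turn": 0.0125, "claw": 1}])

```text
time_s: 37.18
position: [463.2, 233.7, 401.1]
eef_rot: [[0.482, 0.876, -0.005], [0.876, -0.482, -0.002], [-0.004, -0.003, -1.0]]
force: [-0.2, -0.0, -0.6]
width: 58.7
finger_force: 64.9
```

Call:
send_rows(rows=[{"x": -0.0365, "y": 0.0605, "z": 0, "turn": 0.0125, "claw": 1}, {"x": -0.032, "y": 0.0635, "z": 0, "turn": 0.0125, "claw": 1}, {"x": -0.027, "y": 0.0655, "z": 0, "turn": 0.0125, "claw": 1}, {"x": -0.0215, "y": 0.0675, "z": 0, "turn": 0.0125, "claw": 1}, {"x": -0.016, "y": 0.069, "z": 0, "turn": 0.0125, "claw": 1}])

```text
time_s: 37.6
position: [534.6, 111.1, 401.0]
eef_rot: [[0.781, 0.625, -0.005], [0.625, -0.781, -0.001], [-0.005, -0.003, -1.0]]
force: [-0.9, 0.2, -1.1]
width: 58.5
finger_force: 64.9
```

Call:
send_rows(rows=[{"x": -0.0105, "y": 0.07, "z": 0, "turn": 0.0125, "claw": 1}, {"x": -0.005, "y": 0.0705, "z": 0, "turn": 0.0125, "claw": 1}, {"x": 0.0005, "y": 0.071, "z": 0, "turn": 0.0125, "claw": 1}, {"x": 0.006, "y": 0.0705, "z": 0, "turn": 0.0125, "claw": 1}, {"x": 0.0115, "y": 0.07, "z": 0, "turn": 0.0125, "claw": 1}])

```text
time_s: 38.02
position: [606.1, -11.1, 400.7]
eef_rot: [[0.96, 0.278, -0.006], [0.278, -0.96, 0.001], [-0.005, -0.002, -1.0]]
force: [1.0, 0.7, -1.1]
width: 58.5
finger_force: 64.9
```

Call:
send_rows(rows=[{"x": 0, "y": 0, "z": 0, "turn": 0, "claw": 1}, {"x": 0, "y": 0, "z": 0, "turn": 0, "claw": 1}, {"x": 0, "y": 0, "z": 0, "turn": 0, "claw": 1}, {"x": 0, "y": 0, "z": 0, "turn": 0, "claw": 1}, {"x": 0, "y": 0, "z": 0, "turn": 0, "claw": 1}])

```text
time_s: 38.43
position: [605.6, -8.7, 403.0]
eef_rot: [[0.959, 0.284, -0.002], [0.284, -0.959, 0.0], [-0.002, -0.001, -1.0]]
force: [-0.2, 0.0, -1.0]
width: 58.6
finger_force: 64.9
```

```bash
python3 -c "
from h import *
ob();plan(605.8,-10.2,358,.2875,claw=1)"
```

```text
t 38.43 p [605.6  -8.7 403. ] yaw 0.2877 tilt [-0.002  0.   ] F [-0.2  0.  -1. ] w 58.6 ff 64.9
  {"x":-0.0003,"y":0.0018,"z":0.0563,"turn":0.0000,"claw":1}, {"x":-0.0003,"y":0.0018,"z":0.0563,"turn":0.0000,"claw":1},
```

Call:
send_rows(rows=[{"x": 0, "y": 0.0015, "z": 0.03, "turn": 0, "claw": 1}, {"x": 0, "y": 0.0015, "z": 0.04, "turn": 0, "claw": 1}, {"x": 0, "y": 0, "z": 0.04, "turn": 0, "claw": 1}, {"x": 0, "y": 0, "z": 0, "turn": 0, "claw": 1}, {"x": 0, "y": 0, "z": 0, "turn": 0, "claw": 1}])

```text
time_s: 38.85
position: [606.0, -10.1, 359.1]
eef_rot: [[0.959, 0.284, -0.002], [0.284, -0.959, 0.0], [-0.002, -0.001, -1.0]]
force: [0.6, -0.2, -1.1]
width: 58.5
finger_force: 64.9
```

Call:
send_rows(rows=[{"x": 0, "y": 0, "z": 0.02, "turn": 0, "claw": 1}, {"x": 0, "y": 0, "z": 0.02, "turn": 0, "claw": 1}, {"x": 0, "y": 0, "z": 0.02, "turn": 0, "claw": 1}, {"x": 0, "y": 0, "z": 0.02, "turn": 0, "claw": 1}, {"x": 0, "y": 0, "z": 0.02, "turn": 0, "claw": 1}])

```text
time_s: 39.27
position: [607.4, -10.9, 321.8]
eef_rot: [[0.959, 0.283, 0.005], [0.283, -0.959, -0.001], [0.004, 0.002, -1.0]]
force: [-1.2, -0.1, 8.2]
width: 58.4
finger_force: 66.0
```

Call:
send_rows(rows=[{"x": 0, "y": 0, "z": 0.02, "turn": 0, "claw": 1}, {"x": 0, "y": 0, "z": 0.005, "turn": 0, "claw": 1}, {"x": 0, "y": 0, "z": 0, "turn": 0, "claw": 1}, {"x": 0, "y": 0, "z": 0, "turn": 0, "claw": 1}, {"x": 0, "y": 0, "z": 0, "turn": 0, "claw": 1}])

```text
time_s: 39.68
position: [607.5, -10.9, 311.2]
eef_rot: [[0.959, 0.282, 0.003], [0.282, -0.959, -0.0], [0.003, 0.001, -1.0]]
force: [0.4, 0.1, 4.8]
width: 58.7
finger_force: 65.6
```

```bash
python3 -c "
from h import *
ob(); c=snap('wrist','pr5'); cmpcatch(c)"
```

```text
t 39.68 p [607.5 -10.9 311.2] yaw 0.2863 tilt [ 0.003 -0.   ] F [0.4 0.1 4.8] w 58.7 ff 65.6
catch match 0.918 shift -1 1
```

Fifth dish pressed under. Release, rise, and look at dispenser, cradle and tumbler together.

Call:
send_rows(rows=[{"x": 0, "y": 0, "z": 0, "turn": 0, "claw": -1}, {"x": 0, "y": 0, "z": 0, "turn": 0, "claw": -1}, {"x": 0, "y": 0, "z": 0, "turn": 0, "claw": -1}, {"x": 0, "y": 0, "z": 0, "turn": 0, "claw": -1}, {"x": 0, "y": 0, "z": -0.02, "turn": 0, "claw": -1}])

```text
time_s: 40.15
position: [605.8, -10.8, 316.1]
eef_rot: [[0.959, 0.282, -0.004], [0.282, -0.959, 0.0], [-0.004, -0.002, -1.0]]
force: [-0.3, 0.3, -0.1]
width: 85.5
finger_force: 0.0
```

Call:
send_rows(rows=[{"x": 0, "y": 0, "z": -0.04, "turn": 0, "claw": -1}, {"x": 0, "y": 0, "z": -0.06, "turn": 0, "claw": -1}, {"x": 0, "y": 0, "z": -0.06, "turn": 0, "claw": -1}, {"x": 0, "y": 0, "z": -0.06, "turn": 0, "claw": -1}, {"x": 0, "y": 0, "z": -0.02, "turn": 0, "claw": -1}])

```text
time_s: 40.57
position: [607.5, -11.0, 418.1]
eef_rot: [[0.959, 0.282, 0.007], [0.282, -0.959, -0.001], [0.006, 0.002, -1.0]]
force: [1.9, -0.1, 1.0]
width: 85.3
finger_force: 0.0
```

Call:
send_rows(rows=[{"x": -0.09, "y": 0, "z": -0.02, "turn": 0, "claw": -1}, {"x": -0.09, "y": 0, "z": 0, "turn": 0, "claw": -1}, {"x": -0.05, "y": 0.06, "z": 0, "turn": 0, "claw": -1}, {"x": 0, "y": 0.09, "z": 0, "turn": 0, "claw": -1}, {"x": 0, "y": 0.09, "z": 0, "turn": 0, "claw": -1}])

```text
time_s: 40.98
position: [543.7, -129.1, 421.9]
eef_rot: [[0.959, 0.284, -0.001], [0.284, -0.959, 0.0], [-0.0, -0.001, -1.0]]
force: [1.0, 0.8, 0.2]
width: 85.4
finger_force: 0.0
```

Call:
send_rows(rows=[{"x": 0, "y": 0.05, "z": 0, "turn": 0, "claw": -1}, {"x": 0, "y": 0, "z": 0, "turn": 0, "claw": -1}, {"x": 0, "y": 0, "z": 0, "turn": 0, "claw": -1}, {"x": 0, "y": 0, "z": 0, "turn": 0, "claw": -1}])

```text
time_s: 41.32
position: [550.7, -147.7, 421.1]
eef_rot: [[0.959, 0.282, -0.002], [0.282, -0.959, 0.001], [-0.001, -0.002, -1.0]]
force: [-0.5, 0.2, 1.6]
width: 85.3
finger_force: 0.0
```

```bash
python3 -c "
from h import *
ob(); c=snap('wrist','wt')
cv2.imwrite('pics/wtc.png',cv2.resize(c['frame'][0:390,40:600],None,fx=1.42,fy=1.42,interpolation=cv2.INTER_CUBIC)[:,:,::-1])"
```

```text
t 41.32 p [ 550.7 -147.7  421.1] yaw 0.2858 tilt [-0.002  0.001] F [-0.5  0.2  1.6] w 85.3 ff 0.0
```

View pics/wtc.png

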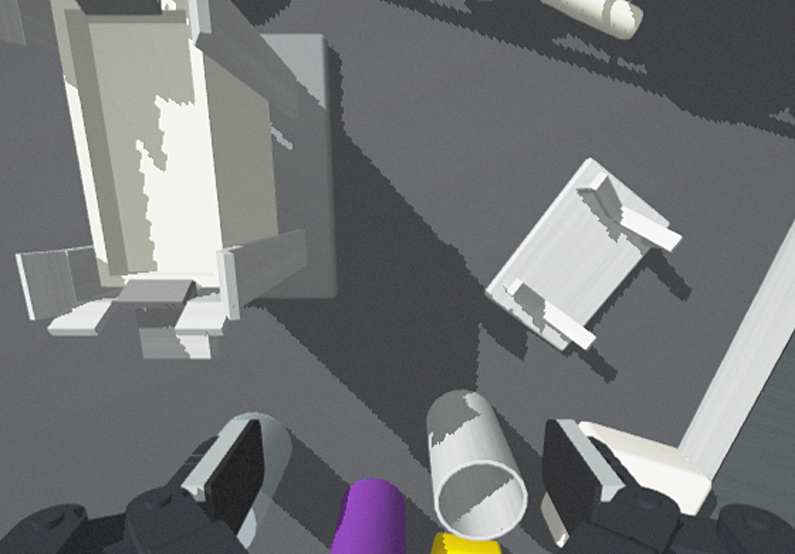

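The near catch at (155,290) covers the dish end, so the dish is seated. Cradle base corners are at crop (590,158), (487,290), (567,350) and (668,220). The tumbler's rim is centred near (482,500) and the spoon is undisturbed.

```bash
python3 - <<'E'
from h import *
c=load('wt'); g=lambda u,v,z: ray(c,u/1.42+40-.2,v/1.42-.2,z)[:2]
K=np.array([g(590,158,10),g(487,290,10),g(567,350,10),g(668,220,10)])
print('cradle',K.mean(0),[np.linalg.norm(K[i]-K[i-1]).round(1) for i in range(4)],np.arctan2(*(K[0]-K[1])[::-1]),np.arctan2(*(K[3]-K[2])[::-1]))
print('tumbler rim',g(482,500,120))
ct=snap('top','t4'); f=ct['frame'].astype(int); cs=load('top0')
# tumbler in top view vs start
a=cs['frame'][235:285,405:445].astype(int); b=f[235:285,405:445]; print('changed px',(np.abs(a-b).max(2)>40).sum())
for n,(u,v) in dict(glass=(366,278),purple=(408,290)).items(): print(n,ray(ct,u,v,110)[:2])
E
```

```text
cradle [ 617.24839923 -270.12571625] [np.float64(79.5), np.float64(123.3), np.float64(86.2), np.float64(125.8)] -0.33862387539383226 -0.2849886338468516
tumbler rim [ 453.18863591 -229.1073439 ]
changed px 830
glass [388.30434784 -57.53650504]
purple [ 356.21238899 -173.90308268]
```

```bash
python3 -c "
from h import *
plan(453,-230,340,1.25)"
```

```text
{"x":-0.0366,"y":0.0162,"z":0.0254,"turn":-0.0192,"claw":-1}, {"x":-0.0383,"y":0.0117,"z":0.0254,"turn":-0.0192,"claw":-1}, {"x":-0.0394,"y":0.0070,"z":0.0254,"turn":-0.0192,"claw":-1}, {"x":-0.0400,"y":0.0022,"z":0.0254,"turn":-0.0192,"claw":-1}, {"x":-0.0400,"y":-0.0026,"z":0.0254,"turn":-0.0192,"claw":-1},
  {"x":-0.0394,"y":-0.0074,"z":0.0254,"turn":-0.0192,"claw":-1}, {"x":-0.0382,"y":-0.0120,"z":0.0254,"turn":-0.0192,"claw":-1}, {"x":-0.0365,"y":-0.0165,"z":0.0254,"turn":-0.0192,"claw":-1},
```

Call:
send_rows(rows=[{"x": -0.0365, "y": 0.016, "z": 0.0255, "turn": -0.019, "claw": -1}, {"x": -0.0385, "y": 0.0115, "z": 0.0255, "turn": -0.019, "claw": -1}, {"x": -0.0395, "y": 0.007, "z": 0.0255, "turn": -0.019, "claw": -1}, {"x": -0.04, "y": 0.002, "z": 0.0255, "turn": -0.019, "claw": -1}, {"x": -0.04, "y": -0.0025, "z": 0.0255, "turn": -0.019, "claw": -1}])

```text
time_s: 41.83
position: [489.1, -198.6, 370.4]
eef_rot: [[0.629, 0.778, -0.0], [0.778, -0.629, 0.0], [0.0, -0.0, -1.0]]
force: [-0.4, 0.4, -0.1]
width: 85.7
finger_force: 0.0
```

Call:
send_rows(rows=[{"x": -0.0395, "y": -0.0075, "z": 0.0255, "turn": -0.019, "claw": -1}, {"x": -0.038, "y": -0.012, "z": 0.0255, "turn": -0.019, "claw": -1}, {"x": -0.0365, "y": -0.0165, "z": 0.0255, "turn": -0.019, "claw": -1}, {"x": 0, "y": 0, "z": 0, "turn": -0.001, "claw": -1}, {"x": 0, "y": 0, "z": 0, "turn": 0, "claw": -1}])

```text
time_s: 42.25
position: [452.5, -229.6, 339.9]
eef_rot: [[0.32, 0.947, -0.001], [0.947, -0.32, 0.001], [0.001, -0.001, -1.0]]
force: [-0.2, -0.4, -0.1]
width: 85.5
finger_force: 0.0
```

Call:
send_rows(rows=[{"x": 0, "y": 0, "z": 0, "turn": 0, "claw": -1}, {"x": 0, "y": 0, "z": 0, "turn": 0, "claw": -1}, {"x": 0, "y": 0, "z": 0, "turn": 0, "claw": -1}])

```text
time_s: 42.5
position: [453.8, -230.0, 340.8]
eef_rot: [[0.318, 0.948, 0.002], [0.948, -0.318, -0.001], [-0.0, 0.002, -1.0]]
force: [1.5, -0.2, -0.4]
width: 85.3
finger_force: 0.0
```

```bash
python3 -c "
from h import *
ob(); plan(453,-230,242,1.25); c=snap('wrist','wtu'); cv2.imwrite('pics/wtu.png',c['frame'][:,:,::-1])"
```

```text
t 42.5 p [ 453.8 -230.   340.8] yaw 1.2476 tilt [ 0.002 -0.001] F [ 1.5 -0.2 -0.4] w 85.3 ff 0.0
  {"x":-0.0002,"y":-0.0006,"z":0.0823,"turn":-0.0001,"claw":-1}, {"x":-0.0002,"y":-0.0006,"z":0.0823,"turn":-0.0001,"claw":-1}, {"x":-0.0002,"y":-0.0006,"z":0.0823,"turn":-0.0001,"claw":-1},
```

View pics/wtu.png

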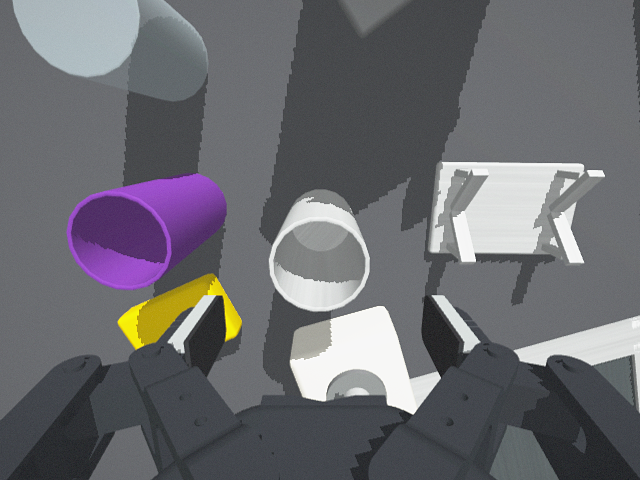

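The tumbler stands upright with its rim centre at (320,265), ahead of the fingers; the purple one is to the left at (120,240).

```bash
python3 -c "
from h import *
c=load('wtu'); q=ray(c,319.5,265,120); print(q, ray(c,269.5,265,120),ray(c,370,265,120), ray(c,119,240,120))
print('base of tumbler', ray(c,321,222,3))
ct=load('top0'); print('top0',ray(ct,429,255.5,120)); ct=load('t4')
f=cv2.cvtColor(ct['frame'],cv2.COLOR_RGB2GRAY); 
plan(q[0],q[1],340,1.25)
cv2.imwrite('pics/t4c.png',cv2.resize(ct['frame'][225:345,350:500],None,fx=5,fy=5)[:,:,::-1])"
```

```text
[ 451.9618909  -228.21796709  120.        ] [ 423.28624799 -218.61567749  120.        ] [ 480.94509619 -237.92324664  120.        ] [ 344.63100436 -175.68359149  120.        ]
base of tumbler [ 452.08688993 -229.01526401    3.        ]
top0 [ 452.03801258 -232.57703866  120.        ]
  {"x":0.0029,"y":-0.0055,"z":0.0017,"turn":-0.0004,"claw":-1},
```

Call:
send_rows(rows=[{"x": 0.001, "y": -0.005, "z": 0.06, "turn": 0, "claw": -1}, {"x": 0, "y": 0, "z": 0.07, "turn": 0, "claw": -1}, {"x": 0, "y": 0, "z": 0.07, "turn": 0, "claw": -1}, {"x": 0, "y": 0, "z": 0.05, "turn": 0, "claw": -1}, {"x": 0, "y": 0, "z": 0, "turn": 0, "claw": -1}])

```text
time_s: 42.97
position: [450.0, -228.3, 236.8]
eef_rot: [[0.318, 0.948, -0.006], [0.948, -0.318, 0.004], [0.002, -0.007, -1.0]]
force: [-0.7, 0.6, -0.1]
width: 85.7
finger_force: 0.0
```

Call:
send_rows(rows=[{"x": 0, "y": 0, "z": 0, "turn": 0, "claw": -1}, {"x": 0, "y": 0, "z": 0, "turn": 0, "claw": -1}, {"x": 0, "y": 0, "z": 0, "turn": 0, "claw": 1}, {"x": 0, "y": 0, "z": 0, "turn": 0, "claw": 1}, {"x": 0, "y": 0, "z": 0, "turn": 0, "claw": 1}])

```text
time_s: 43.38
position: [451.7, -229.7, 242.0]
eef_rot: [[0.318, 0.948, 0.003], [0.948, -0.318, -0.002], [-0.001, 0.003, -1.0]]
force: [-0.6, 0.8, 5.9]
width: 61.6
finger_force: 63.8
```

Call:
send_rows(rows=[{"x": 0, "y": 0, "z": 0, "turn": 0, "claw": 1}, {"x": 0, "y": 0, "z": 0, "turn": 0, "claw": 1}, {"x": 0, "y": 0, "z": 0, "turn": 0, "claw": 1}, {"x": 0, "y": 0, "z": 0, "turn": 0, "claw": 1}])

```text
time_s: 43.72
position: [451.6, -229.7, 242.0]
eef_rot: [[0.318, 0.948, 0.003], [0.948, -0.318, -0.002], [-0.001, 0.003, -1.0]]
force: [-1.0, 0.4, 5.8]
width: 61.3
finger_force: 63.9
```

```bash
python3 -c "
from h import *
ob()"
```

```text
t 43.72 p [ 451.6 -229.7  242. ] yaw 1.2475 tilt [ 0.003 -0.002] F [-1.   0.4  5.8] w 61.3 ff 63.9
```

Call:
send_rows(rows=[{"x": 0, "y": 0, "z": -0.03, "turn": 0, "claw": 1}, {"x": 0, "y": 0, "z": -0.06, "turn": 0, "claw": 1}, {"x": 0, "y": 0, "z": -0.08, "turn": 0, "claw": 1}, {"x": 0, "y": 0, "z": -0.05, "turn": 0, "claw": 1}, {"x": 0, "y": 0, "z": 0, "turn": 0, "claw": 1}])

```text
time_s: 44.13
position: [452.7, -230.4, 333.3]
eef_rot: [[0.318, 0.948, 0.009], [0.948, -0.318, -0.006], [-0.002, 0.01, -1.0]]
force: [0.7, -0.6, -1.3]
width: 61.2
finger_force: 65.7
```

Call:
send_rows(rows=[{"x": 0, "y": 0, "z": 0, "turn": 0, "claw": 1}, {"x": 0, "y": 0, "z": 0, "turn": 0, "claw": 1}])

```text
time_s: 44.3
position: [450.6, -229.1, 327.9]
eef_rot: [[0.318, 0.948, -0.0], [0.948, -0.318, 0.0], [0.0, -0.0, -1.0]]
force: [0.2, 0.2, -1.0]
width: 61.1
finger_force: 65.6
```

```bash
python3 -c "
from h import *
ob(); plan(644.2,-187.5,330,1.2508,claw=1)"
```

```text
t 44.3 p [ 450.6 -229.1  327.9] yaw 1.2473 tilt [-0.  0.] F [ 0.2  0.2 -1. ] w 61.1 ff 65.6
  {"x":0.0421,"y":0.0710,"z":-0.0009,"turn":-0.0001,"claw":1}, {"x":0.0420,"y":0.0710,"z":-0.0009,"turn":-0.0001,"claw":1}, {"x":0.0420,"y":0.0710,"z":-0.0009,"turn":-0.0001,"claw":1}, {"x":0.0420,"y":0.0710,"z":-0.0009,"turn":-0.0001,"claw":1}, {"x":0.0419,"y":0.0711,"z":-0.0009,"turn":-0.0001,"claw":1},
  {"x":0.0419,"y":0.0711,"z":-0.0009,"turn":-0.0001,"claw":1},
```

Call:
send_rows(rows=[{"x": 0.042, "y": 0.071, "z": 0, "turn": -0.0005, "claw": 1}, {"x": 0.042, "y": 0.071, "z": 0, "turn": 0, "claw": 1}, {"x": 0.042, "y": 0.071, "z": 0, "turn": 0, "claw": 1}, {"x": 0.042, "y": 0.071, "z": 0, "turn": 0, "claw": 1}, {"x": 0.042, "y": 0.071, "z": 0, "turn": 0, "claw": 1}])

```text
time_s: 44.72
position: [613.1, -193.8, 325.8]
eef_rot: [[0.315, 0.949, -0.004], [0.949, -0.315, 0.001], [0.0, -0.004, -1.0]]
force: [0.3, -0.7, -0.8]
width: 60.9
finger_force: 65.7
```

Call:
send_rows(rows=[{"x": 0.042, "y": 0.071, "z": 0, "turn": 0, "claw": 1}, {"x": 0, "y": 0, "z": 0.05, "turn": 0, "claw": 1}, {"x": 0, "y": 0, "z": 0.05, "turn": 0, "claw": 1}, {"x": 0, "y": 0, "z": 0.04, "turn": 0, "claw": 1}, {"x": 0, "y": 0, "z": 0.03, "turn": 0, "claw": 1}])

```text
time_s: 45.13
position: [643.5, -186.8, 255.8]
eef_rot: [[0.314, 0.949, -0.006], [0.949, -0.314, 0.002], [0.0, -0.007, -1.0]]
force: [-0.2, -0.1, -1.2]
width: 61.1
finger_force: 65.8
```

Call:
send_rows(rows=[{"x": 0, "y": 0, "z": 0, "turn": 0, "claw": 1}, {"x": 0, "y": 0, "z": 0, "turn": 0, "claw": 1}, {"x": 0, "y": 0, "z": 0, "turn": 0, "claw": 1}, {"x": 0, "y": 0, "z": 0, "turn": 0, "claw": 1}])

```text
time_s: 45.47
position: [645.1, -187.8, 261.3]
eef_rot: [[0.315, 0.949, 0.002], [0.949, -0.315, -0.001], [-0.0, 0.002, -1.0]]
force: [0.5, 0.3, -1.4]
width: 61.1
finger_force: 65.9
```

```bash
python3 - <<'E'
from h import *
ob()
o=bot.get_obs(); p=np.array(o['position'][:2]); d=p-np.array([616.5,-271]); a=-.32
print('cradle frame', d@[np.cos(a),np.sin(a)], d@[-np.sin(a),np.cos(a)])
# pivot trajectory about leading corner (edge y=42.5, corner height 4); h = pad height over bottom
h=91
for t in range(0,61,10):
    s,c=np.sin(np.radians(t)),np.cos(np.radians(t))
    print(t,'y',round(42.5-(h*s-31*c),1),'TCPz',round(242-h+4+(h*c+31*s),1))
E
```

```text
t 45.47 p [ 645.1 -187.8  261.3] yaw 1.2504 tilt [ 0.002 -0.001] F [ 0.5  0.3 -1.4] w 61.1 ff 65.9
cradle frame 0.9732585598338098 87.94358747038501
0 y 73.5 TCPz 246.0
10 y 57.2 TCPz 250.0
20 y 40.5 TCPz 251.1
30 y 23.8 TCPz 249.3
40 y 7.8 TCPz 244.6
50 y -7.3 TCPz 237.2
60 y -20.8 TCPz 227.3
```

Call:
send_rows(rows=[{"x": 0, "y": -0.0025, "z": 0.038, "turn": 0, "claw": 1}, {"x": 0, "y": 0, "z": 0, "turn": 0, "claw": 1}, {"x": -0.018, "y": 0, "z": 0, "turn": 0, "claw": 1}, {"x": -0.018, "y": 0, "z": 0, "turn": 0, "claw": 1}, {"x": -0.02, "y": 0, "z": -0.005, "turn": 0, "claw": 1}])

```text
time_s: 45.88
position: [636.9, -208.0, 247.6]
eef_rot: [[0.316, 0.949, 0.002], [0.949, -0.316, 0.003], [0.004, 0.001, -1.0]]
force: [2.7, 6.2, -3.5]
width: 61.1
finger_force: 65.5
```

Call:
send_rows(rows=[{"x": -0.02, "y": 0, "z": -0.005, "turn": 0, "claw": 1}, {"x": -0.02, "y": 0, "z": -0.0015, "turn": 0, "claw": 1}, {"x": -0.02, "y": 0, "z": -0.0015, "turn": 0, "claw": 1}, {"x": 0, "y": 0, "z": 0, "turn": 0, "claw": 1}])

```text
time_s: 46.22
position: [629.6, -231.6, 251.6]
eef_rot: [[0.317, 0.948, 0.004], [0.948, -0.317, 0.003], [0.004, 0.003, -1.0]]
force: [3.0, 5.0, -0.1]
width: 60.1
finger_force: 64.8
```

```bash
python3 -c "
from h import *
ob(); c=snap('wrist','tilt1'); cv2.imwrite('pics/tilt1.png',c['frame'][:,:,::-1])"
```

```text
t 46.22 p [ 629.6 -231.6  251.6] yaw 1.2484 tilt [0.004 0.003] F [ 3.   5.  -0.1] w 60.1 ff 64.8
```

View pics/tilt1.png

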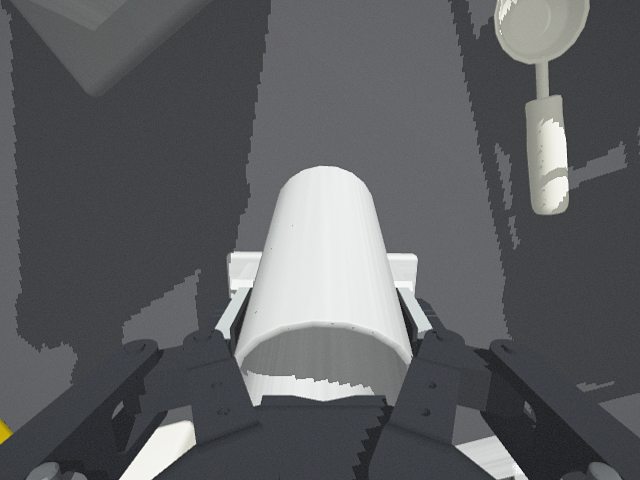

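The tumbler is pivoting in the pads: its bottom stays caught on the cradle base edge near (324,167), the mouth tilts back, and the load is only about 6 N. Continuing the arc.

Call:
send_rows(rows=[{"x": -0.021, "y": 0, "z": 0.002, "turn": 0, "claw": 1}, {"x": -0.021, "y": 0, "z": 0.0025, "turn": 0, "claw": 1}, {"x": -0.02, "y": 0, "z": 0.0055, "turn": 0, "claw": 1}, {"x": -0.02, "y": 0, "z": 0.006, "turn": 0, "claw": 1}, {"x": 0, "y": 0, "z": 0, "turn": 0, "claw": 1}])

```text
time_s: 46.68
position: [620.5, -263.8, 246.2]
eef_rot: [[0.317, 0.948, 0.008], [0.948, -0.317, -0.001], [0.002, 0.008, -1.0]]
force: [4.4, 2.9, 2.8]
width: 60.2
finger_force: 64.4
```

Call:
send_rows(rows=[{"x": -0.019, "y": 0, "z": 0.009, "turn": 0, "claw": 1}, {"x": -0.019, "y": 0, "z": 0.0095, "turn": 0, "claw": 1}, {"x": 0, "y": 0, "z": 0, "turn": 0, "claw": 1}, {"x": 0, "y": 0, "z": 0, "turn": 0, "claw": 1}])

```text
time_s: 47.02
position: [615.8, -278.1, 239.2]
eef_rot: [[0.317, 0.949, 0.008], [0.949, -0.317, -0.002], [0.0, 0.008, -1.0]]
force: [4.7, 1.3, 5.2]
width: 59.6
finger_force: 64.4
```

```bash
cat >> h.py <<'E'
def tumtilt(c,o,u,v,h=91,Pz=151):
    """tilt from pixel of farthest silhouette point (bottom's upper edge) for gripped tumbler"""
    R=np.array(o['eef_rot']); p=np.array(o['position']); best=None
    for t in np.radians(np.arange(0,95,.5)):
        # top edge of bottom disc: h along axis (down/forward), -31 lateral (upward)
        a=np.array([np.sin(t),0,np.cos(t)]); n=np.array([np.cos(t),0,-np.sin(t)])
        q=proj(c,p+R@(np.array([0,0,Pz])+h*a+31*n)); e=abs(q[1]-v)
        if best is None or e<best[0]: best=(e,np.degrees(t))
    return best
def topedge(c):
    f=c['frame'].astype(int).min(2)[:, 318:330].mean(1); i=np.where(f>150)[0]; i=i[i>20]; return i[:3]
E
python3 -c "
from h import *
o=bot.get_obs(); ob(); c=snap('wrist','tilt2'); v=topedge(c); print(v, tumtilt(c,o,324,v[0])); 
o1=dict(eef_rot=o['eef_rot'],position=np.array([629.6,-231.6,251.6])); print(tumtilt(load('tilt1'),o1,324,167))"
```

```text
t 47.02 p [ 615.8 -278.1  239.2] yaw 1.2487 tilt [ 0.008 -0.002] F [4.7 1.3 5.2] w 59.6 ff 64.4
[90 91 92] (np.float64(0.12148558328274817), np.float64(55.5))
(np.float64(0.18635730620047752), np.float64(19.5))
```

Tilt is now about 55° by the image. Lift it clear and carry it to the cleared dish area to finish laying it flat.

Call:
send_rows(rows=[{"x": 0, "y": 0, "z": -0.03, "turn": 0, "claw": 1}, {"x": 0, "y": 0, "z": -0.06, "turn": 0, "claw": 1}, {"x": 0, "y": 0, "z": -0.08, "turn": 0, "claw": 1}, {"x": 0, "y": 0, "z": -0.08, "turn": 0, "claw": 1}, {"x": 0, "y": 0, "z": -0.08, "turn": 0, "claw": 1}])

```text
time_s: 47.48
position: [612.7, -277.1, 369.4]
eef_rot: [[0.315, 0.949, -0.004], [0.949, -0.315, -0.0], [-0.001, -0.003, -1.0]]
force: [0.9, -0.3, -1.1]
width: 59.6
finger_force: 65.7
```

Call:
send_rows(rows=[{"x": 0, "y": 0, "z": -0.08, "turn": 0, "claw": 1}, {"x": 0, "y": 0, "z": -0.06, "turn": 0, "claw": 1}, {"x": 0, "y": 0, "z": -0.04, "turn": 0, "claw": 1}, {"x": 0, "y": 0, "z": 0, "turn": 0, "claw": 1}, {"x": 0, "y": 0, "z": 0, "turn": 0, "claw": 1}])

```text
time_s: 47.9
position: [613.3, -277.1, 441.3]
eef_rot: [[0.315, 0.949, 0.0], [0.949, -0.315, -0.002], [-0.001, 0.001, -1.0]]
force: [1.1, -0.7, -1.4]
width: 60.0
finger_force: 65.9
```

```bash
python3 -c "
from h import *
o=bot.get_obs(); ob(); c=snap('wrist','tilt3'); v=topedge(c); print(v, tumtilt(c,o,324,v[0]))
plan(520,240,440,1.25,claw=1)"
```

```text
t 47.9 p [ 613.3 -277.1  441.3] yaw 1.2503 tilt [ 0.    -0.002] F [ 1.1 -0.7 -1.4] w 60.0 ff 65.9
[91 92 93] (np.float64(0.13478758444563255), np.float64(55.0))
  {"x":0.0769,"y":-0.0419,"z":-0.0001,"turn":0.0000,"claw":1}, {"x":0.0769,"y":-0.0419,"z":-0.0001,"turn":0.0000,"claw":1}, {"x":0.0769,"y":-0.0419,"z":-0.0001,"turn":0.0000,"claw":1}, {"x":0.0769,"y":-0.0419,"z":-0.0001,"turn":0.0000,"claw":1}, {"x":0.0769,"y":-0.0419,"z":-0.0001,"turn":0.0000,"claw":1},
  {"x":0.0769,"y":-0.0419,"z":-0.0001,"turn":0.0000,"claw":1}, {"x":0.0769,"y":-0.0419,"z":-0.0001,"turn":0.0000,"claw":1}, {"x":0.0769,"y":-0.0419,"z":-0.0001,"turn":0.0000,"claw":1}, {"x":0.0769,"y":-0.0419,"z":-0.0001,"turn":0.0000,"claw":1}, {"x":0.0769,"y":-0.0419,"z":-0.0001,"turn":0.0000,"claw":1},
  {"x":0.0769,"y":-0.0419,"z":-0.0001,"turn":0.0000,"claw":1}, {"x":0.0769,"y":-0.0419,"z":-0.0001,"turn":0.0000,"claw":1}, {"x":0.0769,"y":-0.0419,"z":-0.0001,"turn":0.0000,"claw":1}, {"x":0.0769,"y":-0.0419,"z":-0.0001,"turn":0.0000,"claw":1}, {"x":0.0769,"y":-0.0419,"z":-0.0001,"turn":0.0000,"claw":1},
```

Call:
send_rows(rows=[{"x": 0.077, "y": -0.042, "z": 0, "turn": 0, "claw": 1}, {"x": 0.077, "y": -0.042, "z": 0, "turn": 0, "claw": 1}, {"x": 0.077, "y": -0.042, "z": 0, "turn": 0, "claw": 1}, {"x": 0.077, "y": -0.042, "z": 0, "turn": 0, "claw": 1}, {"x": 0.077, "y": -0.042, "z": 0, "turn": 0, "claw": 1}])

```text
time_s: 48.37
position: [581.4, -102.9, 437.4]
eef_rot: [[0.315, 0.949, -0.006], [0.949, -0.315, 0.001], [-0.001, -0.006, -1.0]]
force: [0.6, 0.0, -1.9]
width: 59.6
finger_force: 65.7
```

Call:
send_rows(rows=[{"x": 0.077, "y": -0.042, "z": 0, "turn": 0, "claw": 1}, {"x": 0.077, "y": -0.042, "z": 0, "turn": 0, "claw": 1}, {"x": 0.077, "y": -0.042, "z": 0, "turn": 0, "claw": 1}, {"x": 0.077, "y": -0.042, "z": 0, "turn": 0, "claw": 1}, {"x": 0.077, "y": -0.042, "z": 0, "turn": 0, "claw": 1}])

```text
time_s: 48.78
position: [550.0, 69.7, 437.7]
eef_rot: [[0.315, 0.949, -0.005], [0.949, -0.315, -0.001], [-0.003, -0.005, -1.0]]
force: [0.4, 0.4, -0.4]
width: 59.4
finger_force: 65.7
```

Call:
send_rows(rows=[{"x": 0.077, "y": -0.042, "z": 0, "turn": 0, "claw": 1}, {"x": 0.077, "y": -0.042, "z": 0, "turn": 0, "claw": 1}, {"x": 0.077, "y": -0.042, "z": 0, "turn": 0, "claw": 1}, {"x": 0.077, "y": -0.042, "z": 0, "turn": 0, "claw": 1}, {"x": 0.06, "y": -0.03, "z": 0, "turn": 0, "claw": 1}])

```text
time_s: 49.2
position: [520.9, 235.0, 437.6]
eef_rot: [[0.314, 0.95, -0.005], [0.95, -0.314, -0.002], [-0.003, -0.005, -1.0]]
force: [1.1, -0.5, -1.5]
width: 59.7
finger_force: 65.8
```

Call:
send_rows(rows=[{"x": 0, "y": 0, "z": 0.06, "turn": 0, "claw": 1}, {"x": 0, "y": 0, "z": 0.08, "turn": 0, "claw": 1}, {"x": 0, "y": 0, "z": 0.08, "turn": 0, "claw": 1}, {"x": 0, "y": 0, "z": 0.08, "turn": 0, "claw": 1}, {"x": 0, "y": 0, "z": 0.08, "turn": 0, "claw": 1}])

```text
time_s: 49.62
position: [521.0, 232.5, 284.9]
eef_rot: [[0.314, 0.949, -0.004], [0.949, -0.314, -0.002], [-0.003, -0.003, -1.0]]
force: [1.0, 0.7, -1.1]
width: 59.7
finger_force: 65.9
```

Call:
send_rows(rows=[{"x": 0, "y": 0, "z": 0.06, "turn": 0, "claw": 1}, {"x": 0, "y": 0, "z": 0.04, "turn": 0, "claw": 1}, {"x": 0, "y": 0, "z": 0, "turn": 0, "claw": 1}, {"x": 0, "y": 0, "z": 0, "turn": 0, "claw": 1}, {"x": 0, "y": 0, "z": 0, "turn": 0, "claw": 1}])

```text
time_s: 50.03
position: [522.7, 233.0, 248.2]
eef_rot: [[0.315, 0.949, -0.001], [0.949, -0.315, -0.0], [-0.001, -0.001, -1.0]]
force: [0.1, -0.0, -0.8]
width: 60.0
finger_force: 65.7
```

Call:
send_rows(rows=[{"x": 0, "y": 0, "z": 0.025, "turn": 0, "claw": 1}, {"x": 0, "y": 0, "z": 0.025, "turn": 0, "claw": 1}, {"x": -0.015, "y": 0, "z": 0.013, "turn": 0, "claw": 1}, {"x": -0.015, "y": 0, "z": 0.013, "turn": 0, "claw": 1}, {"x": -0.013, "y": 0, "z": 0.016, "turn": 0, "claw": 1}])

```text
time_s: 50.45
position: [518.3, 216.1, 214.7]
eef_rot: [[0.314, 0.949, 0.006], [0.949, -0.314, 0.0], [0.002, 0.006, -1.0]]
force: [-1.4, -8.0, 18.7]
width: 60.1
finger_force: 67.9
```

Call:
send_rows(rows=[{"x": -0.013, "y": 0, "z": 0.017, "turn": 0, "claw": 1}, {"x": -0.01, "y": 0, "z": 0.018, "turn": 0, "claw": 1}, {"x": -0.01, "y": 0, "z": 0.018, "turn": 0, "claw": 1}, {"x": 0, "y": 0, "z": 0, "turn": 0, "claw": 1}])

```text
time_s: 50.78
position: [513.5, 202.6, 191.5]
eef_rot: [[0.315, 0.949, 0.003], [0.949, -0.315, -0.001], [-0.0, 0.003, -1.0]]
force: [-1.8, -6.0, 9.7]
width: 59.9
finger_force: 68.2
```

```bash
python3 -c "
from h import *
o=bot.get_obs(); ob(); c=snap('wrist','tilt4'); v=topedge(c); print(v, tumtilt(c,o,324,v[0]))"
```

```text
t 50.78 p [513.5 202.6 191.5] yaw 1.25 tilt [ 0.003 -0.001] F [-1.8 -6.   9.7] w 59.9 ff 68.2
[38 39 40] (np.float64(19.90541207116462), np.float64(83.5))
```

Call:
send_rows(rows=[{"x": -0.004, "y": 0, "z": 0.012, "turn": 0, "claw": 1}, {"x": -0.002, "y": 0, "z": 0.01, "turn": 0, "claw": 1}, {"x": 0, "y": 0, "z": 0, "turn": 0, "claw": 1}])

```text
time_s: 51.08
position: [513.0, 201.0, 182.9]
eef_rot: [[0.315, 0.949, 0.003], [0.949, -0.315, -0.0], [0.001, 0.003, -1.0]]
force: [-1.8, -5.8, 11.2]
width: 60.0
finger_force: 68.7
```

```bash
python3 -c "
from h import *
o=bot.get_obs(); ob(); c=snap('wrist','tilt5')"
```

```text
t 51.08 p [513.  201.  182.9] yaw 1.2502 tilt [ 0.003 -0.   ] F [-1.8 -5.8 11.2] w 60.0 ff 68.7
```

Call:
send_rows(rows=[{"x": 0, "y": 0, "z": 0.008, "turn": 0, "claw": 1}, {"x": 0, "y": 0, "z": 0, "turn": 0, "claw": 1}, {"x": 0, "y": 0, "z": 0, "turn": 0, "claw": 1}])

```text
time_s: 51.38
position: [513.1, 201.3, 180.1]
eef_rot: [[0.315, 0.949, 0.004], [0.949, -0.315, -0.0], [0.001, 0.004, -1.0]]
force: [-1.3, -5.6, 9.8]
width: 59.6
finger_force: 68.9
```

Call:
send_rows(rows=[{"x": 0, "y": 0, "z": 0.006, "turn": 0, "claw": 1}, {"x": 0, "y": 0, "z": 0, "turn": 0, "claw": 1}, {"x": 0, "y": 0, "z": 0, "turn": 0, "claw": 1}])

```text
time_s: 51.63
position: [513.0, 201.2, 177.5]
eef_rot: [[0.315, 0.949, 0.003], [0.949, -0.315, -0.0], [0.001, 0.003, -1.0]]
force: [-1.4, -5.8, 8.2]
width: 60.0
finger_force: 68.8
```

Call:
send_rows(rows=[{"x": 0, "y": 0, "z": 0, "turn": 0, "claw": -0.65}, {"x": 0, "y": 0, "z": 0, "turn": 0, "claw": -0.65}, {"x": 0, "y": 0, "z": 0, "turn": 0, "claw": -0.65}, {"x": 0, "y": 0, "z": 0, "turn": 0, "claw": -0.65}, {"x": 0, "y": 0, "z": 0, "turn": 0, "claw": -0.65}])

```text
time_s: 52.05
position: [512.2, 202.1, 175.8]
eef_rot: [[0.315, 0.949, -0.0], [0.949, -0.315, 0.0], [-0.0, -0.0, -1.0]]
force: [-0.4, -0.4, -0.7]
width: 70.3
finger_force: 0.1
```

Call:
send_rows(rows=[{"x": 0, "y": 0, "z": 0, "turn": 0, "claw": -0.65}, {"x": 0, "y": 0, "z": 0, "turn": 0, "claw": -0.65}, {"x": 0, "y": 0, "z": 0, "turn": 0, "claw": -0.65}])

```text
time_s: 52.3
position: [512.2, 202.0, 175.8]
eef_rot: [[0.315, 0.949, -0.0], [0.949, -0.315, -0.0], [-0.0, -0.0, -1.0]]
force: [-0.5, 0.2, -0.5]
width: 70.4
finger_force: 0.1
```

```bash
python3 - <<'E'
from h import *
ob(); o=bot.get_obs(); c=snap('wrist','lie'); R=np.array(o['eef_rot']);p=np.array(o['position'])
f=c['frame'].astype(int).min(2)
for r in range(0,130,10):
    i=np.where(f[r,200:450]>140)[0]; print(r,(i.min()+200,i.max()+200,len(i)) if len(i) else None)
# expected far end upper edge for x offset e from TCP
for e in (80,85,91,97): print(e,[proj(c,[*(p+R@np.array([e,0,0]))[:2],z]).round(0).tolist() for z in(0,31,62)], proj(c,[*(p+R@np.array([e,31,0]))[:2],31]).round(0))
E
```

```text
t 52.3 p [512.2 202.  175.8] yaw 1.2507 tilt [-0. -0.] F [-0.5  0.2 -0.5] w 70.4 ff 0.1
0 None
10 None
20 None
30 None
40 None
50 None
60 (np.int64(309), np.int64(319), 11)
70 (np.int64(220), np.int64(398), 179)
80 (np.int64(218), np.int64(407), 189)
90 (np.int64(220), np.int64(407), 188)
100 (np.int64(220), np.int64(406), 187)
110 (np.int64(219), np.int64(405), 186)
120 (np.int64(220), np.int64(405), 186)
80 [[325.0, 123.0], [325.0, 117.0], [325.0, 107.0]] [422. 117.]
85 [[325.0, 110.0], [325.0, 100.0], [326.0, 84.0]] [423. 100.]
91 [[325.0, 94.0], [325.0, 80.0], [326.0, 54.0]] [425.  80.]
97 [[325.0, 77.0], [325.0, 58.0], [326.0, 23.0]] [426.  58.]
```

The tumbler lies flat between the fingers, its sides parallel at columns 220 to 405 and its bottom end near row 62. I'll shift to its middle and regrip.

Call:
send_rows(rows=[{"x": 0.025, "y": 0, "z": 0, "turn": 0, "claw": -0.65}, {"x": 0.03, "y": 0, "z": 0, "turn": 0, "claw": -0.65}, {"x": 0.02, "y": 0, "z": 0, "turn": 0, "claw": -0.65}, {"x": 0, "y": 0, "z": 0, "turn": 0, "claw": -0.65}, {"x": 0, "y": 0, "z": 0, "turn": 0, "claw": -0.65}])

```text
time_s: 52.77
position: [522.1, 231.5, 175.9]
eef_rot: [[0.313, 0.95, 0.001], [0.95, -0.313, 0.0], [0.0, 0.001, -1.0]]
force: [-0.6, -0.2, 0.7]
width: 70.7
finger_force: 0.1
```

Call:
send_rows(rows=[{"x": 0, "y": 0, "z": 0, "turn": 0, "claw": 1}, {"x": 0, "y": 0, "z": 0, "turn": 0, "claw": 1}, {"x": 0, "y": 0, "z": 0, "turn": 0, "claw": 1}, {"x": 0, "y": 0, "z": 0, "turn": 0, "claw": 1}, {"x": 0, "y": 0, "z": 0, "turn": 0, "claw": 1}])

```text
time_s: 53.18
position: [521.4, 230.6, 176.2]
eef_rot: [[0.315, 0.949, -0.0], [0.949, -0.315, 0.001], [0.001, -0.001, -1.0]]
force: [-2.8, 3.9, 5.3]
width: 60.3
finger_force: 64.2
```

Call:
send_rows(rows=[{"x": 0, "y": 0, "z": 0, "turn": 0, "claw": 1}, {"x": 0, "y": 0, "z": 0, "turn": 0, "claw": 1}, {"x": 0, "y": 0, "z": -0.03, "turn": 0, "claw": 1}, {"x": 0, "y": 0, "z": -0.06, "turn": 0, "claw": 1}, {"x": 0, "y": 0, "z": -0.08, "turn": 0, "claw": 1}])

```text
time_s: 53.6
position: [520.6, 229.3, 241.7]
eef_rot: [[0.315, 0.949, -0.006], [0.949, -0.315, -0.003], [-0.005, -0.005, -1.0]]
force: [0.5, 0.6, -1.3]
width: 60.4
finger_force: 65.4
```

Call:
send_rows(rows=[{"x": 0, "y": 0, "z": -0.09, "turn": 0, "claw": 1}, {"x": 0, "y": 0, "z": -0.09, "turn": 0, "claw": 1}, {"x": 0, "y": 0, "z": -0.09, "turn": 0, "claw": 1}, {"x": 0, "y": 0, "z": -0.09, "turn": 0, "claw": 1}, {"x": 0, "y": 0, "z": -0.05, "turn": 0, "claw": 1}])

```text
time_s: 54.02
position: [522.4, 229.9, 411.8]
eef_rot: [[0.315, 0.949, 0.006], [0.949, -0.315, 0.001], [0.002, 0.005, -1.0]]
force: [0.0, -0.6, -1.0]
width: 60.5
finger_force: 65.5
```

Call:
send_rows(rows=[{"x": 0, "y": 0, "z": 0, "turn": 0, "claw": 1}, {"x": 0, "y": 0, "z": 0, "turn": 0, "claw": 1}, {"x": 0, "y": 0, "z": 0, "turn": 0, "claw": 1}])

```text
time_s: 54.27
position: [521.1, 229.8, 406.0]
eef_rot: [[0.315, 0.949, -0.003], [0.949, -0.315, -0.002], [-0.003, -0.002, -1.0]]
force: [-0.5, -1.3, -1.9]
width: 60.5
finger_force: 65.5
```

```bash
python3 - <<'E'
from h import *
ob(); o=bot.get_obs(); c=snap('wrist','lift'); R=np.array(o['eef_rot']);p=np.array(o['position'])
f=c['frame'].astype(int).min(2)
for r in range(100,240,10):
    i=np.where(f[r,200:450]>140)[0]; print(r,(i.min()+200,i.max()+200,len(i)) if len(i) else None)
for e in (55,60,65): print(e,[proj(c,p+R@np.array([e,0,150+z])).round(0).tolist() for z in(31,0,-31)], proj(c,p+R@np.array([e,31,150])).round(0))
E
```

```text
t 54.27 p [521.1 229.8 406. ] yaw 1.2502 tilt [-0.003 -0.002] F [-0.5 -1.3 -1.9] w 60.5 ff 65.5
100 None
110 None
120 None
130 None
140 None
150 None
160 None
170 None
180 (np.int64(240), np.int64(412), 173)
190 (np.int64(230), np.int64(413), 184)
200 (np.int64(236), np.int64(413), 177)
210 (np.int64(237), np.int64(412), 176)
220 (np.int64(238), np.int64(412), 175)
230 (np.int64(237), np.int64(411), 175)
55 [[324.0, 183.0], [325.0, 193.0], [325.0, 210.0]] [412. 193.]
60 [[324.0, 171.0], [325.0, 179.0], [325.0, 191.0]] [413. 179.]
65 [[324.0, 160.0], [325.0, 164.0], [325.0, 172.0]] [414. 164.]
```

```bash
python3 -c "
from h import *
plan(616.5,-271,404,-.32,claw=1,n=15)"
```

```text
{"x":-0.0742,"y":0.0414,"z":0.0002,"turn":0.0167,"claw":1}, {"x":-0.0695,"y":0.0489,"z":0.0002,"turn":0.0167,"claw":1}, {"x":-0.0640,"y":0.0559,"z":0.0002,"turn":0.0167,"claw":1}, {"x":-0.0578,"y":0.0623,"z":0.0002,"turn":0.0167,"claw":1}, {"x":-0.0510,"y":0.0680,"z":0.0002,"turn":0.0167,"claw":1},
  {"x":-0.0436,"y":0.0730,"z":0.0002,"turn":0.0167,"claw":1}, {"x":-0.0357,"y":0.0771,"z":0.0002,"turn":0.0167,"claw":1}, {"x":-0.0275,"y":0.0804,"z":0.0002,"turn":0.0167,"claw":1}, {"x":-0.0189,"y":0.0828,"z":0.0002,"turn":0.0167,"claw":1}, {"x":-0.0102,"y":0.0844,"z":0.0002,"turn":0.0167,"claw":1},
  {"x":-0.0013,"y":0.0850,"z":0.0002,"turn":0.0167,"claw":1}, {"x":0.0076,"y":0.0846,"z":0.0002,"turn":0.0167,"claw":1}, {"x":0.0164,"y":0.0834,"z":0.0002,"turn":0.0167,"claw":1}, {"x":0.0250,"y":0.0812,"z":0.0002,"turn":0.0167,"claw":1}, {"x":0.0334,"y":0.0781,"z":0.0002,"turn":0.0167,"claw":1},
```

Call:
send_rows(rows=[{"x": -0.074, "y": 0.0415, "z": 0, "turn": 0.0167, "claw": 1}, {"x": -0.0695, "y": 0.049, "z": 0, "turn": 0.0167, "claw": 1}, {"x": -0.064, "y": 0.056, "z": 0, "turn": 0.0167, "claw": 1}, {"x": -0.058, "y": 0.0625, "z": 0, "turn": 0.0167, "claw": 1}, {"x": -0.051, "y": 0.068, "z": 0, "turn": 0.0167, "claw": 1}])

```text
time_s: 54.73
position: [553.1, 61.9, 405.2]
eef_rot: [[0.751, 0.66, -0.005], [0.66, -0.751, -0.0], [-0.004, -0.003, -1.0]]
force: [0.6, -0.4, -1.2]
width: 60.4
finger_force: 65.5
```

Call:
send_rows(rows=[{"x": -0.0435, "y": 0.073, "z": 0, "turn": 0.0167, "claw": 1}, {"x": -0.0355, "y": 0.077, "z": 0, "turn": 0.0167, "claw": 1}, {"x": -0.0275, "y": 0.0805, "z": 0, "turn": 0.0167, "claw": 1}, {"x": -0.019, "y": 0.083, "z": 0, "turn": 0.0167, "claw": 1}, {"x": -0.01, "y": 0.0845, "z": 0, "turn": 0.0167, "claw": 1}])

```text
time_s: 55.15
position: [584.9, -105.4, 405.0]
eef_rot: [[0.981, 0.195, -0.005], [0.195, -0.981, 0.001], [-0.005, -0.002, -1.0]]
force: [1.2, -1.2, -1.4]
width: 60.5
finger_force: 65.5
```

Call:
send_rows(rows=[{"x": -0.0015, "y": 0.085, "z": 0, "turn": 0.0167, "claw": 1}, {"x": 0.0075, "y": 0.0845, "z": 0, "turn": 0.0167, "claw": 1}, {"x": 0.0165, "y": 0.0835, "z": 0, "turn": 0.0167, "claw": 1}, {"x": 0.025, "y": 0.081, "z": 0, "turn": 0.0167, "claw": 1}, {"x": 0.0335, "y": 0.078, "z": 0, "turn": 0.0167, "claw": 1}])

```text
time_s: 55.57
position: [616.3, -272.3, 404.6]
eef_rot: [[0.946, -0.323, -0.005], [-0.323, -0.946, 0.002], [-0.005, -0.001, -1.0]]
force: [0.1, 0.9, -1.6]
width: 60.4
finger_force: 65.5
```

Call:
send_rows(rows=[{"x": 0, "y": 0, "z": 0.05, "turn": 0, "claw": 1}, {"x": 0, "y": 0, "z": 0.08, "turn": 0, "claw": 1}, {"x": 0, "y": 0, "z": 0.08, "turn": 0, "claw": 1}, {"x": 0, "y": 0, "z": 0.08, "turn": 0, "claw": 1}, {"x": 0, "y": 0, "z": 0.04, "turn": 0, "claw": 1}])

```text
time_s: 55.98
position: [614.2, -269.8, 268.4]
eef_rot: [[0.948, -0.318, -0.011], [-0.318, -0.948, 0.005], [-0.012, -0.002, -1.0]]
force: [-1.0, 0.6, -2.0]
width: 60.4
finger_force: 65.4
```

Call:
send_rows(rows=[{"x": 0, "y": 0, "z": 0, "turn": 0, "claw": 1}, {"x": 0, "y": 0, "z": 0, "turn": 0, "claw": 1}, {"x": 0, "y": 0, "z": 0, "turn": 0, "claw": 1}, {"x": 0, "y": 0, "z": 0, "turn": 0, "claw": 1}])

```text
time_s: 56.32
position: [617.5, -270.9, 277.3]
eef_rot: [[0.948, -0.318, 0.002], [-0.318, -0.948, -0.001], [0.003, 0.0, -1.0]]
force: [1.2, 0.7, -1.1]
width: 60.9
finger_force: 65.5
```

```bash
python3 -c "
from h import *
ob(); plan(616.5,-271,204,-.32,claw=1); snap('wrist','overc')"
```

```text
t 56.32 p [ 617.5 -270.9  277.3] yaw -0.3233 tilt [ 0.002 -0.001] F [ 1.2  0.7 -1.1] w 60.9 ff 65.5
  {"x":-0.0008,"y":0.0003,"z":0.0611,"turn":-0.0002,"claw":1}, {"x":-0.0008,"y":0.0003,"z":0.0611,"turn":-0.0002,"claw":1}, {"x":-0.0008,"y":0.0003,"z":0.0611,"turn":-0.0002,"claw":1},
```

Call:
send_rows(rows=[{"x": -0.002, "y": 0.001, "z": 0.05, "turn": 0, "claw": 1}, {"x": 0, "y": 0, "z": 0.05, "turn": 0, "claw": 1}, {"x": 0, "y": 0, "z": 0.04, "turn": 0, "claw": 1}, {"x": 0, "y": 0, "z": 0.02, "turn": 0, "claw": 1}, {"x": 0, "y": 0, "z": 0, "turn": 0, "claw": 1}])

```text
time_s: 56.78
position: [615.4, -270.4, 211.0]
eef_rot: [[0.948, -0.318, -0.002], [-0.318, -0.948, 0.001], [-0.002, -0.0, -1.0]]
force: [-0.2, -0.1, -1.9]
width: 60.5
finger_force: 65.4
```

Call:
send_rows(rows=[{"x": 0, "y": 0, "z": 0.01, "turn": 0, "claw": 1}, {"x": 0, "y": 0, "z": 0.01, "turn": 0, "claw": 1}, {"x": 0, "y": 0, "z": 0, "turn": 0, "claw": 1}, {"x": 0, "y": 0, "z": 0, "turn": 0, "claw": 1}])

```text
time_s: 57.12
position: [616.2, -270.9, 204.6]
eef_rot: [[0.948, -0.318, 0.001], [-0.318, -0.948, -0.001], [0.001, 0.0, -1.0]]
force: [0.1, -0.6, -2.3]
width: 60.5
finger_force: 65.5
```

```bash
python3 -c "
from h import *
ob()"
```

```text
t 57.12 p [ 616.2 -270.9  204.6] yaw -0.3234 tilt [ 0.001 -0.001] F [ 0.1 -0.6 -2.3] w 60.5 ff 65.5
```

Call:
send_rows(rows=[{"x": 0, "y": 0, "z": 0.004, "turn": 0, "claw": 1}, {"x": 0, "y": 0, "z": 0.002, "turn": 0, "claw": 1}, {"x": 0, "y": 0, "z": 0, "turn": 0, "claw": 1}, {"x": 0, "y": 0, "z": 0, "turn": 0, "claw": -0.5}, {"x": 0, "y": 0, "z": 0, "turn": 0, "claw": -1}])

```text
time_s: 57.53
position: [616.2, -270.9, 202.4]
eef_rot: [[0.948, -0.318, 0.002], [-0.318, -0.948, -0.001], [0.002, 0.0, -1.0]]
force: [0.2, 0.8, -0.1]
width: 74.3
finger_force: 0.0
```

Call:
send_rows(rows=[{"x": 0, "y": 0, "z": 0, "turn": 0, "claw": -1}, {"x": 0, "y": 0, "z": 0, "turn": 0, "claw": -1}, {"x": 0, "y": 0, "z": 0, "turn": 0, "claw": -1}, {"x": 0, "y": 0, "z": -0.03, "turn": 0, "claw": -1}, {"x": 0, "y": 0, "z": -0.05, "turn": 0, "claw": -1}])

```text
time_s: 57.95
position: [614.9, -270.2, 231.7]
eef_rot: [[0.948, -0.318, -0.005], [-0.318, -0.948, 0.003], [-0.006, -0.001, -1.0]]
force: [0.1, 0.9, 0.0]
width: 85.7
finger_force: 0.0
```

Call:
send_rows(rows=[{"x": 0, "y": 0, "z": -0.08, "turn": 0, "claw": -1}, {"x": 0, "y": 0, "z": -0.08, "turn": 0, "claw": -1}, {"x": 0, "y": 0, "z": -0.08, "turn": 0, "claw": -1}, {"x": 0, "y": 0, "z": -0.05, "turn": 0, "claw": -1}, {"x": 0, "y": 0, "z": 0, "turn": 0, "claw": -1}])

```text
time_s: 58.37
position: [617.4, -271.4, 356.8]
eef_rot: [[0.948, -0.318, 0.01], [-0.318, -0.948, -0.005], [0.012, 0.002, -1.0]]
force: [1.1, -0.7, 0.7]
width: 85.4
finger_force: 0.0
```

Call:
send_rows(rows=[{"x": -0.09, "y": 0, "z": 0, "turn": 0, "claw": -1}, {"x": -0.09, "y": 0, "z": 0, "turn": 0, "claw": 1}, {"x": -0.04, "y": 0, "z": 0, "turn": 0, "claw": 1}, {"x": 0, "y": 0, "z": 0, "turn": 0, "claw": 1}, {"x": 0, "y": 0, "z": 0, "turn": 0, "claw": 1}])

```text
time_s: 58.78
position: [531.7, -242.5, 349.9]
eef_rot: [[0.948, -0.318, 0.0], [-0.318, -0.948, -0.0], [0.0, -0.0, -1.0]]
force: [0.4, -0.6, -0.2]
width: 38.3
finger_force: 0.0
```

```bash
python3 - <<'E'
from h import *
ob(); c=snap('wrist','fin'); t=snap('top','fint')
a=cv2.resize(c['frame'][0:300],(640,300)); b=cv2.resize(t['frame'][140:290,300:520],None,fx=2.9,fy=2,interpolation=cv2.INTER_CUBIC)[:,:640]
b=np.pad(b,((0,0),(0,640-b.shape[1]),(0,0))); cv2.imwrite('pics/fin.png',np.vstack([a,b])[:,:,::-1])
plan(437,-374,330,-.32,claw=1)
E
```

```text
t 58.78 p [ 531.7 -242.5  349.9] yaw -0.3236 tilt [ 0. -0.] F [ 0.4 -0.6 -0.2] w 38.3 ff 0.0
  {"x":-0.0249,"y":0.0773,"z":0.0100,"turn":-0.0001,"claw":1}, {"x":-0.0250,"y":0.0773,"z":0.0100,"turn":-0.0001,"claw":1}, {"x":-0.0251,"y":0.0773,"z":0.0100,"turn":-0.0001,"claw":1}, {"x":-0.0251,"y":0.0773,"z":0.0100,"turn":-0.0001,"claw":1}, {"x":-0.0252,"y":0.0772,"z":0.0100,"turn":-0.0001,"claw":1},
```

View pics/fin.png

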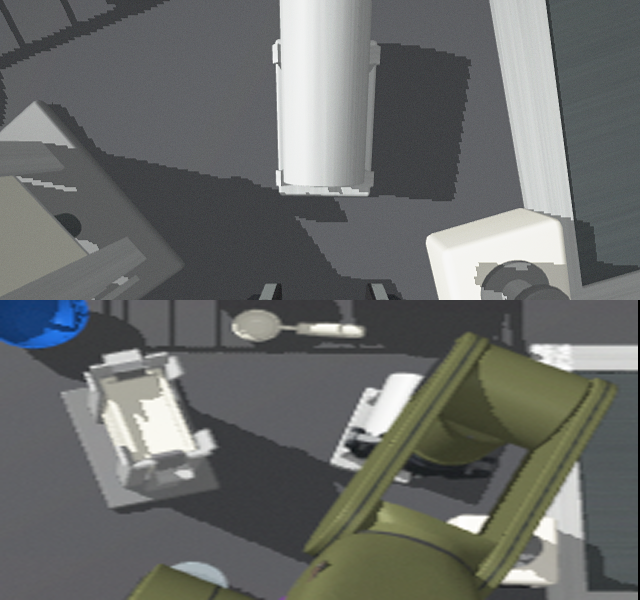

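Top half: the tumbler lies along the cradle on both saddles, columns 280 to 372, with its near end at row 186. Bottom half: the dish is under both catches. Next, the plunger.

```bash
python3 - <<'E'
from h import *
c=load('fin'); K=np.array([616.5,-271]); a=-.32
for u,v,z in [(325,186,58),(325,186,27),(281,120,58),(371,120,58)]:
    d=ray(c,u,v,z)[:2]-K; print((u,v,z),np.round([d@[np.cos(a),np.sin(a)],d@[-np.sin(a),np.cos(a)]],1))
E
```

```text
(325, 186, 58) [-51.    0.1]
(325, 186, 27) [-54.9   0. ]
(281, 120, 58) [-2.6 32.5]
(371, 120, 58) [ -2.8 -33.8]
```

Call:
send_rows(rows=[{"x": -0.025, "y": 0.0775, "z": 0.01, "turn": 0, "claw": 1}, {"x": -0.025, "y": 0.0775, "z": 0.01, "turn": 0, "claw": 1}, {"x": -0.025, "y": 0.0775, "z": 0.01, "turn": 0, "claw": 1}, {"x": -0.025, "y": 0.0775, "z": 0.01, "turn": 0, "claw": 1}, {"x": -0.025, "y": 0.077, "z": 0.01, "turn": 0, "claw": 1}])

```text
time_s: 59.3
position: [436.3, -375.7, 329.2]
eef_rot: [[0.948, -0.317, 0.001], [-0.317, -0.948, -0.001], [0.001, 0.001, -1.0]]
force: [1.1, -0.5, -0.2]
width: 0.1
finger_force: 0.0
```

Call:
send_rows(rows=[{"x": 0, "y": 0, "z": 0, "turn": 0, "claw": 1}, {"x": 0, "y": 0, "z": 0, "turn": 0, "claw": 1}, {"x": 0, "y": 0, "z": 0, "turn": 0, "claw": 1}, {"x": 0, "y": 0, "z": 0, "turn": 0, "claw": 1}, {"x": 0, "y": 0, "z": 0, "turn": 0, "claw": 1}])

```text
time_s: 59.72
position: [436.9, -373.0, 329.6]
eef_rot: [[0.949, -0.316, 0.0], [-0.316, -0.949, -0.0], [0.0, -0.0, -1.0]]
force: [0.7, -0.4, -0.5]
width: -0.0
finger_force: 0.0
```

```bash
python3 -c "
from h import *
ob(); plan(437,-374,282,-.32,claw=1)"
```

```text
t 59.72 p [ 436.9 -373.   329.6] yaw -0.3218 tilt [ 0. -0.] F [ 0.7 -0.4 -0.5] w -0.0 ff 0.0
  {"x":0.0006,"y":0.0011,"z":0.0595,"turn":-0.0001,"claw":1}, {"x":0.0006,"y":0.0011,"z":0.0595,"turn":-0.0001,"claw":1},
```

Call:
send_rows(rows=[{"x": 0, "y": 0.002, "z": 0.06, "turn": 0, "claw": 1}, {"x": 0, "y": 0, "z": 0.06, "turn": 0, "claw": 1}, {"x": 0, "y": 0, "z": 0, "turn": 0, "claw": 1}, {"x": 0, "y": 0, "z": 0.02, "turn": 0, "claw": 1}, {"x": 0, "y": 0, "z": 0.02, "turn": 0, "claw": 1}])

```text
time_s: 60.13
position: [436.2, -373.8, 266.3]
eef_rot: [[0.948, -0.317, 0.001], [-0.317, -0.948, 0.0], [0.001, -0.0, -1.0]]
force: [-2.2, 3.6, 5.1]
width: 0.1
finger_force: 2.5
```

Call:
send_rows(rows=[{"x": 0, "y": 0, "z": 0.02, "turn": 0, "claw": 1}, {"x": 0, "y": 0, "z": 0.015, "turn": 0, "claw": 1}, {"x": 0, "y": 0, "z": 0.005, "turn": 0, "claw": 1}, {"x": 0, "y": 0, "z": 0, "turn": 0, "claw": 1}, {"x": 0, "y": 0, "z": 0, "turn": 0, "claw": 1}])

```text
time_s: 60.55
position: [436.0, -373.8, 251.4]
eef_rot: [[0.948, -0.318, 0.002], [-0.318, -0.948, -0.0], [0.002, -0.0, -1.0]]
force: [-1.3, 4.6, 10.1]
width: -0.1
finger_force: 5.1
```

Call:
send_rows(rows=[{"x": 0, "y": 0, "z": 0.006, "turn": 0, "claw": 1}, {"x": 0, "y": 0, "z": 0, "turn": 0, "claw": 1}, {"x": 0, "y": 0, "z": 0, "turn": 0, "claw": 1}])

```text
time_s: 60.8
position: [435.9, -373.7, 251.2]
eef_rot: [[0.948, -0.318, 0.002], [-0.318, -0.948, -0.001], [0.003, 0.0, -1.0]]
force: [-3.5, 7.0, 25.0]
width: -0.4
finger_force: 12.5
```

Bottomed out: the force jumped to 25 N with no further travel. Retreating.

Call:
send_rows(rows=[{"x": 0, "y": 0, "z": -0.02, "turn": 0, "claw": 1}, {"x": 0, "y": 0, "z": -0.04, "turn": 0, "claw": 1}, {"x": 0, "y": 0, "z": -0.06, "turn": 0, "claw": 1}, {"x": 0, "y": 0, "z": -0.08, "turn": 0, "claw": 1}, {"x": 0, "y": 0, "z": -0.06, "turn": 0, "claw": 1}])

```text
time_s: 61.22
position: [436.2, -374.7, 353.8]
eef_rot: [[0.948, -0.317, 0.002], [-0.317, -0.948, -0.003], [0.003, 0.002, -1.0]]
force: [0.5, -0.6, 1.0]
width: -0.0
finger_force: 0.0
```

Call:
send_rows(rows=[{"x": -0.08, "y": 0, "z": 0, "turn": 0, "claw": 1}, {"x": -0.06, "y": 0, "z": 0, "turn": 0, "claw": 1}, {"x": 0, "y": 0, "z": 0, "turn": 0, "claw": 1}, {"x": 0, "y": 0, "z": 0, "turn": 0, "claw": 1}, {"x": 0, "y": 0, "z": 0, "turn": 0, "claw": 1}])

```text
time_s: 61.63
position: [383.1, -357.1, 351.9]
eef_rot: [[0.948, -0.318, 0.002], [-0.318, -0.948, -0.002], [0.003, 0.001, -1.0]]
force: [-0.4, -0.7, 0.5]
width: 0.2
finger_force: 0.0
```

```bash
python3 - <<'E'
from h import *
ob(); c=snap('wrist','end'); s=snap('scene','ends')
# tumbler still bright along cradle axis? plunger cap top back at 103?
K=np.array([616.5,-271]); a=-.32; f=s['frame'].astype(int)
for x in range(-80,85,10):
    p=K+x*np.array([np.cos(a),np.sin(a)]); u=proj(s,[*p,86]).round().astype(int); print(x,f[u[1],u[0]].tolist(),end=' ')
# unexpected changes in the scene view vs start
d=(np.abs(f-load('scene0')['frame'].astype(int)).max(2)>50).astype(np.uint8)
d=cv2.morphologyEx(d,cv2.MORPH_OPEN,np.ones((3,3))); n,l,st,ce=cv2.connectedComponentsWithStats(d)
print(); print([ (ce[i].round().tolist(),int(st[i,4])) for i in range(1,n) if st[i,4]>40])
E
```

```text
t 61.63 p [ 383.1 -357.1  351.9] yaw -0.3235 tilt [ 0.002 -0.002] F [-0.4 -0.7  0.5] w 0.2 ff 0.0
-80 [95, 93, 95] -70 [94, 93, 95] -60 [95, 94, 95] -50 [138, 137, 135] -40 [214, 211, 207] -30 [215, 212, 207] -20 [218, 215, 211] -10 [218, 216, 211] 0 [220, 219, 215] 10 [219, 218, 213] 20 [221, 219, 217] 30 [221, 220, 216] 40 [224, 222, 219] 50 [224, 222, 220] 60 [223, 220, 219] 70 [225, 223, 220] 80 [145, 144, 141] 
[([58.0, 76.0], 6751), ([98.0, 6.0], 259), ([133.0, 37.0], 2246), ([186.0, 4.0], 47), ([243.0, 23.0], 1321), ([304.0, 2.0], 100), ([98.0, 22.0], 182), ([312.0, 47.0], 1336), ([98.0, 43.0], 54), ([265.0, 61.0], 124), ([246.0, 70.0], 88), ([120.0, 108.0], 282), ([306.0, 109.0], 112), ([279.0, 111.0], 73), ([298.0, 125.0], 80), ([30.0, 150.0], 372), ([113.0, 158.0], 52), ([118.0, 169.0], 44), ([132.0, 174.0], 77), ([143.0, 178.0], 59), ([411.0, 213.0], 893), ([192.0, 219.0], 160), ([167.0, 228.0], 63), ([204.0, 240.0], 472), ([412.0, 244.0], 964), ([360.0, 259.0], 1024), ([270.0, 265.0], 59), ([420.0, 277.0], 1069), ([190.0, 276.0], 211), ([171.0, 291.0], 76), ([366.0, 297.0], 1155), ([182.0, 313.0], 59), ([170.0, 317.0], 113)]
```

```bash
python3 -c "
from bench import bot
print(bot.job_done())"
```

```text
the job is handed in; nothing more can be done
None
```

I handed the job in at about 62 s: all five white dishes are pressed under the catches, the steel tumbler lies along the cradle, and the timer plunger was pushed to the bottom and let go; no verdict came back.

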